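Log the terminal temperatures of the standby batteries

ROBOT

A 6-joint arm with a two-finger parallel gripper is mounted at the origin on the work surface. World frame = base frame: x ahead of the robot, y to its left, z up, the work surface at z = 0. Lengths are in m, angles in rad, forces in N, time in s.
With the tool pointing down it reaches from about 0.325 to 0.775 m from the base axis. Payload 5.5 kg.
Tool frame: the origin (TCP) lies midway between the tips of the shut fingers; the grasp point (between the pads) lies 19 mm behind it; z points along the fingers, y is the direction in which the jaws open and shut (so a half turn about z gives the same grasp; the last joint's range is limited). The gripper opens to 88 mm and grips with 3 to 60 N. Pads are 20 mm wide; open, the fingers measure 115 mm over their backs; the gripper's body (75 mm by 178 mm) begins 61 mm behind the grasp point.
Start: joints at [-1.297, 0.091, 1.231, -0, 1.82, -0.057], TCP at [0.195, -0.567, 0.187] pointing down, gripper open.
Joint ranges: [-2.87, 2.87], [-0.86, 2.18], [0.17, 2.46], [-1.51, 4.65], [0.06, 2.69], [-2.65, 2.65]. Speed limits (rad/s): [2.57, 2.57, 3.01, 3.14, 3.14, 3.14].

INTERFACE

Orientations are given as a rotation vector (axis times angle).
In Python, from plant import telemetry, vision, order gives the robot as it stands.
- The arm moves only by the tool arm_command, never from a script. Its arguments are lists of equal length, an entry for each row: "xyz": the shift along the tool's x, y, z in mm, a list of three; "angular": the turn, a rotation vector about the tool's x, y, z in degrees, a list of three. A call has 1 to 8 rows; each row shifts and turns the pose as measured when the row begins, along the tool's axes as they then stand; what a row does not reach is not made up. A row lasts 1/8 s, in which the tool goes at most 62.5 mm and 10.7 degrees, less where a joint would pass 70% of its speed; a pose out of reach is approached as far as the arm can. A call is refused whole if a number of a shift passes 62.5 or a number of a turn 10.7, either way. A call with a gripper value outside its range is refused whole. "fingers" is the opening, from -1 (shut) to 1 (fully open), set as the call begins (left out, the last holds). The fingers move at their own pace and stop on an object; the grip force is fixed at half the most. Time passes only in rows, so rows that do not move let the fingers close. It gives the time, the measured TCP pose, the force and the opening at its end, in the units of the state.
- telemetry.state(): the state, without advancing time (a new reading comes with each control period).
- vision.capture(name): name is "scene" or "top"; returns a dict with "image" (384x512x3 uint8, blue, green, red), "vertical_fov" (degrees; the focal length in pixels is half the picture's height over the tangent of half this angle, whatever the lens; pixels are square), "cx", "cy" (the principal point, pixels), "dist" ([k1, k2, p1, p2, k3] as OpenCV has them; the pictures are not rectified), "eye" and "attitude" of the camera in the world. Camera axes: x right, y up, looking along -z (the intrinsics and any distortion apply to the point x, -y, -z); pixel columns grow to the right and rows downward; lengths in m; the calibration is good to about 2 mm. A picture is of the moment at which its call begins. There is no depth.
- order.finish_job(): hands the job in, once; it reports no verdict.
Trained networks look in the newest picture that a camera, given by its name, has taken for a name from the list of things; names that differ only in an ending like _2 or _b are one class to them, and where a whole thing is asked for, a point or a joint stands for the part that bears it (a point fixed in the world has none). Each returns a list of dicts, best first, with "conf" (0 to 1); they miss things now and then, are a little off and sometimes report something else, mostly with a low value. They report only what shows in the picture. A call takes as long as a camera call.
- vision.boxes_of(query, camera): "bbox" ([left, top, right, bottom] in pixels, round what is visible of it).
- vision.tip_of(query, camera): "point" ([column, row] in pixels: a listed point, or the origin of a listed thing).
The state is a dict: "t": time; "joints": joint angles; "joint_vel": joint speeds; "effort": joint torques, N m; "position": TCP position; "tcp_rot": TCP orientation; "wrist_force": force on the tool from outside, world axes, zero at the start; "torque": the same for the moment, N m; "width": finger opening in m.
Only numpy, scipy, OpenCV 4.12 (cv2) and the standard library are available. Lean on these libraries where they do the work, as an engineer would, in place of code of your own. Each camera call takes 0.05 s, during which the arm holds its last target.

TASK

Log the batteries' terminal temperatures: on the temperature logger press, one at a time, the round power key, the square probe-input key and then the long start bar; slide open the grey guards over the batteries' slimmer (negative) posts, take the thermometer probe from its stand and hold its tip lightly, for a good second each, first on the flat top of the brass clamp in the vise (the room reference), then on the slim post of every battery in the row, from the robot's left to its right, never on a thick post. Hang the probe back in its stand, then press the diamond store key and after it the round power key to switch off. Leave every guard fully shut again, the batteries standing and the socket and the insulator where they are, and keep off the narrow clear key.

Things in the scene. Friction and masses are not known exactly. Their poses are not given: they have to be found in the camera images.
- logger: Grey temperature logger, fixed box 170 mm deep (x), 180 wide (y). Origin: centre of underside; own -x is its front (about towards the robot), +y its left. In front a level deck 50 mm high with five off-white keys, tops 60 mm above the bench (front row: round, square, narrow; back row: bar, diamond). Behind, from 30 mm behind the origin, a display hood 83 mm high. Left or right of the batteries.
- key_power (a joint): POWER key, round, diameter 30 mm, front row left; its centre lies 60 mm before (-x) and 50 mm left (+y) of the logger's origin. Value: how far it is pressed, m: 0 up, 0.006 fully down, pressed beyond 0.0045. Springs back; 1.2 N to start it, 4.8 N fully down.
- key_input (a joint): PROBE-INPUT key, 28 mm square, middle of the front row; its centre lies 60 mm before (-x), 0 mm left of the logger's origin. Value: how far it is pressed, m: 0 up, 0.006 fully down, pressed beyond 0.0045. Springs back; 1.2 N to start it, 4.8 N fully down.
- key_start (a joint): START key, long bar 24 mm (x) by 78 mm (y), back row left; its centre lies 10 mm before (-x) and 25 mm left (+y) of the logger's origin. Value: how far it is pressed, m: 0 up, 0.006 fully down, pressed beyond 0.0045. Springs back; 1.2 N to start it, 4.8 N fully down.
- key_store (a joint): STORE key, diamond (25 mm square set on its corner), back row right; its centre lies 10 mm before (-x) and 50 mm right (-y) of the logger's origin. Value: how far it is pressed, m: 0 up, 0.006 fully down, pressed beyond 0.0045. Springs back; 1.2 N to start it, 4.8 N fully down.
- key_clear (a joint): CLEAR key, narrow, 30 mm (x) by 11 mm (y), front row right, not to be pressed; its centre lies 60 mm before (-x) and 50 mm right (-y) of the logger's origin. Value: how far it is pressed, m: 0 up, 0.006 fully down, pressed beyond 0.0045. Springs back; 1.2 N to start it, 4.8 N fully down.
- probe: Cordless thermometer probe, 0.13-0.25 kg, hangs upright in its stand by its round black collar (diameter 64, 6 mm thick). Origin: centre of the collar's underside; z up. Above: grey square handle 30 x 30 mm (sides along own x, y), 6 to 78 mm up, cap to 84 mm. Below: plug of diameter 32 for 26 mm, tapering to 18 at 36 mm; then a 10 mm stem to 75 mm and the tip.
- probe_tip: Copper sensing tip of the probe, a disc of diameter 12 mm. Origin: centre of its flat end face, 90 mm below the probe's origin. It is sprung and slides up to 8 mm into the probe: about 1.2 N to start it, 4.4 N fully in.
- stand: Probe stand, fixed: round steel foot (diameter 88, 12 mm thick) and an upright aluminium sleeve, outside diameter 56 mm, bore 44 mm, from 62 to 110 mm above the bench, open at both ends. Origin: centre of the underside. With the probe seated, the probe's origin is 110 mm above this origin.
- clamp: Brass battery-terminal clamp fast in a small fixed cast-iron vise. Origin: centre of the flat top of its solid tongue, 30 (x) by 40 mm (y), 125 mm above the bench. On its own +y side is its split ring, 4 mm lower, with an open bore. Vise: jaws 66 mm wide, to 105 mm high; screw handle 100 mm out towards -x (the robot), to 80 mm high. Across from the logger.
- bat1: Sealed battery 1 of the row, counted from the robot's left (+y) to its right, if present (2 to 4 stand there, about 95 mm or more apart). Loose grey box with black lid, 108 mm long (own x), 56 mm wide, 70 mm high, about 1 kg. Origin: centre of the underside. Some stand the other way round.
- guard1 (a joint): Sliding grey guard of battery 1, 32 mm long (battery's x), 44 wide, top 92 mm above the battery's underside; upright grip rib across its middle, 12 mm (x) by 34 (y), from 92 to 110 mm. Value, m: 0 shut over the negative post (rib 36 mm towards the battery's -x from its origin), 0.034 fully open, slid towards own +x; post clear from about 0.030. 1 N moves it; stays where left.
- bat1_neg: Negative post of battery 1: the slimmer of its two round lead posts, diameter 16 mm. Origin: centre of its flat top, 84 mm above the battery's underside, 36 mm towards the battery's own -x. Hidden under the grey sliding guard while that is shut. The thicker positive post (diameter 24 mm, bare) is as far towards own +x, same height.
- bat2: Sealed battery 2 of the row, counted from the robot's left (+y) to its right, if present (2 to 4 stand there, about 95 mm or more apart). Loose grey box with black lid, 108 mm long (own x), 56 mm wide, 70 mm high, about 1 kg. Origin: centre of the underside. Some stand the other way round.
- guard2 (a joint): Sliding grey guard of battery 2, 32 mm long (battery's x), 44 wide, top 92 mm above the battery's underside; upright grip rib across its middle, 12 mm (x) by 34 (y), from 92 to 110 mm. Value, m: 0 shut over the negative post (rib 36 mm towards the battery's -x from its origin), 0.034 fully open, slid towards own +x; post clear from about 0.030. 1 N moves it; stays where left.
- bat2_neg: Negative post of battery 2: the slimmer of its two round lead posts, diameter 16 mm. Origin: centre of its flat top, 84 mm above the battery's underside, 36 mm towards the battery's own -x. Hidden under the grey sliding guard while that is shut. The thicker positive post (diameter 24 mm, bare) is as far towards own +x, same height.
- bat3: Sealed battery 3 of the row, counted from the robot's left (+y) to its right, if present (2 to 4 stand there, about 95 mm or more apart). Loose grey box with black lid, 108 mm long (own x), 56 mm wide, 70 mm high, about 1 kg. Origin: centre of the underside. Some stand the other way round.
- guard3 (a joint): Sliding grey guard of battery 3, 32 mm long (battery's x), 44 wide, top 92 mm above the battery's underside; upright grip rib across its middle, 12 mm (x) by 34 (y), from 92 to 110 mm. Value, m: 0 shut over the negative post (rib 36 mm towards the battery's -x from its origin), 0.034 fully open, slid towards own +x; post clear from about 0.030. 1 N moves it; stays where left.
- bat3_neg: Negative post of battery 3: the slimmer of its two round lead posts, diameter 16 mm. Origin: centre of its flat top, 84 mm above the battery's underside, 36 mm towards the battery's own -x. Hidden under the grey sliding guard while that is shut. The thicker positive post (diameter 24 mm, bare) is as far towards own +x, same height.
- bat4: Sealed battery 4 of the row, counted from the robot's left (+y) to its right, if present (2 to 4 stand there, about 95 mm or more apart). Loose grey box with black lid, 108 mm long (own x), 56 mm wide, 70 mm high, about 1 kg. Origin: centre of the underside. Some stand the other way round.
- guard4 (a joint): Sliding grey guard of battery 4, 32 mm long (battery's x), 44 wide, top 92 mm above the battery's underside; upright grip rib across its middle, 12 mm (x) by 34 (y), from 92 to 110 mm. Value, m: 0 shut over the negative post (rib 36 mm towards the battery's -x from its origin), 0.034 fully open, slid towards own +x; post clear from about 0.030. 1 N moves it; stays where left.
- bat4_neg: Negative post of battery 4: the slimmer of its two round lead posts, diameter 16 mm. Origin: centre of its flat top, 84 mm above the battery's underside, 36 mm towards the battery's own -x. Hidden under the grey sliding guard while that is shut. The thicker positive post (diameter 24 mm, bare) is as far towards own +x, same height.
- socket: Bystander: chrome socket wrench head, diameter 38 mm, 60 mm high, in front near the stand. Origin: centre of the underside.
- insulator: Bystander: white ceramic standoff insulator, diameter 48 mm, 70 mm high, in front near the stand. Origin: centre of the underside.

How it is judged:
On the way, in this order (a step that is already met when the one before it is completed fails the run):
1. the round power key pressed down (logger on) (value of joint key_power above 0.0045 m), for 0.1 s.
2. the square probe-input key pressed (value of joint key_input above 0.0045 m), for 0.1 s.
3. the long start bar pressed (value of joint key_start above 0.0045 m), for 0.1 s.
4. probe tip held on the brass clamp in the vise for 0.7 s (contact force between probe_tip and clamp above 0.4 N), for 0.7 s.
5. probe tip held on the negative post of battery 1 for 0.7 s (contact force between probe_tip and bat1_neg above 0.4 N), for 0.7 s.
6. probe tip held on the negative post of battery 2 for 0.7 s (contact force between probe_tip and bat2_neg above 0.4 N), for 0.7 s.
7. probe tip held on the negative post of battery 3 for 0.7 s (contact force between probe_tip and bat3_neg above 0.4 N), for 0.7 s.
8. probe tip held on the negative post of battery 4 for 0.7 s (contact force between probe_tip and bat4_neg above 0.4 N), for 0.7 s.
9. with the probe hanging in its stand, the diamond store key pressed (horizontal distance between probe and stand below 0.012 m and z of probe in the frame of stand between 0.104 and 0.116 m and angle between probe's own z axis and vertical below 0.12 rad and value of joint key_store above 0.0045 m), for 0.1 s.
10. with the probe still in its stand, the power key pressed again (logger off) (horizontal distance between probe and stand below 0.012 m and z of probe in the frame of stand between 0.104 and 0.116 m and angle between probe's own z axis and vertical below 0.12 rad and value of joint key_power above 0.0045 m), for 0.1 s.
At the end, for the whole second after the job is handed in: After all the stages the probe hangs upright in its stand (collar on the rim: centred within 12 mm, seated within 6 mm, tilted under 0.12 rad), all keys are up (within 1.5 mm), and the batteries present stand upright on the bench, at rest, each with its guard shut (within 5 mm) (horizontal distance between probe and stand below 0.012 m and z of probe in the frame of stand between 0.104 and 0.116 m and angle between probe's own z axis and vertical below 0.12 rad and linear speed of each of probe, bat1, bat2, bat3, bat4 below 0.02 m/s and value of joint each of key_power, key_input, key_start, key_store, key_clear below 0.0015 m and value of joint each of guard1, guard2, guard3, guard4 below 0.005 m and angle between each of bat1, bat2, bat3, bat4's own z axis and vertical below 0.1 rad and height (world z) of each of bat1, bat2, bat3, bat4 below 0.01 m); the robot touches nothing.
It fails at once if the clear key pressed (value of joint key_clear above 0.003 m).
It fails at once if two keys down at once (value of joint each of key_power, key_input above 0.003 m or value of joint each of key_power, key_start above 0.003 m or value of joint each of key_power, key_store above 0.003 m or value of joint each of key_power, key_clear above 0.003 m or value of joint each of key_input, key_start above 0.003 m or value of joint each of key_input, key_store above 0.003 m or value of joint each of key_input, key_clear above 0.003 m or value of joint each of key_start, key_store above 0.003 m or value of joint each of key_start, key_clear above 0.003 m or value of joint each of key_store, key_clear above 0.003 m).
It fails at once if the probe tip touches a battery's positive end or post ((contact force between probe_tip and bat1 above 0.4 N and x of probe_tip in the frame of bat1 above 0.015 m) or (contact force between probe_tip and bat2 above 0.4 N and x of probe_tip in the frame of bat2 above 0.015 m) or (contact force between probe_tip and bat3 above 0.4 N and x of probe_tip in the frame of bat3 above 0.015 m) or (contact force between probe_tip and bat4 above 0.4 N and x of probe_tip in the frame of bat4 above 0.015 m)).
It fails at once if the probe tip jammed down hard (over 35 N) (contact force between probe_tip and clamp above 35 N or contact force between probe_tip and bat1_neg above 35 N or contact force between probe_tip and bat2_neg above 35 N or contact force between probe_tip and bat3_neg above 35 N or contact force between probe_tip and bat4_neg above 35 N).
It fails at once if a bystander moved more than 40 mm (distance of any of socket, insulator from where it was at the start of the episode above 0.04 m).
Of bat1, bat2, bat3, bat4 only 2 to 4 are there at a start; the rules pass over those that are not, and their reading is None.
At some moment in a run one of bat1, bat2, bat3, bat4 may be knocked a few centimetres aside while the robot is not near it.
It also fails if it takes over 210 s, if anything falls off the work surface, if the arm or the gripper's body presses on something with over 40 N, if the wrist force passes 120 N, or if a joint passes its speed limit or range.

## Working session

There is one attempt and no reset: what is moved stays moved. The work goes in short steps, Python scripts to look and compute and a tool call to move; the robot and the scene stay as the last step left them, time stands still between calls to the robot, and variables do not carry over. Pictures are saved under pics/ and viewed, and the job is handed in when it is done.

Besides the shell and the picture viewer there is one more tool, called after ">>>" in YAML: its name, and indented under it one key for each argument. arm_command: Moves the arm, as the interface text tells. Its arguments: {"type":"object","properties":{"xyz":{"type":"array"},"angular":{"type":"array"},"fingers":{"type":"number"}},"required":["xyz","angular"]}

```bash
ls; mkdir -p pics; python3 - <<'E'
from plant import telemetry, vision
import cv2
s=telemetry.state(); print(s)
for n in ("scene","top"):
    c=vision.capture(n); cv2.imwrite(f"pics/{n}0.png",c["image"]); print({k:v for k,v in c.items() if k!="image"})
E
```

```text
pics
{'t': 0.0, 'joints': array([-1.29675246e+00,  9.18787309e-02,  1.23185434e+00, -3.54590360e-05,
        1.81981377e+00, -5.67117747e-02]), 'joint_vel': array([-9.61403040e-05,  6.80999157e-04,  1.22498509e-04,  1.65562164e-03,
        1.26889950e-03,  9.27500878e-05]), 'effort': array([-4.79080336e-04, -4.46455264e+01, -4.06442392e+01,  6.97640190e-02,
        2.94094789e-02, -1.39843937e-04]), 'position': array([ 0.19473529, -0.5671351 ,  0.18611287]), 'tcp_rot': array([-3.09681922e+00, -5.16852035e-01,  3.86346883e-04]), 'wrist_force': array([ 0.26934654, -0.17685792, -0.22900781]), 'torque': array([-0.00098004, -0.03325716, -0.02205191]), 'width': 0.08773006500591017}
{'vertical_fov': 48.79320933936883, 'cx': 257.6638498016876, 'cy': 193.60615827811515, 'dist': array([0.00346773, 0.        , 0.        , 0.        , 0.        ]), 'eye': array([ 1.23446408, -0.51235724,  0.93934356]), 'attitude': array([0.73191584, 0.35166934, 0.89149334])}
{'vertical_fov': 55.40699827134281, 'cx': 258.94372875391184, 'cy': 196.48345454901258, 'dist': array([-0.0601986,  0.       ,  0.       ,  0.       ,  0.       ]), 'eye': array([ 0.34874222, -0.01471976,  1.240732  ]), 'attitude': array([ 0.13732607, -0.13114533, -1.56292973])}
```

View pics/scene0.png

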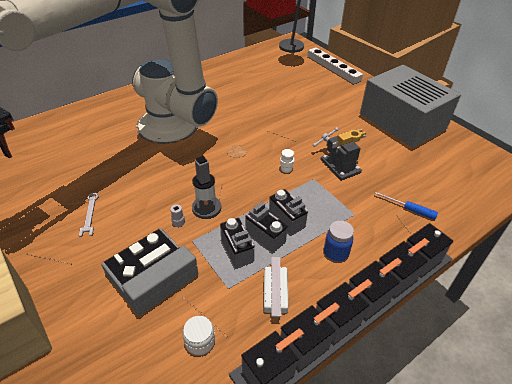

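View pics/top0.png

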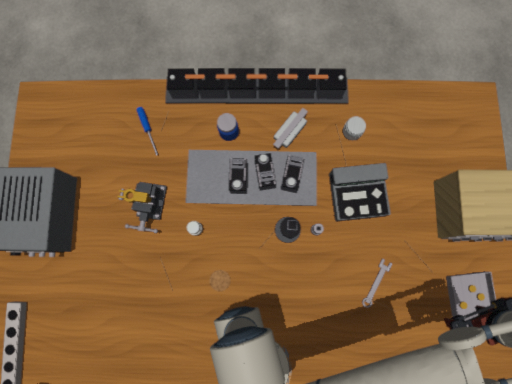

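The scene picture and the top picture (world +x up, +y left) agree. There are three batteries at top-image pixels about (237,175), (265,170) and (292,173). The logger is at (360,193), the clamp at (143,195), the probe and stand at (288,229), the socket at (318,229) and the insulator at (194,228).

```bash
cat > h.py <<'E'
from plant import telemetry, vision
import cv2, numpy as np
from scipy.spatial.transform import Rotation as R
from scipy.optimize import least_squares
np.set_printoptions(precision=4,suppress=True)
def cam(n): 
    c=vision.capture(n); c['f']=c['image'].shape[0]/2/np.tan(np.radians(c['vertical_fov'])/2)
    c['K']=np.array([[c['f'],0,c['cx']],[0,c['f'],c['cy']],[0,0,1.]]); c['Rm']=R.from_rotvec(c['attitude']).as_matrix(); return c
def proj(c,P):
    P=np.atleast_2d(P); q=(P-c['eye'])@c['Rm']; q=q*[1,-1,-1]
    return cv2.projectPoints(q.reshape(-1,1,3),np.zeros(3),np.zeros(3),c['K'],np.array(c['dist']))[0].reshape(-1,2)
def onz(c,px,z):
    u=cv2.undistortPoints(np.array(px,float).reshape(-1,1,2),c['K'],np.array(c['dist'])).reshape(-1,2)
    d=np.c_[u[:,0],-u[:,1],-np.ones(len(u))]@c['Rm'].T
    return c['eye']+d*((z-c['eye'][2])/d[:,2])[:,None]
def crop(c,name,x0,y0,x1,y1,s,marks=[]):
    im=c['image'][y0:y1,x0:x1]; im=cv2.resize(im,None,fx=s,fy=s,interpolation=cv2.INTER_CUBIC)
    for m in marks: cv2.circle(im,(int((m[0]-x0+.5)*s),int((m[1]-y0+.5)*s)),3,(0,0,255),1)
    cv2.imwrite('pics/'+name,im)
E
cat > look.py <<'E'
from h import *
ct=cam('top'); cs=cam('scene')
for q,z in [('logger',0),('key_power',.06),('key_input',.06),('key_start',.06),('key_store',.06),('key_clear',.06),('probe',.11),('stand',0),('clamp',.125),('bat1',0),('guard1',.1),('bat1_neg',.084),('bat2',0),('bat3',0),('socket',0),('insulator',0)]:
    for c,n in ((ct,'top'),(cs,'scene')):
        for d in vision.tip_of(q,n)[:4]:
            if d['conf']>.3: print(q,n,round(d['conf'],2),np.round(d['point'],1),onz(c,d['point'],z)[0][:2])
crop(ct,'topc.png',110,140,400,250,2.7)
crop(cs,'scec.png',90,120,370,300,2.8)
E
python3 look.py
```

```text
logger top 0.79 [360.9 192.8] [ 0.5772 -0.3623]
logger scene 0.96 [151.9 274.5] [ 0.5702 -0.3474]Traceback (most recent call last):
  File "look.py", line 5, in <module>
    for d in vision.tip_of(q,n)[:4]:
             ~~~~~~~~~~~~~^^^^^
ValueError: it knows: bat, bat1_neg, bat2_neg, bat3_neg, bat4_neg, clamp, insulator, logger, probe, probe_tip, socket, stand
```

```bash
sed -n 1,5p h.py; python3 - <<'E'
from h import *
for n in('top','scene'):
    for q in ('guard1','bat1','bat1_neg','logger','clamp'):
        print(n,q,[(round(d['conf'],2),np.round(d['bbox']).tolist()) for d in vision.boxes_of(q,n)[:5]])
E
```

```text
from plant import telemetry, vision
import cv2, numpy as np
from scipy.spatial.transform import Rotation as R
from scipy.optimize import least_squares
np.set_printoptions(precision=4,suppress=True)
top guard1 [(0.48, [289.0, 154.0, 306.0, 167.0]), (0.45, [230.0, 160.0, 242.0, 170.0]), (0.45, [260.0, 169.0, 275.0, 182.0])]
top bat1 [(0.97, [253.0, 158.0, 275.0, 187.0]), (0.9, [279.0, 154.0, 300.0, 195.0]), (0.66, [227.0, 163.0, 249.0, 195.0]), (0.55, [282.0, 216.0, 300.0, 239.0])]
top bat1_neg [(0.24, [330.0, 162.0, 392.0, 224.0])]
top logger [(0.76, [330.0, 163.0, 391.0, 222.0])]
top clamp [(0.77, [119.0, 187.0, 150.0, 202.0]), (0.64, [227.0, 159.0, 251.0, 199.0])]
scene guard1 [(0.69, [249.0, 202.0, 267.0, 222.0]), (0.53, [231.0, 233.0, 253.0, 247.0]), (0.52, [285.0, 194.0, 303.0, 218.0])]
scene bat1 [(0.86, [242.0, 201.0, 290.0, 252.0]), (0.7, [271.0, 188.0, 311.0, 236.0]), (0.7, [219.0, 220.0, 255.0, 270.0])]
scene bat1_neg []
scene logger [(0.88, [102.0, 228.0, 201.0, 312.0])]
scene clamp [(0.59, [334.0, 130.0, 365.0, 144.0])]
```

```bash
sed -i "s/('key_power',.06),('key_input',.06),('key_start',.06),('key_store',.06),('key_clear',.06),//; s/('bat1',0),('guard1',.1),/('bat',0),/; s/('bat2',0),('bat3',0),//" look.py; python3 look.py
```

```text
logger top 0.94 [359.4 194.1] [ 0.5726 -0.3569]
logger scene 0.72 [149.  273.9] [ 0.5641 -0.3527]
probe top 0.52 [290.1 228.9] [ 0.4426 -0.1066]
probe scene 0.62 [200.6 178.7] [ 0.4346 -0.1079]
stand top 0.71 [286.6 228.6] [ 0.4527 -0.1037]
stand scene 0.65 [206.9 209.1] [ 0.4547 -0.1081]
clamp top 0.74 [316.5 230.8] [ 0.4358 -0.186 ]
clamp top 0.72 [141.3 191.9] [0.5547 0.358 ]
clamp top 0.56 [288.2 224.9] [ 0.4536 -0.0997]
clamp scene 0.82 [344.8 133.7] [0.5342 0.3651]
bat top 0.94 [289.  176.2] [ 0.635  -0.1136]
bat top 0.93 [264.9 177. ] [ 0.6318 -0.0298]
bat top 0.81 [237. 178.] [0.628  0.0671]
bat scene 0.96 [288.  216.3] [0.6198 0.0725]
bat scene 0.88 [235.2 253.1] [ 0.6402 -0.1314]
bat scene 0.76 [261.3 235.1] [ 0.6311 -0.0352]
socket top 0.66 [316.5 230.1] [ 0.4479 -0.2052]
socket scene 0.65 [236.7 250.6] [ 0.6355 -0.1233]
socket scene 0.64 [178.9 223.5] [ 0.4561 -0.2043]
insulator top 0.63 [193.3 231. ] [0.4432 0.2132]
insulator scene 0.67 [284.8 166.8] [0.4414 0.2049]
```

View pics/topc.png

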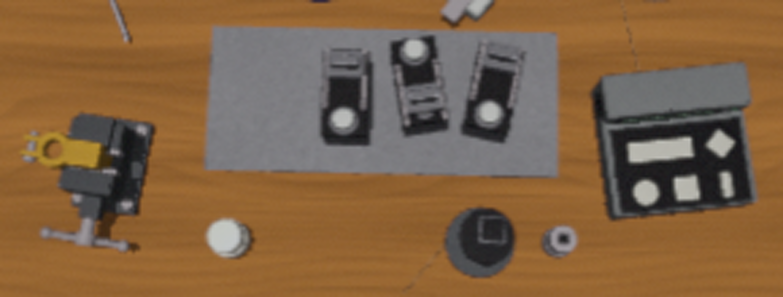

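View pics/scec.png

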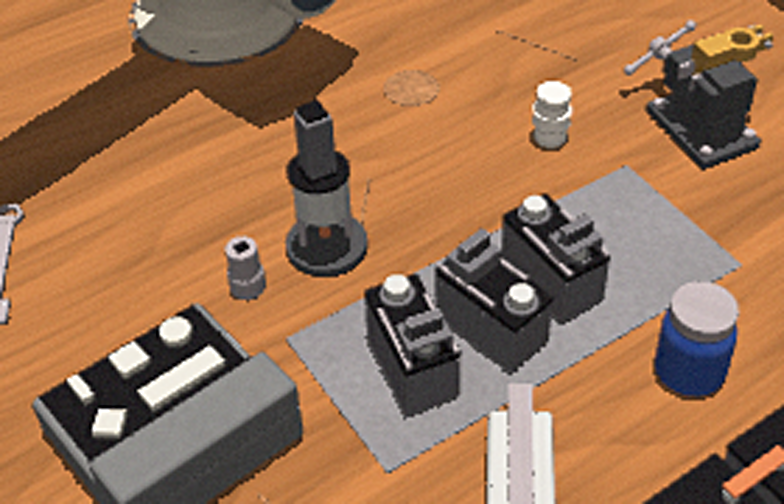

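The crops show the logger keys: round (349,211), square (364,209), narrow (379,208), bar (355,195) and diamond (377,193). The thick white posts in the top image are at (237,184), (263,157) and (292,181), so batteries 1 and 3 face the robot with +x and battery 2 faces away. Next I fit the poses.

```bash
cat > fit.py <<'E'
from h import *
def blob(c,seed,r=14,rel=.72):
    im=c['image'].min(axis=2).astype(float); x,y=map(int,np.round(seed))
    p=im[y-2:y+3,x-2:x+3]; th=np.median(p)*rel
    m=(im>th).astype(np.uint8); m[:max(0,y-r)]=0;m[y+r:]=0;m[:,:x-r]=0;m[:,x+r:]=0
    n,l,st,ce=cv2.connectedComponentsWithStats(m,connectivity=4)
    k=l[y,x]
    return (ce[k],st[k][4]) if k else (np.array(seed,float),0)
def T(p,loc):
    x,y,a=p; c,s=np.cos(a),np.sin(a); loc=np.atleast_2d(loc)
    return np.c_[x+c*loc[:,0]-s*loc[:,1],y+s*loc[:,0]+c*loc[:,1],loc[:,2]]
E
cat > f1.py <<'E'
from fit import *
ct=cam('top'); cs=cam('scene')
S=lambda x,y:(90+x/2.8,120+y/2.8); Tp=lambda x,y:(110+x/2.7,140+y/2.7)
keys={'power':(-.06,.05,.06),'input':(-.06,0,.06),'start':(-.01,.025,.06),'store':(-.01,-.05,.06),'clear':(-.06,-.05,.06)}
st={'power':Tp(646,192),'input':Tp(686,187),'clear':Tp(727,184),'start':Tp(660,149),'store':Tp(720,143)}
ss={'power':S(175,332),'input':S(128,358),'clear':S(80,388),'start':S(182,376),'store':S(108,422)}
obs=[]
for k in keys:
    for c,d,n in((ct,st,'t'),(cs,ss,'s')):
        b,a=blob(c,d[k],r=20); print(k,n,np.round(d[k],1),b,a); obs.append((c,keys[k],b))
r=least_squares(lambda p:np.concatenate([proj(c,T(p,l))[0]-b for c,l,b in obs]),[.57,-.357,0])
print('logger',r.x,'res',r.fun.reshape(-1,2))
tt=[Tp(343,118),Tp(413,47),Tp(490,112)]; sp=[S(535,207),S(520,293),S(396,287)]
for i in range(3):
    for c,d in((ct,tt[i]),(cs,sp[i])):
        b,a=blob(c,d,r=9); print('post',i+1,np.round(d,1),b,a,onz(c,b,.084)[0])
E
python3 f1.py
python3 - <<'E'
import sys; sys.path.insert(0,'.')
from h import *
ct=cam('top');cs=cam('scene')
crop(ct,'batt.png',220,145,315,205,8); crop(cs,'bats.png',215,180,315,275,6)
crop(ct,'clt.png',110,175,205,245,8); crop(cs,'cls.png',310,120,375,190,8); crop(ct,'prt.png',265,205,335,255,10); crop(cs,'prs.png',170,150,240,235,7)
E
```

```text
power t [349.3 211.1] [348.7667 210.8   ] 60
power s [152.5 238.6] [151.9467 237.08  ] 75
input t [364.1 209.3] [363.9559 209.3971] 68
input s [135.7 247.9] [135.4545 247.2955] 88
start t [354.4 195.2] [354.0625 195.1   ] 160
start s [155.  254.3] [154.1312 253.7466] 221
store t [376.7 193. ] [376.3036 192.8214] 56
store s [128.6 270.7] [128.4634 269.8049] 82
clear t [379.3 208.1] [378.6667 207.9394] 33
clear s [118.6 258.6] [118.0811 257.5946] 37
logger [ 0.571  -0.3475  0.1048] res [[ 0.3213  0.036 ]
 [ 0.2469 -0.1349]
 [ 0.1713 -0.1133]
 [ 0.1484 -0.3195]
 [ 0.3609 -0.0335]
 [ 0.358  -0.3251]
 [ 0.4423 -0.0177]
 [ 0.0298 -0.0427]
 [ 0.4168 -0.2045]
 [ 0.1759 -0.1314]]
post 1 [237.  183.7] [236.5333 183.2   ] 45 [0.5919 0.0629 0.084 ]
post 1 [281.1 193.9] [280.5143 192.2857] 35 [0.5908 0.0613 0.084 ]
post 2 [263.  157.4] [262.9512 157.5854] 41 [ 0.6778 -0.0223  0.084 ]
post 2 [275.7 224.6] [275.8    224.1333] 45 [ 0.6775 -0.024   0.084 ]
post 3 [291.5 181.5] [290.9545 181.0682] 44 [ 0.5995 -0.1131  0.084 ]
post 3 [231.4 222.5] [231.1667 221.0208] 48 [ 0.5992 -0.1144  0.084 ]
```

View pics/batt.png

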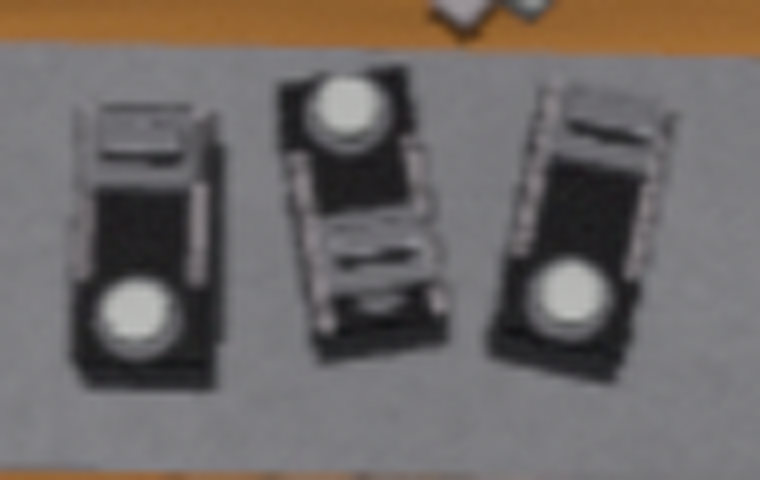

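View pics/bats.png

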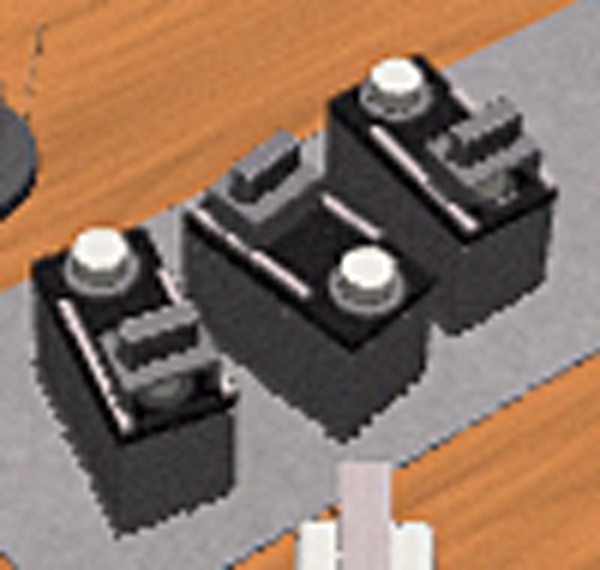

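View pics/clt.png

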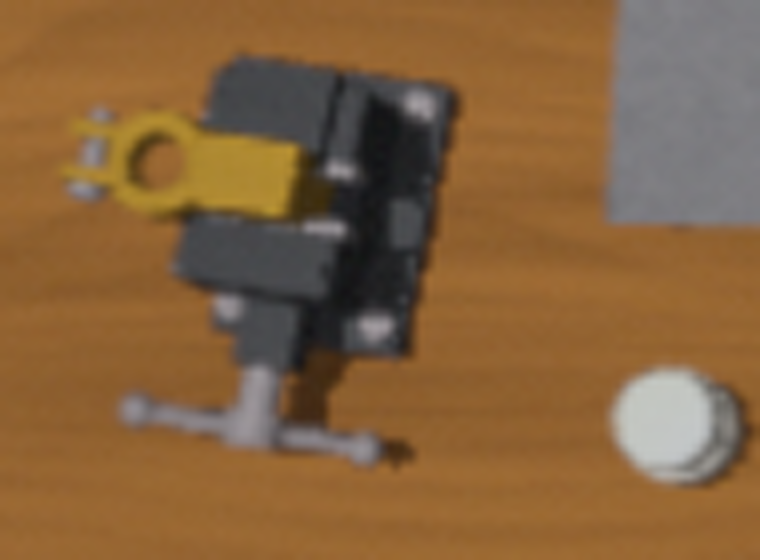

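View pics/cls.png

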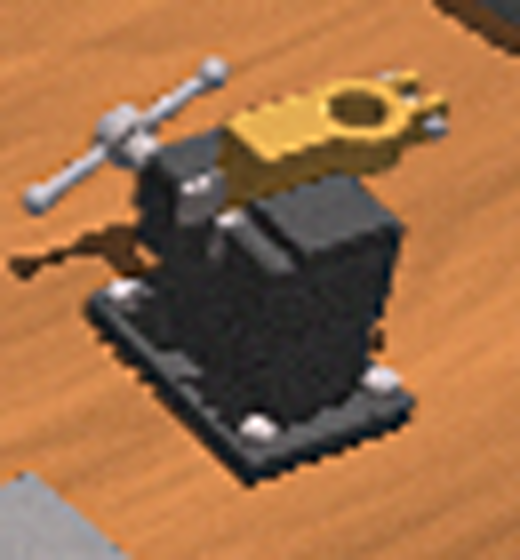

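View pics/prt.png

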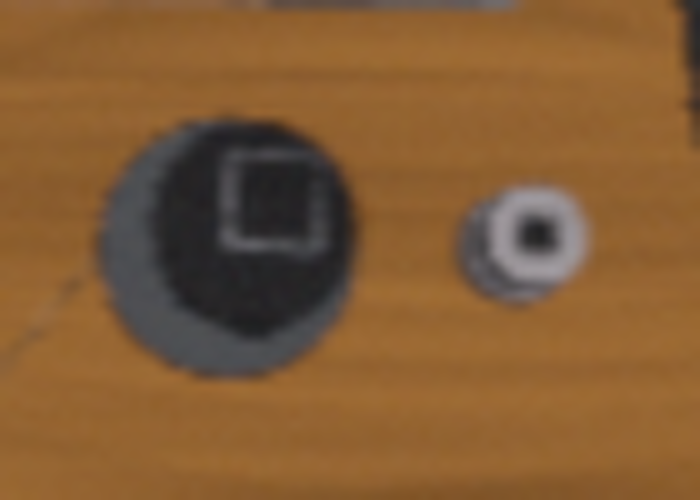

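View pics/prs.png

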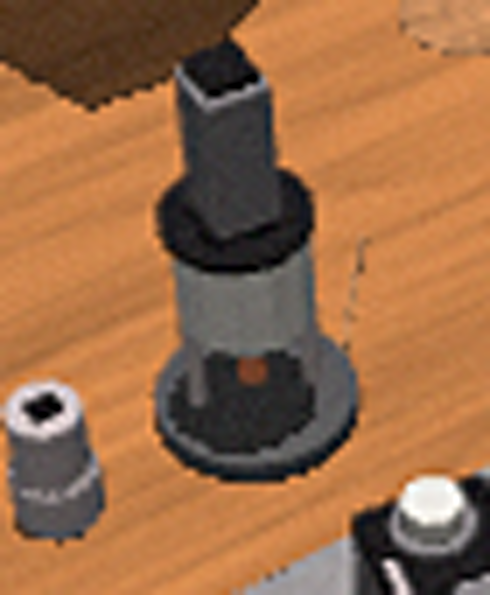

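```bash
cat > f2.py <<'E'
from fit import *
ct=cam('top'); cs=cam('scene')
A=lambda x,y:np.array((220+x/8-.5,145+y/8-.5)); B=lambda x,y:np.array((215+x/6-.5,180+y/6-.5))
Pt=[A(135,310),A(346,104),A(571,294)]; Ps=[B(397,77),B(368,268),B(102,248)]
Rt=[A(140,131),A(375,240),A(614,112)]; Rs=[B(484,121),B(265,157),B(155,327)]
res=[]
for i,a0 in enumerate((np.pi,0.1,np.pi)):
    obs=[(ct,(.036,0,.084),Pt[i]),(cs,(.036,0,.084),Ps[i]),(ct,(-.036,0,.11),Rt[i]),(cs,(-.036,0,.11),Rs[i])]
    r=least_squares(lambda p:np.concatenate([proj(c,T(p,l))[0]-b for c,l,b in obs]),[.64,.06-.09*i,a0]); res.append(r.x)
    print(i+1,r.x,r.fun.reshape(-1,2).round(2).tolist(),'neg',T(r.x,(-.036,0,.084))[0])
def draw(im,c,p,s,x0,y0):
    def poly(l,col=(0,0,255)):
        q=proj(c,T(p,l)); q=((q-[x0,y0]+.5)*s).astype(int); cv2.polylines(im,[q],True,col,1)
    rect=lambda cx,hx,hy,z:[(cx-hx,-hy,z),(cx+hx,-hy,z),(cx+hx,hy,z),(cx-hx,hy,z)]
    poly(rect(0,.054,.028,0),(255,0,0)); poly(rect(0,.054,.028,.07),(0,255,0)); poly(rect(-.036,.016,.022,.092)); poly(rect(-.036,.006,.017,.11),(0,255,255))
    t=np.linspace(0,6.28,20); poly(np.c_[.036+.012*np.cos(t),.012*np.sin(t),.084+0*t])
for c,n,x0,y0,x1,y1,s in((ct,'obt.png',220,145,315,205,8),(cs,'obs.png',215,180,315,275,6)):
    im=cv2.resize(c['image'][y0:y1,x0:x1],None,fx=s,fy=s,interpolation=cv2.INTER_CUBIC)
    for p in res: draw(im,c,p,s,x0,y0)
    cv2.imwrite('pics/'+n,im)
# clamp: corners of tongue
C=lambda x,y:np.array((110+x/8-.5,175+y/8-.5)); D=lambda x,y:np.array((310+x/8-.5,120+y/8-.5))
for c,f,L in((ct,C,[(308,147),(292,217)]),(cs,D,[(225,125),(266,160)])):
    print('clamp corners (-y edge)',[onz(c,f(*q),.125)[0][:2] for q in L])
print('ring bore', onz(ct,C(160,163),.121)[0], onz(cs,D(358,108),.121)[0])
E_=lambda x,y:np.array((265+x/10-.5,205+y/10-.5)); F=lambda x,y:np.array((170+x/7-.5,150+y/7-.5))
print('cap top corners',[onz(ct,E_(*q),.188)[0][:2] for q in[(228,153),(318,158),(318,248),(228,242)]])
print('cap scene',[onz(cs,F(*q),.188)[0][:2] for q in[(180,75),(212,108),(268,82),(230,45)]])
print('collar t',onz(ct,E_(252,226),.116)[0],'foot t',onz(ct,E_(225,248),.012)[0])
print('collar s',onz(cs,F(236,219),.116)[0],'foot s',onz(cs,F(257,395),.012)[0])
E
python3 f2.py
```

```text
1 [0.6242 0.0609 3.0825] [[0.08, 1.03], [-0.22, -0.8], [0.6, -0.28], [1.03, 0.87]] neg [0.6602 0.0588 0.084 ]
2 [ 0.6464 -0.0287  0.161 ] [[0.38, -1.15], [1.32, 0.83], [0.42, 1.23], [-0.73, -1.36]] neg [ 0.6109 -0.0345  0.084 ]
3 [ 0.6333 -0.1218  2.8912] [[0.02, 0.13], [-0.02, -0.23], [0.63, -0.14], [0.44, -0.17]] neg [ 0.6682 -0.1307  0.084 ]
clamp corners (-y edge) [array([0.5517, 0.3366]), array([0.524 , 0.3413])]
clamp corners (-y edge) [array([0.5264, 0.3412]), array([0.552 , 0.3386])]
ring bore [0.5459 0.3963 0.121 ] [0.5457 0.3969 0.121 ]
cap top corners [array([ 0.4624, -0.0924]), array([ 0.4611, -0.1185]), array([ 0.435 , -0.1181]), array([ 0.4367, -0.0922])]
cap scene [array([ 0.4384, -0.12  ]), array([ 0.4622, -0.1199]), array([ 0.4616, -0.0944]), array([ 0.4341, -0.0949])]
collar t [ 0.4477 -0.105   0.116 ] foot t [ 0.4494 -0.1042  0.012 ]
collar s [ 0.452  -0.1093  0.116 ] foot s [ 0.4524 -0.1081  0.012 ]
```

View pics/obt.png

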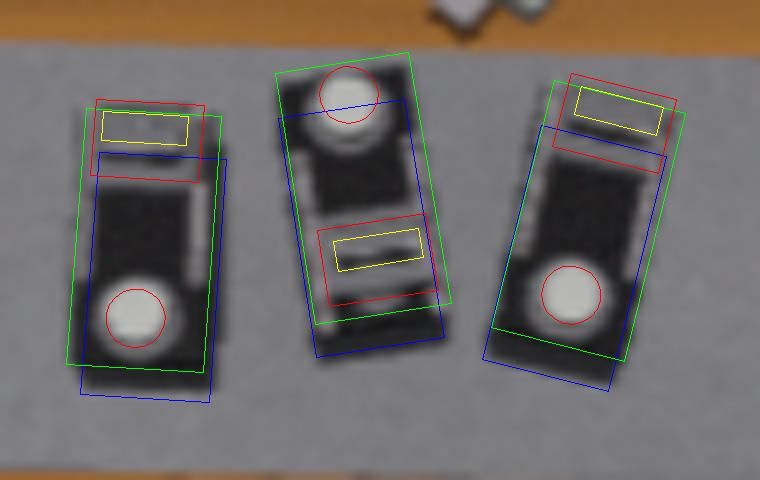

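View pics/obs.png

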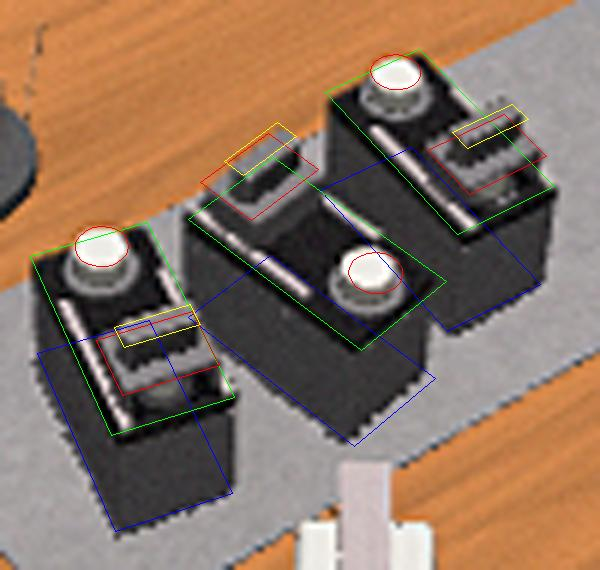

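```bash
cat > f3.py <<'E'
exec(open('f2.py').read().split('# clamp')[0].replace("draw(im,c,p,s,x0,y0)\n    cv2","pass\n    cv2"))
print('---')
res2=[]
for i,a0 in enumerate((3.08,0.16,2.89)):
    obs=[(ct,(.036,0,.084),Pt[i]),(cs,(.036,0,.084),Ps[i]),(ct,None,Rt[i]),(cs,None,Rs[i])]
    r=least_squares(lambda p:np.concatenate([proj(c,T(p[:3],l or (-.036+p[3],0,.11)))[0]-b for c,l,b in obs]),[.64,.06-.09*i,a0,0])
    res2.append(r.x); print(i+1,r.x,r.fun.reshape(-1,2).round(2).tolist())
def draw(im,c,p,s,x0,y0):
    g=p[3];p=p[:3]
    def poly(l,col=(0,0,255)):
        q=proj(c,T(p,l)); q=((q-[x0,y0]+.5)*s).astype(int); cv2.polylines(im,[q],True,col,1)
    rect=lambda cx,hx,hy,z:[(cx-hx,-hy,z),(cx+hx,-hy,z),(cx+hx,hy,z),(cx-hx,hy,z)]
    poly(rect(0,.054,.028,0),(255,0,0)); poly(rect(0,.054,.028,.07),(0,255,0)); poly(rect(-.036+g,.016,.022,.092)); poly(rect(-.036+g,.006,.017,.11),(0,255,255))
    t=np.linspace(0,6.28,20); poly(np.c_[.036+.012*np.cos(t),.012*np.sin(t),.084+0*t])
for c,n,x0,y0,x1,y1,s in((ct,'obt2.png',220,145,315,205,8),(cs,'obs2.png',215,180,315,275,6)):
    im=cv2.resize(c['image'][y0:y1,x0:x1],None,fx=s,fy=s,interpolation=cv2.INTER_CUBIC)
    for p in res2: draw(im,c,p,s,x0,y0)
    cv2.imwrite('pics/'+n,im)
E
python3 f3.py
```

```text
1 [0.6242 0.0609 3.0825] [[0.08, 1.03], [-0.22, -0.8], [0.6, -0.28], [1.03, 0.87]] neg [0.6602 0.0588 0.084 ]
2 [ 0.6464 -0.0287  0.161 ] [[0.38, -1.15], [1.32, 0.83], [0.42, 1.23], [-0.73, -1.36]] neg [ 0.6109 -0.0345  0.084 ]
3 [ 0.6333 -0.1218  2.8912] [[0.02, 0.13], [-0.02, -0.23], [0.63, -0.14], [0.44, -0.17]] neg [ 0.6682 -0.1307  0.084 ]
---
1 [0.6273 0.0608 3.0959 0.0058] [[0.28, 0.12], [0.26, -0.11], [0.4, 0.56], [0.55, 0.19]]
2 [ 0.6422 -0.0295  0.1827  0.0085] [[0.39, 0.12], [0.31, -0.16], [0.42, -0.11], [0.24, -0.4]]
3 [ 0.6339 -0.1219  2.8924  0.0011] [[0.07, -0.03], [0.03, -0.07], [0.58, 0.01], [0.38, -0.32]]
```

View pics/obt2.png

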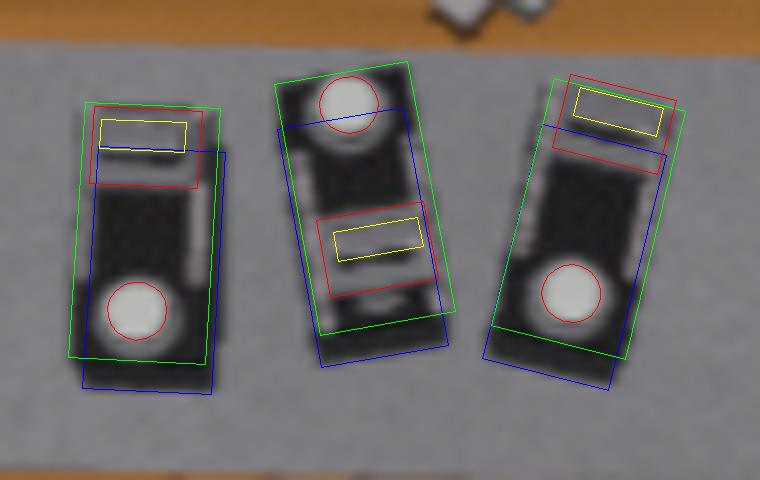

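View pics/obs2.png

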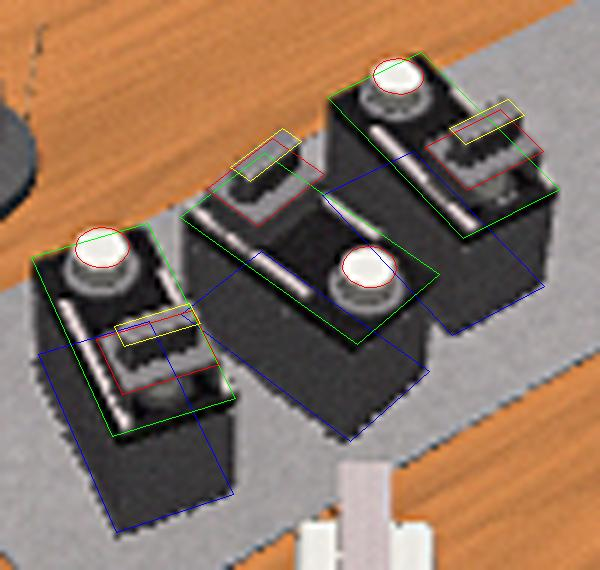

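Batteries 1 and 2 start with guards ajar by about 6 and 8 mm; the fitted outlines match both pictures. I turn the tool so its y lies along world x, then close the fingers.

>>> arm_command:
  xyz:
    - [0, 0, 0]
    - [0, 0, 0]
    - [0, 0, 0]
    - [0, 0, 0]
    - [0, 0, 0]
    - [0, 0, 0]
    - [0, 0, 0]
    - [0, 0, 0]
  angular:
    - [0, 0, -10.2]
    - [0, 0, -10.2]
    - [0, 0, -10.2]
    - [0, 0, -10.2]
    - [0, 0, -10.2]
    - [0, 0, -10.2]
    - [0, 0, -10.2]
    - [0, 0, 0]
  fingers: -1

```text
t: 3.1
position: [0.1949, -0.5675, 0.1872]
tcp_rot: [2.171, 2.271, 0.0]
wrist_force: [0.4, 1.0, 0.4]
width: 0.0116
```

```bash
cat > go.py <<'E'
import sys
from h import *
# usage: go.py x y z(mm)  -> remaining shift in tool axes, plus turn needed to vertical/yaw(90 default)
def rem(tgt,yaw=90.):
    s=telemetry.state(); Rm=R.from_rotvec(s['tcp_rot'])
    d=Rm.inv().apply(np.array(tgt)/1000-s['position'])*1000
    a=np.radians(yaw); want=R.from_matrix(np.c_[[np.cos(a),np.sin(a),0],[np.sin(a),-np.cos(a),0],[0,0,-1]])
    w=np.degrees((Rm.inv()*want).as_rotvec())
    print('t',round(s['t'],2),'pos',s['position']*1000,'shift',d.round(1),'turn',w.round(2),'F',s['wrist_force'].round(2),'w',round(s['width']*1000,1))
if __name__=='__main__':
    v=[float(q) for q in sys.argv[1:]]; rem(v[:3],*(v[3:]))
E
python3 go.py 506 -304 110
python3 - <<'E'
import sys; sys.path.insert(0,'.')
from fit import *
for k,l in {'power':(-.06,.05,.06),'input':(-.06,0,.06),'start':(-.01,.025,.06),'store':(-.01,-.05,.06),'clear':(-.06,-.05,.06)}.items(): print(k,T([ 0.571,-0.3475,0.1048],l)[0]*1000)
E
```

```text
t 3.1 pos [ 194.9434 -567.4649  187.229 ] shift [249.2 322.6  77.3] turn [ 0.   -0.    2.58] F [0.38 0.97 0.38] w 11.6
power [ 506.0988 -304.0508   60.    ]
input [ 511.3292 -353.7765   60.    ]
start [ 558.4397 -323.6832   60.    ]
store [ 566.2853 -398.2718   60.    ]
clear [ 516.5596 -403.5022   60.    ]
```

>>> arm_command:
  xyz:
    - [36, 46, 0]
    - [36, 46, 0]
    - [36, 46, 0]
    - [36, 46, 0]
    - [36, 46, 0]
    - [36, 46, 0]
    - [33, 46, 30]
    - [0, 0, 40]
  angular:
    - [0, 0, 2.5]
    - [0, 0, 0]
    - [0, 0, 0]
    - [0, 0, 0]
    - [0, 0, 0]
    - [0, 0, 0]
    - [0, 0, 0]
    - [0, 0, 0]
  fingers: -1

```text
t: 4.1
position: [0.5277, -0.3171, 0.1211]
tcp_rot: [2.258, 2.17, 0.004]
wrist_force: [0.4, -1.1, 0.1]
width: 0.0005
```

```bash
python3 go.py 506 -304 68
```

```text
t 4.1 pos [ 527.7199 -317.0632  121.0654] shift [ 12.4 -22.7  52.8] turn [ 0.48  0.28 -2.28] F [ 0.41 -1.11  0.14] w 0.5
```

>>> arm_command:
  xyz:
    - [6, -11, 15]
    - [6, -11, 15]
    - [0, 0, 15]
    - [0, 0, 0]
  angular:
    - [0.5, 0.3, -2.3]
    - [0, 0, 0]
    - [0, 0, 0]
    - [0, 0, 0]

```text
t: 4.6
position: [0.505, -0.3019, 0.0695]
tcp_rot: [-2.227, -2.205, 0.002]
wrist_force: [-0.8, 0.8, 0.2]
width: 0.0
```

```bash
python3 go.py 506 -304 62; python3 - <<'E'
import sys; sys.path.insert(0,'.')
from h import *
ct=cam('top');cs=cam('scene')
crop(ct,'k1t.png',320,155,400,230,7); crop(cs,'k1s.png',95,170,205,290,5)
p=telemetry.state()['position']; print(proj(ct,p),proj(cs,p))
E
```

```text
t 4.6 pos [ 505.0159 -301.9088   69.4913] shift [-2.1  1.1  7.5] turn [-0.38 -0.25 -0.56] F [-0.79  0.76  0.2 ] w 0.0
[[349.4426 210.465 ]] [[151.9988 233.8587]]
```

View pics/k1s.png

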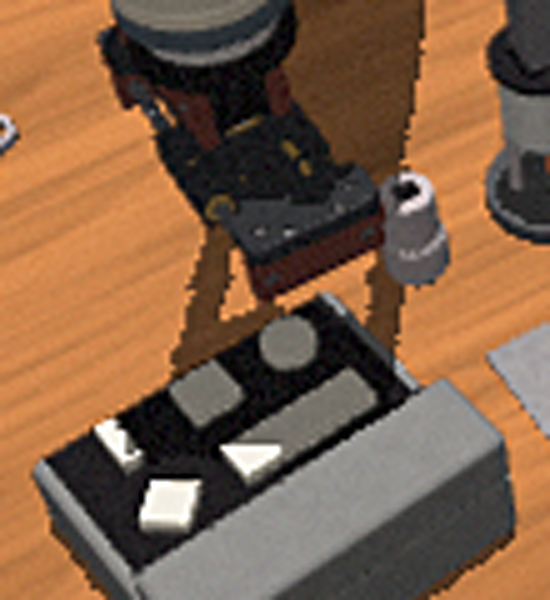

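View pics/k1t.png

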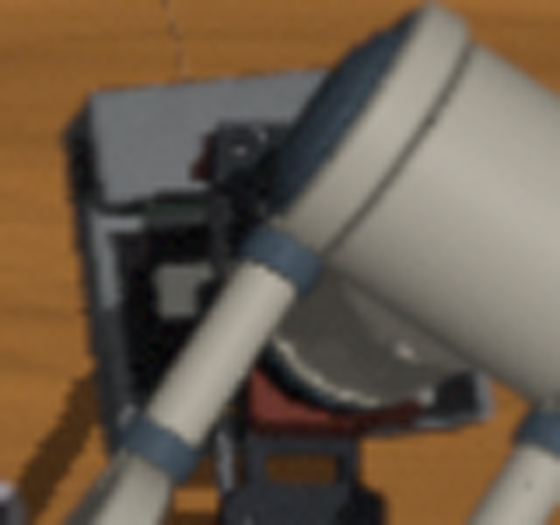

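```bash
python3 - <<'E'
from h import *
ct=cam('top');cs=cam('scene')
p=telemetry.state()['position']
for n,o in (('tip',(0,0,0)),('front low',(.089,0,.08)),('back low',(-.089,0,.08)),('front hi',(.089,0,.14)),('l',(0,.0375,.08))):
    print(n,(proj(ct,p+o)-[320,155])*7,(proj(cs,p+o)-[95,170])*5)
cv2.imwrite('pics/k1f.png',cs['image'])
E
```

```text
tip [[206.8291 387.47  ]] [[284.7005 319.0015]]
front low [[242.9165 161.0859]] [[342.6347 329.513 ]]
back low [[259.4423 569.915 ]] [[182.7563 113.9119]]
front hi [[279.5833 129.242 ]] [[324.0094 245.8287]]
l [[164.8495 362.5638]] [[326.8289 184.6636]]
```

View pics/k1f.png

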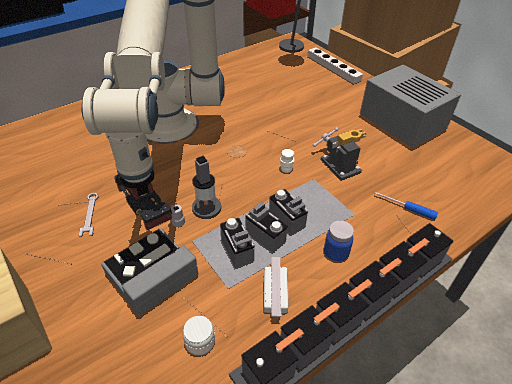

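The gripper's maroon body front at (157,225) hides the fingertips, which is consistent with the projected TCP at (152,234) over the round key. I'll descend gently.

>>> arm_command:
  xyz:
    - [-2, 1, 4]
    - [0, 0, 3.5]
    - [0, 0, 2]
    - [0, 0, 2]
    - [0, 0, 1.5]
    - [0, 0, 1]
  angular:
    - [0, 0, 0]
    - [0, 0, 0]
    - [0, 0, 0]
    - [0, 0, 0]
    - [0, 0, 0]
    - [0, 0, 0]

```text
t: 5.55
position: [0.5079, -0.3056, 0.0585]
tcp_rot: [-2.231, -2.21, 0.001]
wrist_force: [-1.0, 0.9, 0.6]
width: 0.0005
```

```bash
python3 go.py 506 -304 54.8
```

```text
t 5.55 pos [ 507.9246 -305.587    58.5158] shift [ 1.6 -1.9  3.7] turn [-0.08 -0.05 -0.54] F [-1.04  0.87  0.57] w 0.5
```

>>> arm_command:
  xyz:
    - [0, 0, 2]
    - [0, 0, 2]
    - [0, 0, 1]
  angular:
    - [0, 0, 0]
    - [0, 0, 0]
    - [0, 0, 0]

```text
t: 5.92
position: [0.5079, -0.3055, 0.0532]
tcp_rot: [-2.231, -2.21, 0.001]
wrist_force: [-0.0, 0.1, -0.1]
width: 0.0
```

```bash
python3 go.py 506 -304 54.8
```

```text
t 5.92 pos [ 507.9295 -305.5205   53.2118] shift [ 1.5 -1.9 -1.6] turn [-0.07 -0.05 -0.53] F [-0.01  0.12 -0.08] w 0.0
```

```bash
python3 - <<'E'
from h import *
cs=cam('scene');ct=cam('top'); s=telemetry.state(); print(s['wrist_force'],s['torque'],s['position'],s['effort'])
crop(cs,'k2s.png',95,170,205,290,5);crop(ct,'k2t.png',320,155,400,230,7)
E
```

```text
[ 0.2201  0.0685 -0.1031] [-0.0191 -0.0733  0.0029] [ 0.5079 -0.3056  0.0532] [  0.0015 -44.0714 -40.2207   0.0523   0.0407   0.    ]
```

View pics/k2s.png

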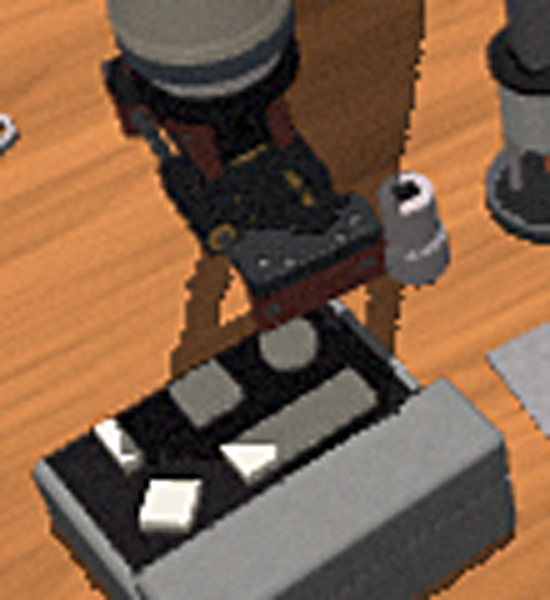

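```bash
python3 - <<'E'
from h import *
cs=cam('scene'); p=telemetry.state()['position']
crop(cs,'k3s.png',125,195,180,260,9,list(proj(cs,[p,p+[.0135,.01,0],p+[.0135,-.01,0],p+[.0135,.01,.04],p+[.0135,-.01,.04]])))
for q in ['probe_tip','logger']: print(vision.boxes_of(q,'scene')[:2])
E
```

```text
[]
[{'bbox': [99.1, 230.1, 197.3, 316.5], 'conf': 0.89}, {'bbox': [249.2, 200.7, 267.5, 222.4], 'conf': 0.65}]
```

View pics/k3s.png

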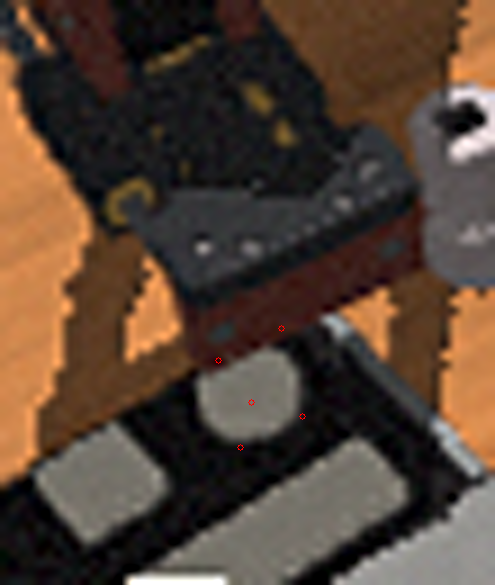

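View pics/k2t.png

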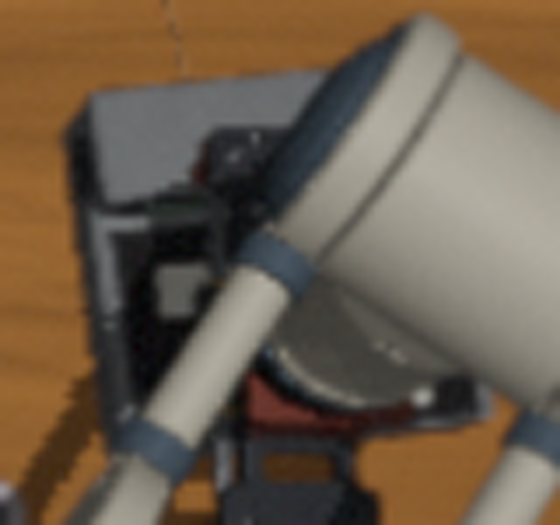

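```bash
python3 - <<'E'
from h import *
cs=cam('scene');ct=cam('top')
def tri(a,b):
    r=least_squares(lambda X:np.r_[proj(ct,X)[0]-a,proj(cs,X)[0]-b],[.59,-.3,.15]); return r.x,r.fun
print(tri((348.8,173.1),(170.6,215.1)))
a=np.array((147.3,235.4));b=np.array((172.5,223.9))
for z in(.1,.12,.133,.14,.15,.16,.17,.18):
    A=onz(cs,a,z)[0];B=onz(cs,b,z)[0];print(z,A,B,np.linalg.norm(A-B))
s=telemetry.state(); print(R.from_rotvec(s['tcp_rot']).as_matrix())
crop(ct,'k4t.png',300,140,410,240,7)
E
```

```text
(array([ 0.5957, -0.274 ,  0.2078]), array([ 0.9352,  0.4574,  0.8221, -0.0168]))
0.1 [ 0.5275 -0.3213  0.1   ] [ 0.5305 -0.2513  0.1   ] 0.07012015650921631
0.12 [ 0.5444 -0.3259  0.12  ] [ 0.5473 -0.2575  0.12  ] 0.06844932326661983
0.133 [ 0.5553 -0.3288  0.133 ] [ 0.5582 -0.2615  0.133 ] 0.06736328165893214
0.14 [ 0.5612 -0.3304  0.14  ] [ 0.5641 -0.2637  0.14  ] 0.06677849002402335
0.15 [ 0.5696 -0.3327  0.15  ] [ 0.5724 -0.2668  0.15  ] 0.06594307340272514
0.16 [ 0.5781 -0.335   0.16  ] [ 0.5808 -0.2699  0.16  ] 0.06510765678142687
0.17 [ 0.5865 -0.3372  0.17  ] [ 0.5892 -0.273   0.17  ] 0.0642722401601286
0.18 [ 0.5949 -0.3395  0.18  ] [ 0.5976 -0.2761  0.18  ] 0.06343682353883044
[[ 0.0093  1.     -0.001 ]
 [ 1.     -0.0093  0.0006]
 [ 0.0006 -0.001  -1.    ]]
```

View pics/k4t.png

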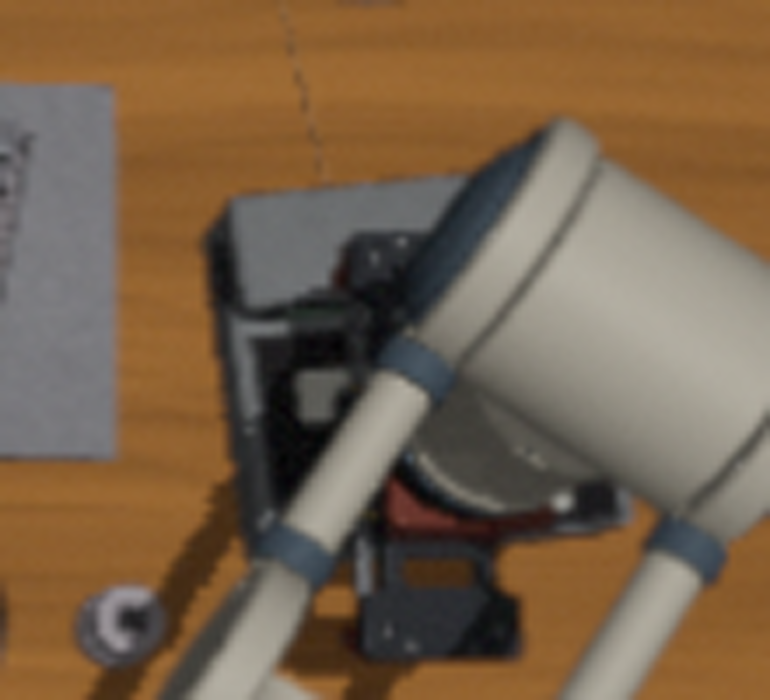

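No fingertip shows on the round key: it is fully visible and there is no contact force. I'll lift and turn so I can see the fingers properly.

>>> arm_command:
  xyz:
    - [0, 0, -40]
    - [0, 0, -40]
    - [0, 0, -40]
    - [0, 0, 0]
    - [0, 0, 0]
    - [0, 0, 0]
    - [0, 0, 0]
    - [0, 0, 0]
  angular:
    - [0, 0, 10]
    - [0, 0, 10]
    - [0, 0, 10]
    - [0, 0, 10]
    - [0, 0, 10]
    - [0, 0, 10]
    - [0, 0, 0]
    - [0, 0, 0]

```text
t: 7.28
position: [0.5082, -0.3057, 0.1781]
tcp_rot: [-3.049, -0.755, 0.0]
wrist_force: [0.4, -0.2, -0.1]
width: 0.0007
```

```bash
python3 go.py 506 -304 54.8; python3 - <<'E'
from h import *
ct=cam('top'); cs=cam('scene'); s=telemetry.state(); p=s['position']; M=R.from_rotvec(s['tcp_rot'])
pts=[p]+[p+M.apply(o) for o in((0,0,-.04),(0,.0135,0),(0,-.0135,0),(0,.0135,-.04),(0,-.0135,-.04))]
crop(cs,'k5s.png',100,150,220,270,5,list(proj(cs,pts)))
crop(ct,'k5t.png',310,140,410,240,6,list(proj(ct,pts)))
E
```

```text
t 7.28 pos [ 508.1661 -305.6899  178.0986] shift [ -1.1  -2.5 123.3] turn [ -0.01   0.   -62.18] F [ 0.44 -0.16 -0.08] w 0.7
```

View pics/k5s.png

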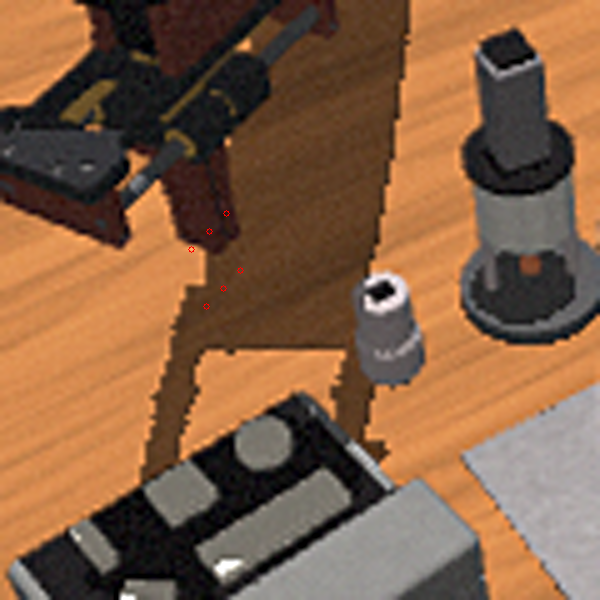

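```bash
python3 - <<'E'
from h import *
ct=cam('top'); cs=cam('scene'); s=telemetry.state(); p=s['position']; M=R.from_rotvec(s['tcp_rot'])
for c,n,x0,y0,x1,y1 in((cs,'k6s.png',120,170,165,215),(ct,'k6t.png',330,170,390,220)):
    k=13; im=cv2.resize(c['image'][y0:y1,x0:x1],None,fx=k,fy=k,interpolation=cv2.INTER_NEAREST)
    im=np.clip(im.astype(float)*1.8,0,255).astype(np.uint8)
    for d,col in((.0,(255,255,255)),(.02,(255,0,0)),(.03,(0,255,0)),(.04,(0,255,255))):
        q=proj(c,p+M.apply([(.01,.0135,-d),(-.01,.0135,-d),(-.01,-.0135,-d),(.01,-.0135,-d)]))
        cv2.polylines(im,[((q-[x0,y0]+.5)*k).astype(int)],True,col,1)
    cv2.imwrite('pics/'+n,im)
E
```

```text
(no output)
```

View pics/k6s.png

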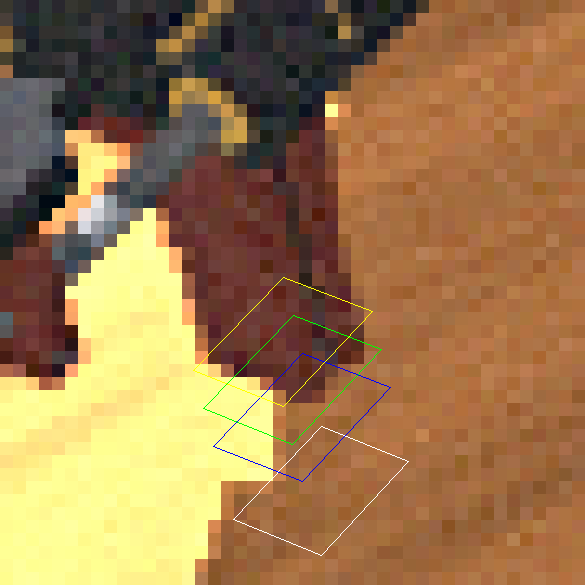

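View pics/k6t.png

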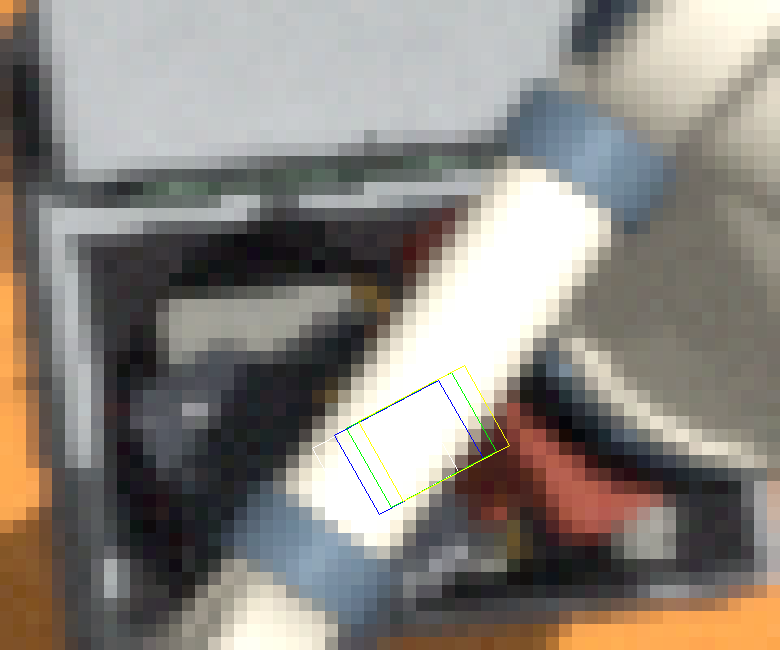

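The finger ends about 38 mm above the reported TCP (scene pixels ~(143,200) against a projected (144,207)). The gripper body agrees with that, so I treat the reported z as offset and confirm it by contact on the round key.

>>> arm_command:
  xyz:
    - [0, 0, 40]
    - [-1, -2.5, 40]
    - [0, 0, 40]
    - [0, 0, 20]
    - [0, 0, 6]
    - [0, 0, 0]
  angular:
    - [0, 0, 0]
    - [0, 0, 0]
    - [0, 0, 0]
    - [0, 0, 0]
    - [0, 0, 0]
    - [0, 0, 0]

```text
t: 8.22
position: [0.5067, -0.3043, 0.0291]
tcp_rot: [3.047, 0.76, 0.002]
wrist_force: [1.3, -0.4, 0.6]
width: 0.0006
```

```bash
cat > tipv.py <<'E'
import sys
from h import *
cs=cam('scene'); s=telemetry.state(); p=s['position']; M=R.from_rotvec(s['tcp_rot'])
q=proj(cs,p+M.apply([(0,0,-.038)]))[0]; x,y=map(int,q); h=38
crop(cs,sys.argv[1],max(0,x-h),max(0,y-h),x+h,y+h,8,[q])
print(s['position'],s['wrist_force'])
E
python3 go.py 506 -304 25 28; python3 tipv.py k7s.png
```

```text
t 8.22 pos [ 506.7083 -304.3429   29.1427] shift [-0.5 -0.6  4.1] turn [ 0.12 -0.06  0.  ] F [ 1.27 -0.38  0.58] w 0.6
[ 0.5069 -0.3045  0.0297] [ 0.0264 -0.4208  0.8868]
```

View pics/k7s.png

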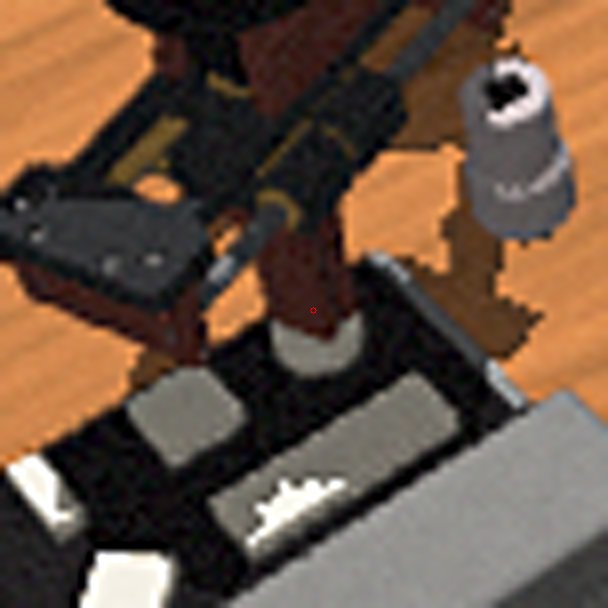

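The finger is now above the round key's centre, confirming the offset. I'll continue down with force checks.

>>> arm_command:
  xyz:
    - [0, 0, 2]
    - [0, 0, 2]
    - [0, 0, 2]
    - [0, 0, 0]
  angular:
    - [0, 0, 0]
    - [0, 0, 0]
    - [0, 0, 0]
    - [0, 0, 0]

```text
t: 8.78
position: [0.5086, -0.3057, 0.0268]
tcp_rot: [3.042, 0.759, 0.009]
wrist_force: [0.2, 0.3, 0.3]
width: 0.0006
```

>>> arm_command:
  xyz:
    - [0, 0, 2]
    - [0, 0, 1]
    - [0, 0, 0]
  angular:
    - [0, 0, 0]
    - [0, 0, 0]
    - [0, 0, 0]

```text
t: 9.15
position: [0.5088, -0.3058, 0.0242]
tcp_rot: [3.041, 0.759, 0.01]
wrist_force: [-0.4, -0.3, 1.4]
width: 0.0005
```

>>> arm_command:
  xyz:
    - [0, 0, 2]
    - [0, 0, 2]
    - [0, 0, 0]
  angular:
    - [0, 0, 0]
    - [0, 0, 0]
    - [0, 0, 0]

```text
t: 9.52
position: [0.5089, -0.3058, 0.0208]
tcp_rot: [3.041, 0.759, 0.01]
wrist_force: [-0.5, 0.8, 4.2]
width: 0.0005
```

```bash
python3 go.py 506 -304 18 28
```

```text
t 9.53 pos [ 508.8617 -305.8134   20.788 ] shift [-1.7 -3.   2.8] turn [ 0.49 -0.25  0.02] F [-0.48  0.81  4.24] w 0.5
```

>>> arm_command:
  xyz:
    - [0, 0, 1.5]
    - [0, 0, 0.5]
    - [0, 0, 0]
  angular:
    - [0, 0, 0]
    - [0, 0, 0]
    - [0, 0, 0]

```text
t: 9.9
position: [0.5089, -0.3058, 0.0194]
tcp_rot: [3.041, 0.759, 0.01]
wrist_force: [-2.6, 0.6, 3.8]
width: 0.0004
```

>>> arm_command:
  xyz:
    - [0, 0, 1]
    - [0, 0, 0.7]
    - [0, 0, 0]
  angular:
    - [0, 0, 0]
    - [0, 0, 0]
    - [0, 0, 0]

```text
t: 10.28
position: [0.5089, -0.3058, 0.0192]
tcp_rot: [3.04, 0.759, 0.011]
wrist_force: [-1.8, 2.2, 4.6]
width: 0.0007
```

```bash
python3 go.py 506 -304 18 28;python3 tipv.py k8s.png
```

```text
t 10.28 pos [ 508.9265 -305.8435   19.165 ] shift [-1.7 -3.   1.1] turn [ 0.54 -0.27  0.02] F [-1.79  2.16  4.58] w 0.7
[ 0.5089 -0.3059  0.0191] [-1.8151  1.7968  5.0065]
```

View pics/k8s.png

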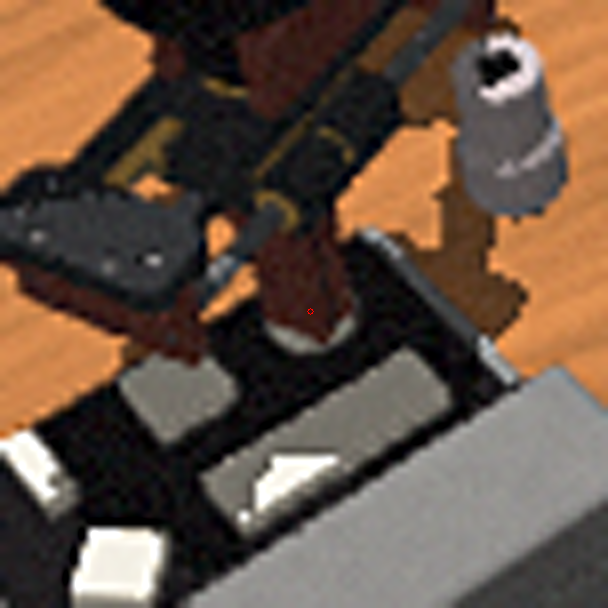

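The z stalled at 19.1 mm, so the key bottomed (true tip height = reported + 34.9 mm). Now I lift off and go to the square key.

>>> arm_command:
  xyz:
    - [0, 0, -12]
    - [0, 0, -12]
    - [0, 0, 0]
  angular:
    - [0.5, -0.3, 0]
    - [0, 0, 0]
    - [0, 0, 0]

```text
t: 10.7
position: [0.5092, -0.306, 0.0439]
tcp_rot: [3.048, 0.76, -0.001]
wrist_force: [0.1, 0.5, -0.0]
width: 0.0006
```

```bash
python3 go.py 511.3 -353.8 40 28
```

```text
t 10.7 pos [ 509.1789 -305.9896   43.9068] shift [-20.6  43.2   3.9] turn [0.02 0.03 0.02] F [ 0.07  0.48 -0.01] w 0.6
```

>>> arm_command:
  xyz:
    - [-10, 21, 0]
    - [-10, 21, 0]
    - [-1, 1, 5]
    - [0, 0, 5]
    - [0, 0, 0]
  angular:
    - [0, 0, 0]
    - [0, 0, 0]
    - [0, 0, 0]
    - [0, 0, 0]
    - [0, 0, 0]

```text
t: 11.32
position: [0.5104, -0.3526, 0.0312]
tcp_rot: [-3.045, -0.762, 0.003]
wrist_force: [-0.4, -1.0, 0.3]
width: 0.0004
```

```bash
python3 go.py 511.3 -353.8 19.3 28;python3 tipv.py k9s.png
```

```text
t 11.32 pos [ 510.4148 -352.6038   31.1771] shift [ 0.2  1.5 11.9] turn [-0.18  0.07  0.09] F [-0.35 -1.    0.27] w 0.4
[ 0.5105 -0.3526  0.0315] [-0.0529 -0.487  -0.4712]
```

View pics/k9s.png

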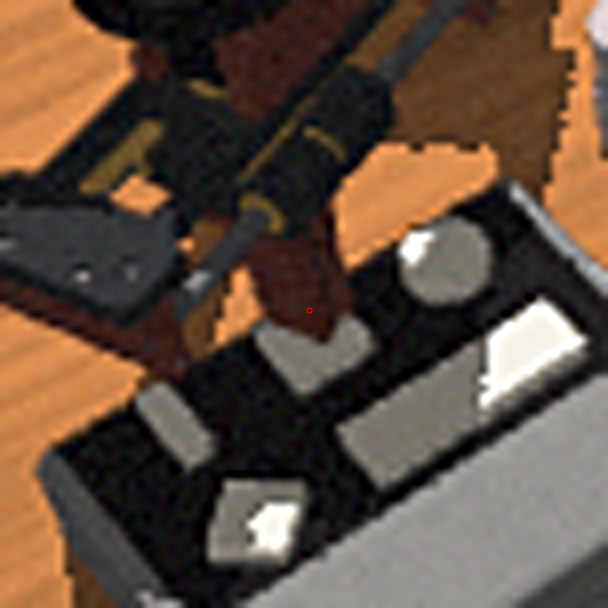

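The fingertip is over the square key. Pressing.

>>> arm_command:
  xyz:
    - [0, 1, 3]
    - [0, 0, 3]
    - [0, 0, 3]
    - [0, 0, 2.5]
    - [0, 0, 2]
    - [0, 0, 1]
  angular:
    - [0, 0, 0]
    - [0, 0, 0]
    - [0, 0, 0]
    - [0, 0, 0]
    - [0, 0, 0]
    - [0, 0, 0]

```text
t: 12.12
position: [0.5116, -0.3529, 0.019]
tcp_rot: [-3.046, -0.764, 0.001]
wrist_force: [-2.9, 2.1, 6.2]
width: 0.0003
```

>>> arm_command:
  xyz:
    - [0, 0, 0]
    - [0, 0, 0]
    - [0, 0, -12]
    - [0, 0, -12]
    - [0, 0, 0]
  angular:
    - [0, 0, 0]
    - [0, 0, 0]
    - [0, 0, 0]
    - [0, 0, 0]
    - [0, 0, 0]

```text
t: 12.75
position: [0.5121, -0.3532, 0.0449]
tcp_rot: [3.047, 0.764, 0.001]
wrist_force: [-0.2, 0.0, 0.4]
width: 0.0006
```

```bash
python3 go.py 556.5 -322 40 28
```

```text
t 12.75 pos [ 512.0734 -353.2      44.9077] shift [53.9 -6.5  4.9] turn [ 0.01 -0.03  0.16] F [-0.24  0.03  0.37] w 0.6
```

>>> arm_command:
  xyz:
    - [25, -3, 0]
    - [25, -3, 0]
    - [4, 0, 5]
    - [0, 0, 5]
    - [0, 0, 0]
  angular:
    - [0, 0, 0]
    - [0, 0, 0]
    - [0, 0, 0]
    - [0, 0, 0]
    - [0, 0, 0]

```text
t: 13.38
position: [0.5559, -0.3226, 0.0324]
tcp_rot: [-3.046, -0.762, 0.003]
wrist_force: [-0.1, -0.6, 0.2]
width: 0.0005
```

```bash
python3 go.py 557 -323 19.3 28;python3 tipv.py k10s.png
```

```text
t 13.38 pos [ 555.9499 -322.6301   32.3628] shift [ 0.8  0.8 13.1] turn [-0.11  0.1   0.08] F [-0.06 -0.61  0.19] w 0.5
[ 0.556  -0.3228  0.0327] [-1.1849 -0.7591 -0.4936]
```

View pics/k10s.png

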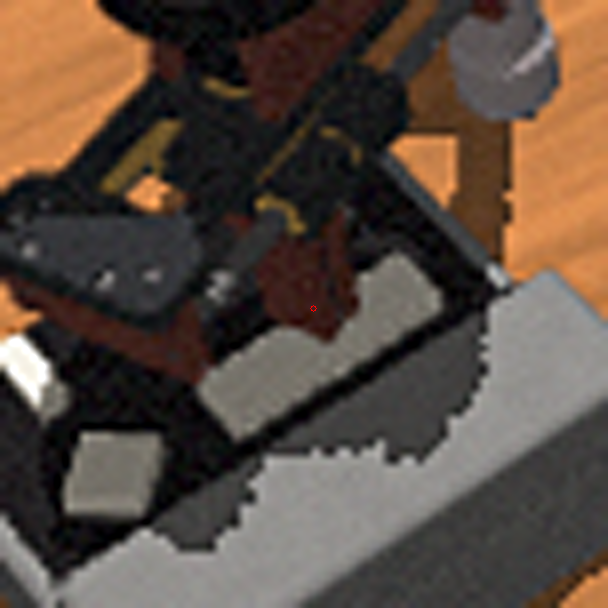

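The fingertip is above the bar, near its middle and clear of the hood. Pressing.

>>> arm_command:
  xyz:
    - [0, 0, 3]
    - [0, 0, 3]
    - [0, 0, 3]
    - [0, 0, 3]
    - [0, 0, 2]
    - [0, 0, 2]
    - [0, 0, 1]
  angular:
    - [0, 0, 0]
    - [0, 0, 0]
    - [0, 0, 0]
    - [0, 0, 0]
    - [0, 0, 0]
    - [0, 0, 0]
    - [0, 0, 0]

```text
t: 14.3
position: [0.5556, -0.3239, 0.019]
tcp_rot: [3.047, 0.759, -0.0]
wrist_force: [-3.2, 1.7, 6.4]
width: 0.0003
```

>>> arm_command:
  xyz:
    - [0, 0, 0]
    - [0, 0, -20]
    - [0, 0, -40]
    - [0, 0, -40]
    - [0, 0, -10]
    - [0, 0, 0]
    - [0, 0, 0]
  angular:
    - [0, 0, 0]
    - [0, 0, 0]
    - [0, 0, -10]
    - [0, 0, -10]
    - [0, 0, -10]
    - [0, 0, -10]
    - [0, 0, -7]
  fingers: -1

```text
t: 15.18
position: [0.5565, -0.3244, 0.1382]
tcp_rot: [2.463, 1.941, 0.001]
wrist_force: [1.0, 0.1, -0.4]
width: 0.0008
```

```bash
python3 go.py 668.8 -130.7 110 75.7;python3 f3.py | tail -3
```

```text
t 15.18 pos [ 556.476  -324.406   138.2051] shift [214.7  63.9  27.9] turn [0.28 0.17 0.8 ] F [ 0.96  0.1  -0.4 ] w 0.8
1 [0.6273 0.0608 3.0959 0.0058] [[0.28, 0.12], [0.26, -0.11], [0.4, 0.56], [0.55, 0.19]]
2 [ 0.6422 -0.0295  0.1827  0.0085] [[0.39, 0.12], [0.31, -0.16], [0.42, -0.11], [0.24, -0.4]]
3 [ 0.6339 -0.1219  2.8924  0.0011] [[0.07, -0.03], [0.03, -0.07], [0.58, 0.01], [0.38, -0.32]]
```

View pics/obs2.png

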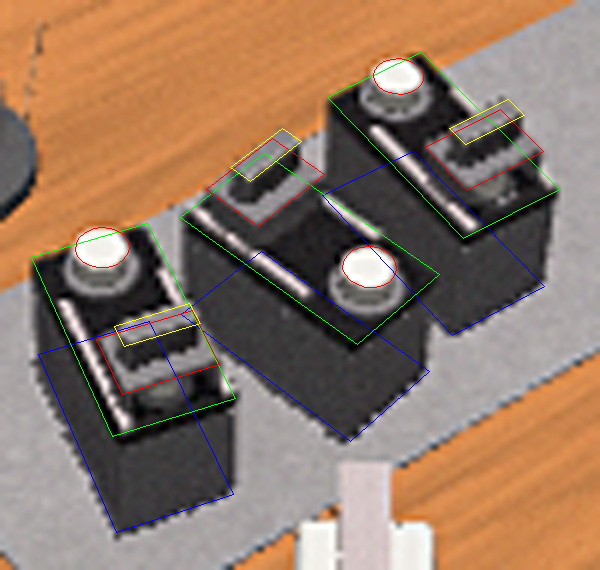

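The batteries have not moved (outlines still fit). Now to guard 3.

>>> arm_command:
  xyz:
    - [43, 13, 0]
    - [43, 13, 0]
    - [43, 13, 0]
    - [43, 13, 0]
    - [40, 12, 0]
    - [0, 0, 0]
    - [0, 0, 0]
  angular:
    - [0.3, 0.2, 0.8]
    - [0, 0, 0]
    - [0, 0, 0]
    - [0, 0, 0]
    - [0, 0, 0]
    - [0, 0, 0]
    - [0, 0, 0]
  fingers: -0.4

```text
t: 16.15
position: [0.6755, -0.1318, 0.1394]
tcp_rot: [2.508, 1.892, -0.001]
wrist_force: [0.1, 0.0, -0.0]
width: 0.0264
```

```bash
python3 go.py 668.8 -130.7 62 75.7
```

```text
t 16.15 pos [ 675.4528 -131.8184  139.3545] shift [-0.7 -6.7 77.4] turn [-0.01  0.02 -1.62] F [ 0.14  0.   -0.  ] w 26.4
```

>>> arm_command:
  xyz:
    - [-1, -7, 10]
    - [0, 0, 20]
    - [0, 0, 15]
    - [0, 0, 5]
    - [0, 0, 0]
  angular:
    - [0, 0, -1.6]
    - [0, 0, 0]
    - [0, 0, 0]
    - [0, 0, 0]
    - [0, 0, 0]

```text
t: 16.77
position: [0.6666, -0.1353, 0.0864]
tcp_rot: [2.489, 1.916, -0.003]
wrist_force: [0.5, 0.0, 0.9]
width: 0.0263
```

```bash
sed -i 's/-.038/-.035/' tipv.py; python3 go.py 668.8 -130.7 62 75.7; python3 tipv.py g1s.png; python3 - <<'E'
from h import *
ct=cam('top'); crop(ct,'g1t.png',225,130,325,205,7)
E
```

```text
t 16.77 pos [ 666.6494 -135.3355   86.3648] shift [ 5.1  0.9 24.4] turn [-0.05  0.07 -0.52] F [0.48 0.01 0.85] w 26.3
[ 0.6668 -0.1353  0.0867] [ 0.1139 -0.1136 -0.1716]
```

View pics/g1s.png

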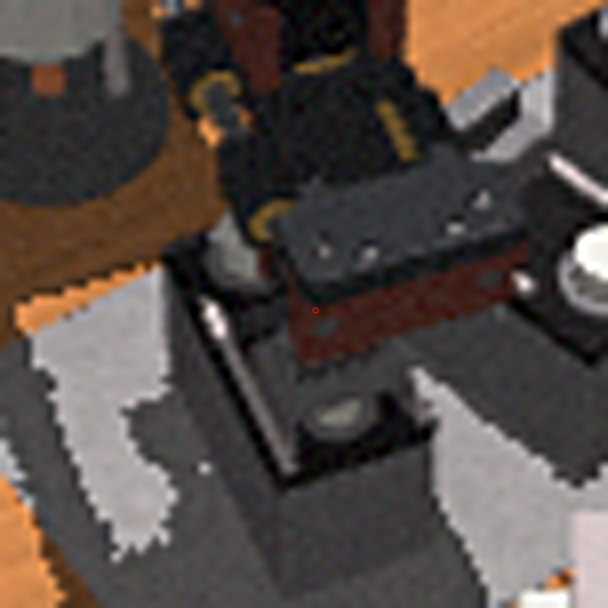

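View pics/g1t.png

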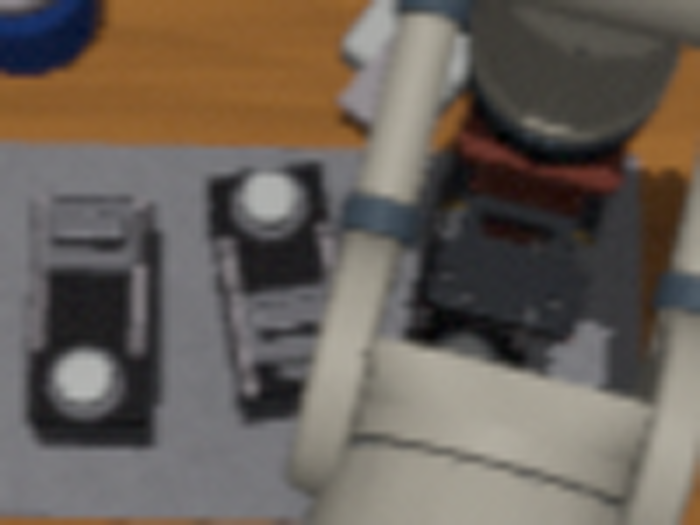

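>>> arm_command:
  xyz:
    - [4, 1, 4]
    - [1, 0, 4]
    - [0, 0, 4]
    - [0, 0, 3]
    - [0, 0, 3]
    - [0, 0, 0]
  angular:
    - [0, 0, 0]
    - [0, 0, 0]
    - [0, 0, 0]
    - [0, 0, 0]
    - [0, 0, 0]
    - [0, 0, 0]

```text
t: 17.62
position: [0.6703, -0.1301, 0.0694]
tcp_rot: [2.487, 1.916, 0.001]
wrist_force: [0.1, 0.6, -0.2]
width: 0.0262
```

```bash
python3 go.py 668.8 -130.7 62 75.7
```

```text
t 17.62 pos [ 670.2898 -130.1473   69.3611] shift [-0.9 -1.3  7.4] turn [ 0.14  0.07 -0.48] F [ 0.06  0.6  -0.18] w 26.2
```

>>> arm_command:
  xyz:
    - [0, 0, 4]
    - [0, 0, 3]
    - [0, 0, 0]
    - [0, -8, 0]
    - [0, -8, 0]
    - [0, -8, 0]
    - [0, -8, 0]
    - [0, 0, 0]
  angular:
    - [0, 0, 0]
    - [0, 0, 0]
    - [0, 0, 0]
    - [0, 0, 0]
    - [0, 0, 0]
    - [0, 0, 0]
    - [0, 0, 0]
    - [0, 0, 0]

```text
t: 18.62
position: [0.6372, -0.1218, 0.0625]
tcp_rot: [2.486, 1.914, 0.002]
wrist_force: [-0.3, -0.5, 0.1]
width: 0.0262
```

```bash
python3 go.py 668.8 -130.7 62 75.7; python3 tipv.py g2s.png
```

```text
t 18.62 pos [ 637.2199 -121.8087   62.504 ] shift [-0.5 32.8  0.6] turn [ 0.23  0.09 -0.5 ] F [-0.26 -0.54  0.07] w 26.2
[ 0.6375 -0.1219  0.0625] [-0.5622  0.1859  0.4344]
```

View pics/g2s.png

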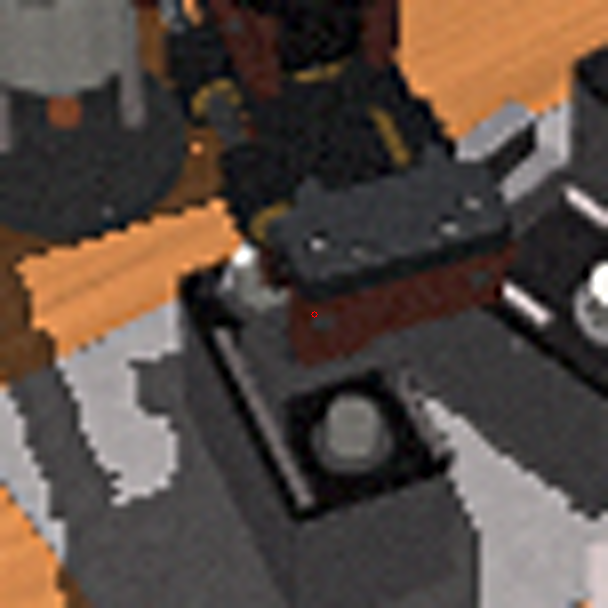

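Guard 3 is sliding and the slim post shows at scene crop (350,430). I'll keep going to the stop.

>>> arm_command:
  xyz:
    - [0, -3, 0]
    - [0, -3, 0]
    - [0, 0, 0]
  angular:
    - [0, 0, 0]
    - [0, 0, 0]
    - [0, 0, 0]

```text
t: 19.05
position: [0.6317, -0.1204, 0.0626]
tcp_rot: [2.485, 1.914, 0.002]
wrist_force: [1.4, -0.2, 0.7]
width: 0.0264
```

```bash
python3 go.py 668.8 -130.7 62 75.7; python3 tipv.py g3s.png
```

```text
t 19.05 pos [ 631.6514 -120.4173   62.5646] shift [-0.5 38.5  0.7] turn [ 0.26  0.1  -0.5 ] F [ 1.38 -0.17  0.69] w 26.4
[ 0.6317 -0.1204  0.0625] [ 0.4146 -0.7709 -0.0478]
```

View pics/g3s.png

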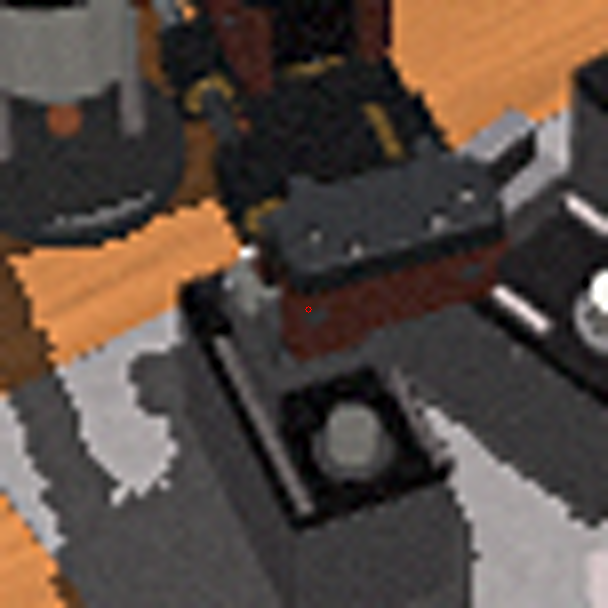

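>>> arm_command:
  xyz:
    - [0, -2, 0]
    - [0, -1.5, 0]
    - [0, 0, 0]
  angular:
    - [0, 0, 0]
    - [0, 0, 0]
    - [0, 0, 0]

```text
t: 19.48
position: [0.6295, -0.1199, 0.0626]
tcp_rot: [2.483, 1.912, 0.005]
wrist_force: [3.2, -1.4, -3.0]
width: 0.0265
```

```bash
python3 go.py 668.8 -130.7 62 75.7; python3 tipv.py g4s.png
```

```text
t 19.48 pos [ 629.5102 -119.8855   62.6369] shift [-0.4 40.7  1. ] turn [ 0.44  0.1  -0.5 ] F [ 3.23 -1.39 -2.97] w 26.5
[ 0.6295 -0.1199  0.0626] [ 3.0608 -1.0313 -0.7054]
```

The force rose to 3.2 N at the stop, so guard 3 is open. I back off, lift, and go to guard 2.

>>> arm_command:
  xyz:
    - [0, 5, 0]
    - [0, 0, -15]
    - [0, 0, -20]
    - [0, 0, -10]
    - [0, 0, 0]
    - [0, 0, 0]
  angular:
    - [0, 0, 0]
    - [0, 0, 0]
    - [0, 0, 0]
    - [0, 0, -10]
    - [0, 0, -10]
    - [0, 0, -4.5]

```text
t: 20.27
position: [0.6343, -0.1207, 0.1167]
tcp_rot: [2.003, 2.408, 0.005]
wrist_force: [-0.8, -0.0, 0.5]
width: 0.0266
```

```bash
python3 go.py 615.2 -34.5 62 100.5; python3 - <<'E'
from h import *
cs=cam('scene'); crop(cs,'g5s.png',215,180,315,275,6)
E
```

```text
t 20.27 pos [ 634.2539 -120.655   116.6903] shift [88.5 -3.5 54.2] turn [ 0.46  0.29 -0.02] F [-0.78 -0.01  0.49] w 26.6
```

View pics/g5s.png

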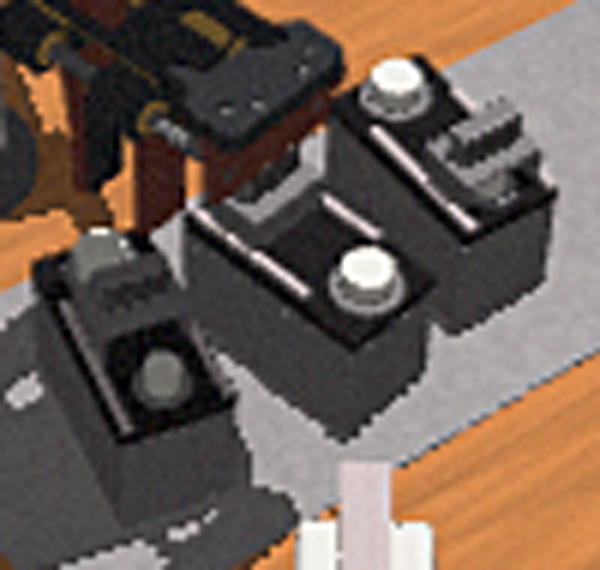

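Guard 3 is fully open in the picture, with the post at crop (160,375). On to battery 2.

>>> arm_command:
  xyz:
    - [30, -1, 0]
    - [30, -1, 0]
    - [29, -1, 0]
    - [2, 0, 10]
    - [0, 0, 15]
    - [0, 0, 5]
    - [0, 0, 0]
  angular:
    - [0.4, 0.3, 0]
    - [0, 0, 0]
    - [0, 0, 0]
    - [0, 0, 0]
    - [0, 0, 0]
    - [0, 0, 0]
    - [0, 0, 0]

```text
t: 21.2
position: [0.6157, -0.0324, 0.0916]
tcp_rot: [2.014, 2.403, 0.005]
wrist_force: [-0.5, -0.7, -0.4]
width: 0.0263
```

```bash
python3 go.py 615.2 -34.5 62 100.5
```

```text
t 21.2 pos [615.7112 -32.3774  91.6172] shift [-1.9 -1.1 29.6] turn [ 0.36  0.15 -0.43] F [-0.49 -0.65 -0.36] w 26.3
```

>>> arm_command:
  xyz:
    - [-2, -1, 5]
    - [0, 0, 5]
    - [0, 0, 5]
    - [0, 0, 4]
    - [0, 0, 4]
    - [0, 0, 0]
  angular:
    - [0.4, 0.2, -0.4]
    - [0, 0, 0]
    - [0, 0, 0]
    - [0, 0, 0]
    - [0, 0, 0]
    - [0, 0, 0]

```text
t: 21.95
position: [0.6152, -0.0358, 0.067]
tcp_rot: [-2.01, -2.412, 0.001]
wrist_force: [-0.3, -0.2, -0.8]
width: 0.0266
```

```bash
python3 go.py 615.2 -34.5 62 100.5;  python3 tipv.py g6s.png
```

```text
t 21.95 pos [615.1893 -35.8121  66.9684] shift [1.3 0.3 5. ] turn [-0.08 -0.06 -0.09] F [-0.3  -0.24 -0.8 ] w 26.6
[ 0.6153 -0.0358  0.0673] [ 0.2926 -0.4542  0.4056]
```

View pics/g6s.png

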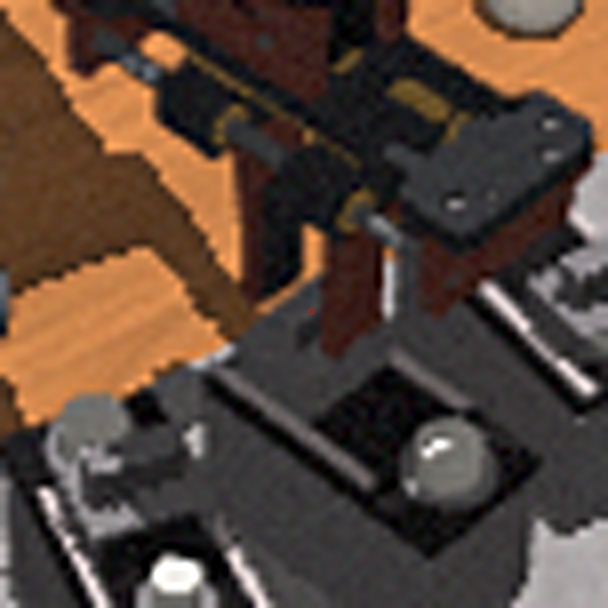

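The fingers straddle rib 2. Sliding in tool +y.

>>> arm_command:
  xyz:
    - [1, 0, 3]
    - [0, 0, 2]
    - [0, 8, 0]
    - [0, 8, 0]
    - [0, 8, 0]
    - [0, 2, 0]
    - [0, 0, 0]
  angular:
    - [0, 0, 0]
    - [0, 0, 0]
    - [0, 0, 0]
    - [0, 0, 0]
    - [0, 0, 0]
    - [0, 0, 0]
    - [0, 0, 0]

```text
t: 22.88
position: [0.6429, -0.03, 0.0625]
tcp_rot: [-2.01, -2.413, 0.001]
wrist_force: [-1.5, -0.3, 0.9]
width: 0.0268
```

```bash
python3 go.py 615.2 -34.5 62 100.5
```

```text
t 22.88 pos [642.878  -29.9619  62.4942] shift [  0.5 -28.    0.5] turn [-0.05 -0.01 -0.09] F [-1.53 -0.26  0.86] w 26.8
```

>>> arm_command:
  xyz:
    - [0, 2, 0]
    - [0, 2, 0]
    - [0, 0, 0]
  angular:
    - [0, 0, 0]
    - [0, 0, 0]
    - [0, 0, 0]

```text
t: 23.25
position: [0.6467, -0.0293, 0.0625]
tcp_rot: [-2.01, -2.413, 0.001]
wrist_force: [-0.7, -0.9, 0.7]
width: 0.0261
```

```bash
python3 go.py 615.2 -34.5 62 100.5; python3 tipv.py g7s.png
```

```text
t 23.25 pos [646.7081 -29.2932  62.4875] shift [  0.6 -31.9   0.5] turn [-0.08 -0.01 -0.1 ] F [-0.69 -0.94  0.67] w 26.1
[ 0.6467 -0.0293  0.0625] [-1.0081  0.0276 -0.1019]
```

View pics/g7s.png

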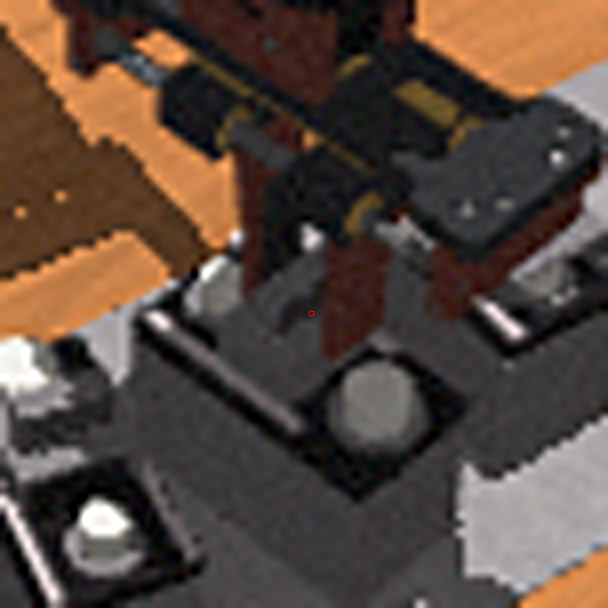

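>>> arm_command:
  xyz:
    - [0, 1.5, 0]
    - [0, 1.5, 0]
    - [0, 0, 0]
  angular:
    - [0, 0, 0]
    - [0, 0, 0]
    - [0, 0, 0]

```text
t: 23.68
position: [0.6465, -0.0294, 0.0624]
tcp_rot: [-2.008, -2.408, 0.01]
wrist_force: [-1.8, -0.8, 0.7]
width: 0.0264
```

```bash
python3 go.py 615.2 -34.5 62 100.5
```

```text
t 23.68 pos [646.4594 -29.368   62.4052] shift [  0.6 -31.7   0.7] turn [-0.5  -0.04 -0.15] F [-1.77 -0.76  0.73] w 26.4
```

>>> arm_command:
  xyz:
    - [0, -5, 0]
    - [0, 0, -15]
    - [0, 0, -20]
    - [0, 0, -10]
    - [0, 0, 0]
    - [0, 0, 0]
  angular:
    - [0, 0, 0]
    - [0, 0, 0]
    - [0, 0, 0]
    - [0, 0, 8]
    - [0, 0, 5]
    - [0, 0, 0]

```text
t: 24.42
position: [0.6448, -0.0297, 0.117]
tcp_rot: [2.276, 2.162, 0.002]
wrist_force: [-1.1, 0.2, 0.6]
width: 0.0265
```

```bash
python3 go.py 657.5 59.5 62 87.4; python3 - <<'E'
from h import *
cs=cam('scene'); crop(cs,'g8s.png',215,180,315,275,6)
E
```

```text
t 24.43 pos [644.8274 -29.7488 117.0259] shift [89.8  7.9 55. ] turn [ 0.14  0.03 -0.34] F [-1.07  0.16  0.62] w 26.5
```

View pics/g8s.png

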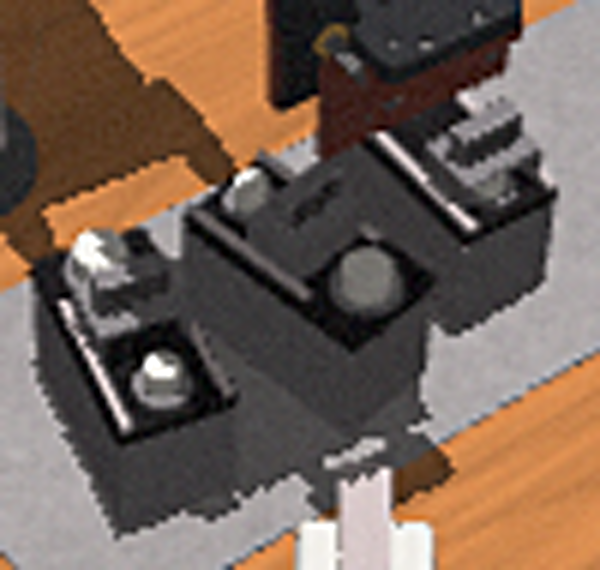

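Guards 2 and 3 are open and both slim posts are bare. Now guard 1.

>>> arm_command:
  xyz:
    - [30, 2.5, 0]
    - [30, 2.5, 0]
    - [29, 2.5, 0]
    - [2, 0, 10]
    - [0, 0, 15]
    - [0, 0, 5]
    - [0, 0, 0]
  angular:
    - [0.1, 0, -0.3]
    - [0, 0, 0]
    - [0, 0, 0]
    - [0, 0, 0]
    - [0, 0, 0]
    - [0, 0, 0]
    - [0, 0, 0]

```text
t: 25.35
position: [0.6571, 0.0597, 0.0865]
tcp_rot: [2.263, 2.175, -0.0]
wrist_force: [0.5, -0.1, -0.4]
width: 0.0262
```

```bash
python3 go.py 657.5 59.5 62 87.4
```

```text
t 25.35 pos [657.081   59.7361  86.5391] shift [-0.2  0.4 24.5] turn [0.1  0.1  0.34] F [ 0.53 -0.14 -0.35] w 26.2
```

>>> arm_command:
  xyz:
    - [0, 0, 5]
    - [0, 0, 5]
    - [0, 0, 4]
    - [0, 0, 4]
    - [0, 0, 2]
    - [0, 0, 0]
  angular:
    - [0, 0, 0]
    - [0, 0, 0]
    - [0, 0, 0]
    - [0, 0, 0]
    - [0, 0, 0]
    - [0, 0, 0]

```text
t: 26.1
position: [0.6574, 0.0585, 0.0658]
tcp_rot: [2.264, 2.173, 0.001]
wrist_force: [0.0, -0.6, 0.1]
width: 0.0266
```

```bash
python3 go.py 657.5 59.5 62 87.4;  python3 tipv.py g9s.png
```

```text
t 26.1 pos [657.4246  58.5154  65.8126] shift [1.  0.  3.8] turn [0.16 0.11 0.27] F [ 0.02 -0.57  0.06] w 26.6
[0.6575 0.0585 0.066 ] [-0.0619 -0.3878 -0.5172]
```

View pics/g9s.png

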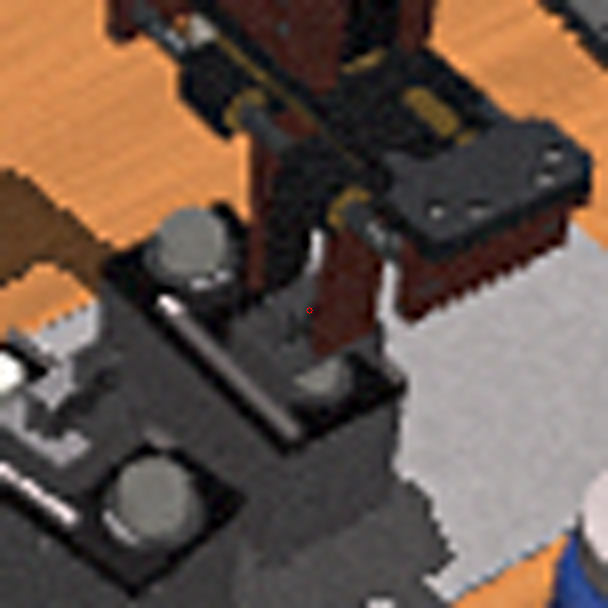

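>>> arm_command:
  xyz:
    - [1, 0, 3]
    - [0, 0, 1]
    - [0, -8, 0]
    - [0, -8, 0]
    - [0, -8, 0]
    - [0, -6, 0]
    - [0, 0, 0]
  angular:
    - [0, 0, 0]
    - [0, 0, 0]
    - [0, 0, 0]
    - [0, 0, 0]
    - [0, 0, 0]
    - [0, 0, 0]
    - [0, 0, 0]

```text
t: 27.02
position: [0.6255, 0.0608, 0.0622]
tcp_rot: [2.263, 2.173, 0.003]
wrist_force: [-0.1, 0.5, 0.2]
width: 0.0261
```

```bash
python3 go.py 657.5 59.5 62 87.4
```

```text
t 27.02 pos [625.5208  60.8157  62.2385] shift [-0.  32.   0.4] turn [0.25 0.11 0.27] F [-0.05  0.49  0.19] w 26.1
```

>>> arm_command:
  xyz:
    - [0, -2, 0]
    - [0, -2, 0]
    - [0, 0, 0]
  angular:
    - [0, 0, 0]
    - [0, 0, 0]
    - [0, 0, 0]

```text
t: 27.4
position: [0.6218, 0.061, 0.0623]
tcp_rot: [2.262, 2.172, 0.004]
wrist_force: [1.6, 0.8, -0.1]
width: 0.0263
```

```bash
python3 go.py 657.5 59.5 62 87.4; python3 tipv.py g10s.png
```

```text
t 27.4 pos [621.7722  60.9687  62.3124] shift [-0.  35.8  0.5] turn [0.31 0.11 0.26] F [ 1.58  0.76 -0.09] w 26.3
[0.6218 0.061  0.0623] [ 0.728   0.3704 -0.68  ]
```

View pics/g10s.png

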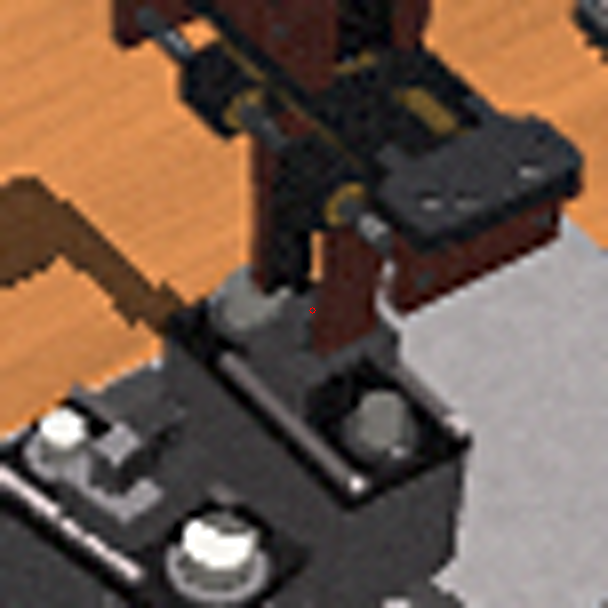

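One more push to feel the stop.

>>> arm_command:
  xyz:
    - [0, -1.5, 0]
    - [0, -1.5, 0]
    - [0, 0, 0]
  angular:
    - [0, 0, 0]
    - [0, 0, 0]
    - [0, 0, 0]

```text
t: 27.82
position: [0.6205, 0.061, 0.0631]
tcp_rot: [2.261, 2.17, 0.008]
wrist_force: [3.1, 0.4, -2.8]
width: 0.0264
```

```bash
python3 go.py 657.5 59.5 62 87.4
```

```text
t 27.82 pos [620.4818  61.0064  63.0939] shift [ 0.  37.   1.4] turn [0.55 0.1  0.26] F [ 3.13  0.38 -2.75] w 26.4
```

Guard 1 is at its stop (3.1 N). Back off, rise, open the fingers, then go to the probe.

>>> arm_command:
  xyz:
    - [0, 5, 0]
    - [0, 0, -20]
    - [0, 0, -40]
    - [0, 0, -40]
    - [0, 0, -30]
    - [0, 0, 0]
  angular:
    - [0, 0, 0]
    - [0, 0, 0]
    - [0, 0, 0]
    - [0, 0, -2.3]
    - [0, 0, 0]
    - [0, 0, 0]
  fingers: -0.4

```text
t: 28.58
position: [0.6219, 0.0615, 0.2014]
tcp_rot: [2.217, 2.22, 0.003]
wrist_force: [0.9, -0.3, 0.6]
width: 0.0265
```

```bash
python3 go.py 449 -106 185 90
```

```text
t 28.57 pos [621.8797  61.4976 201.4296] shift [-167.3 -173.1   16. ] turn [0.24 0.09 0.06] F [ 0.87 -0.27  0.58] w 26.5
```

>>> arm_command:
  xyz:
    - [-33, -34, 0]
    - [-33, -34, 0]
    - [-33, -34, 0]
    - [-33, -34, 0]
    - [-33, -34, 0]
    - [0, 0, 0]
    - [0, 0, 0]
  angular:
    - [0.2, 0.1, 0]
    - [0, 0, 0]
    - [0, 0, 0]
    - [0, 0, 0]
    - [0, 0, 0]
    - [0, 0, 0]
    - [0, 0, 0]
  fingers: 0.8

```text
t: 29.45
position: [0.4437, -0.1066, 0.193]
tcp_rot: [-2.211, -2.215, 0.012]
wrist_force: [-0.7, -0.1, 0.4]
width: 0.079
```

```bash
python3 go.py 449 -106 170 90; python3 - <<'E'
from h import *
cs=cam('scene');ct=cam('top'); crop(cs,'p1s.png',150,120,310,280,4); crop(ct,'p1t.png',220,140,340,250,5)
E
```

```text
t 29.45 pos [ 443.7012 -106.5844  192.9696] shift [ 0.5  5.6 22.9] turn [-0.77 -0.15  0.11] F [-0.69 -0.13  0.4 ] w 79.0
```

View pics/p1s.png

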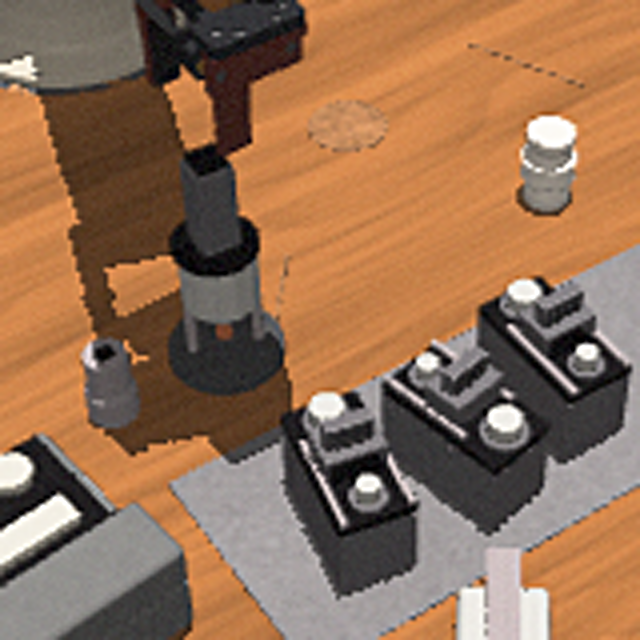

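All three guards are open and the slim posts show (crop: bat1 (585,355), bat2 (430,365), bat3 (368,490)). The gripper is above and slightly behind the probe handle. Descend.

>>> arm_command:
  xyz:
    - [0.5, 5.5, 5]
    - [0, 0, 20]
    - [0, 0, 20]
    - [0, 0, 20]
    - [0, 0, 20]
    - [0, 0, 5]
    - [0, 0, 0]
  angular:
    - [-0.7, -0.1, 0]
    - [0, 0, 0]
    - [0, 0, 0]
    - [0, 0, 0]
    - [0, 0, 0]
    - [0, 0, 0]
    - [0, 0, 0]
  fingers: 0.8

```text
t: 30.42
position: [0.452, -0.1019, 0.096]
tcp_rot: [-2.208, -2.229, 0.0]
wrist_force: [-0.4, -0.3, -0.2]
width: 0.0793
```

```bash
python3 go.py 449 -106 95 90; python3 tipv.py p2s.png
```

```text
t 30.43 pos [ 452.0084 -101.8674   95.9545] shift [-4.1 -3.   1. ] turn [-0.17 -0.15  0.56] F [-0.41 -0.29 -0.15] w 79.3
[ 0.4521 -0.1019  0.0962] [-0.4807  0.3418 -1.2361]
```

View pics/p2s.png

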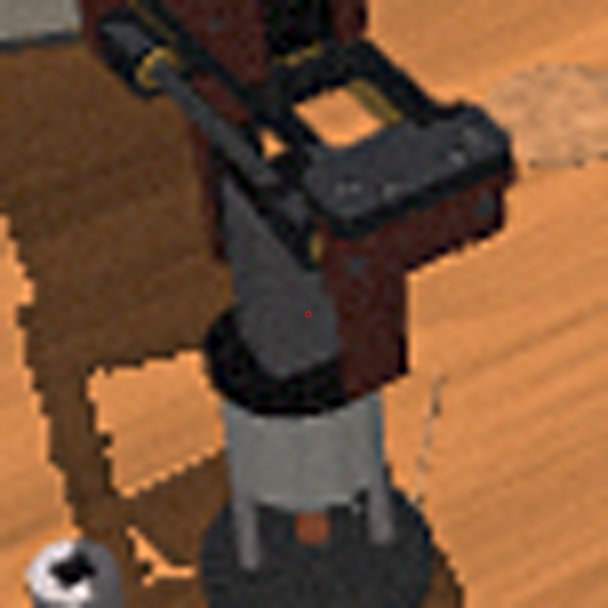

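>>> arm_command:
  xyz:
    - [-4, -3, 0.5]
    - [-1, 0, 0]
    - [0, 0, 0]
  angular:
    - [-0.2, -0.2, 0.5]
    - [0, 0, 0]
    - [0, 0, 0]
  fingers: 0.8

```text
t: 30.85
position: [0.45, -0.1077, 0.0978]
tcp_rot: [2.218, 2.218, 0.002]
wrist_force: [0.5, -0.1, 0.2]
width: 0.0789
```

```bash
python3 go.py 449 -106 95 90; python3 - <<'E'
from h import *
cs=cam('scene'); s=telemetry.state(); p=s['position']; M=R.from_rotvec(s['tcp_rot'])
h=s['width']/2
pts=p+M.apply([(.01,h,-.035),(-.01,h,-.035),(.01,h+.0135,-.035),(-.01,h+.0135,-.035),(0,0,-.035-.058)])
crop(cs,'p3s.png',165,130,245,220,7,list(proj(cs,pts)))
E
```

```text
t 30.85 pos [ 449.9868 -107.6947   97.8391] shift [ 1.7 -1.   2.8] turn [0.26 0.13 0.02] F [ 0.48 -0.15  0.16] w 78.9
```

View pics/p3s.png

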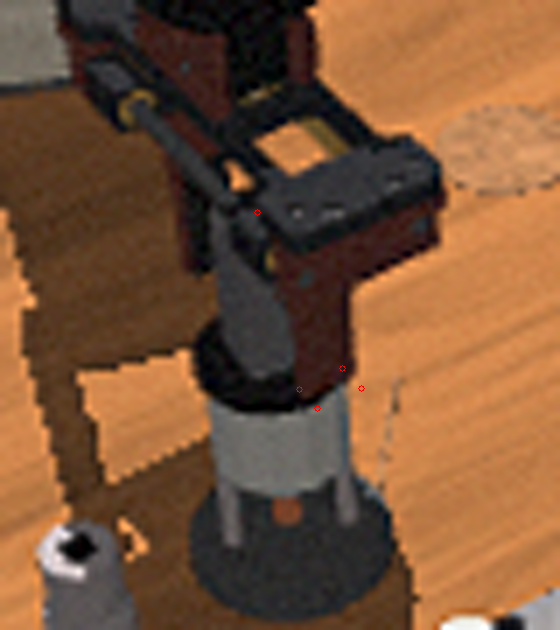

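The fingers straddle the handle, above the collar. Closing.

>>> arm_command:
  xyz:
    - [0, 0, 1.5]
    - [0, 0, 0]
    - [0, 0, 0]
    - [0, 0, 0]
    - [0, 0, 0]
    - [0, 0, 0]
    - [0, 0, 0]
    - [0, 0, 0]
  angular:
    - [0, 0, 0]
    - [0, 0, 0]
    - [0, 0, 0]
    - [0, 0, 0]
    - [0, 0, 0]
    - [0, 0, 0]
    - [0, 0, 0]
    - [0, 0, 0]
  fingers: -1

```text
t: 31.9
position: [0.4498, -0.1076, 0.0964]
tcp_rot: [2.218, 2.219, 0.002]
wrist_force: [-0.8, -0.6, -0.3]
width: 0.0306
```

```bash
python3 go.py 449 -106 95 90; python3 - <<'E'
from h import *
cs=cam('scene'); crop(cs,'p4s.png',165,130,245,220,7)
E
```

```text
t 31.9 pos [ 449.7977 -107.6226   96.3703] shift [ 1.6 -0.8  1.4] turn [0.22 0.13 0.02] F [-0.75 -0.56 -0.3 ] w 30.6
```

View pics/p4s.png

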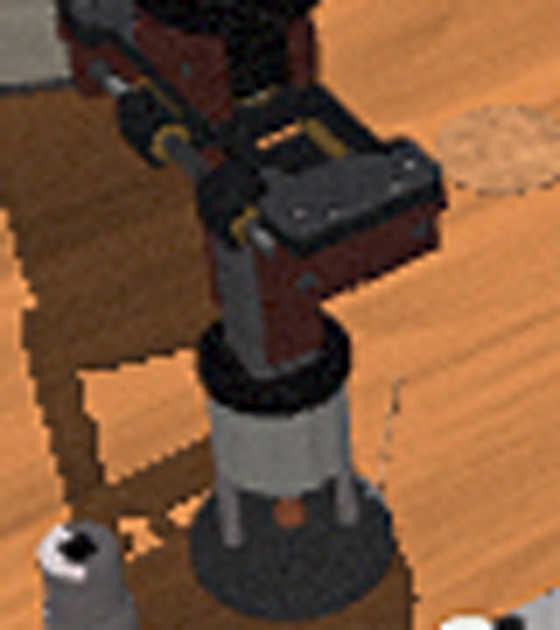

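Gripped (30.6 mm). Now lift straight up.

>>> arm_command:
  xyz:
    - [0, 0, -5]
    - [0, 0, -15]
    - [0, 0, -25]
    - [0, 0, -30]
    - [0, 0, -30]
    - [0, 0, -30]
    - [0, 0, -15]
    - [0, 0, 0]
  angular:
    - [0, 0, 0]
    - [0, 0, 0]
    - [0, 0, 0]
    - [0, 0, 0]
    - [0, 0, 0]
    - [0, 0, 0]
    - [0, 0, 0]
    - [0, 0, 0]
  fingers: -1

```text
t: 32.95
position: [0.4491, -0.1071, 0.2547]
tcp_rot: [2.217, 2.218, 0.003]
wrist_force: [0.3, -0.8, -2.0]
width: 0.0308
```

```bash
python3 go.py 541 359 241 90; python3 - <<'E'
from h import *
cs=cam('scene'); ct=cam('top'); s=telemetry.state()
crop(cs,'p5s.png',130,90,310,280,3)
for n,c in(('scene',cs),('top',ct)):
  for q in('probe_tip','probe'): print(n,q,vision.tip_of(q,n)[:2])
p=s['position']; tip=p+[0,0,-.0764]; print('pred tip',tip,proj(cs,tip),proj(ct,tip))
E
```

```text
t 32.95 pos [ 449.0857 -107.1455  254.7103] shift [466.1  92.1  13. ] turn [0.31 0.14 0.03] F [ 0.32 -0.79 -1.96] w 30.8
scene probe_tip []
scene probe [{'point': [200.6, 133.8], 'conf': 0.95}, {'point': [286.5, 219.7], 'conf': 0.62}]
top probe_tip []
top probe [{'point': [295.2, 221.2], 'conf': 0.45}]
pred tip [ 0.4486 -0.107   0.1764] [[201.6182 163.6379]] [[292.0386 224.9781]]
```

View pics/p5s.png

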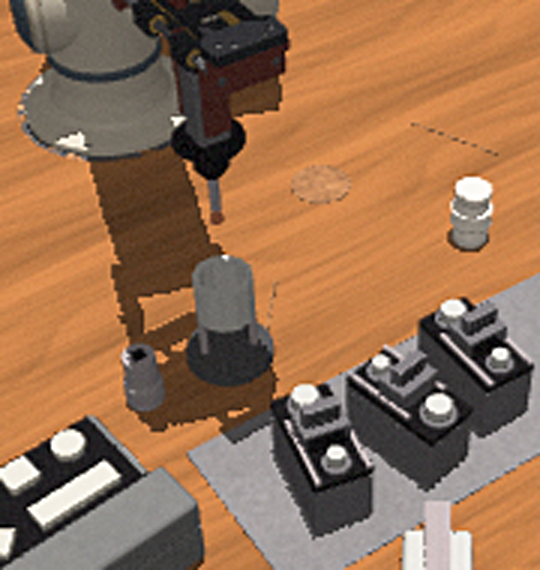

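The probe is out; its tip at scene (202,163) matches my prediction (201.6,163.6). Now to the clamp.

>>> arm_command:
  xyz:
    - [30, 6, 0]
    - [50, 10, 0]
    - [52, 10, 0]
    - [52, 10, 0]
    - [52, 10, 0]
    - [52, 10, 0]
    - [52, 10, 0]
    - [40, 8, 0]
  angular:
    - [0.3, 0.1, 0]
    - [0, 0, 0]
    - [0, 0, 0]
    - [0, 0, 0]
    - [0, 0, 0]
    - [0, 0, 0]
    - [0, 0, 0]
    - [0, 0, 0]
  fingers: -1

```text
t: 34.25
position: [0.5234, 0.2815, 0.244]
tcp_rot: [-2.224, -2.208, 0.017]
wrist_force: [1.1, 0.0, -3.2]
width: 0.0307
```

```bash
python3 go.py 541 359 230 90
```

```text
t 34.25 pos [523.4172 281.5343 243.9628] shift [77.6 17.2 13.6] turn [-0.77  0.12 -0.41] F [ 1.15  0.   -3.22] w 30.7
```

>>> arm_command:
  xyz:
    - [30, 7, 0]
    - [30, 7, 0]
    - [12, 2, 5]
    - [0, 0, 10]
    - [0, 0, 5]
    - [0, 0, 0]
  angular:
    - [-0.7, 0.1, -0.4]
    - [0, 0, 0]
    - [0, 0, 0]
    - [0, 0, 0]
    - [0, 0, 0]
    - [0, 0, 0]
  fingers: -1

```text
t: 35.0
position: [0.5383, 0.3559, 0.2159]
tcp_rot: [-2.217, -2.222, 0.017]
wrist_force: [-0.6, 0.7, -1.3]
width: 0.031
```

```bash
python3 go.py 541 359 202 90;  cat > ptip.py <<'E'
import sys
from h import *
cs=cam('scene'); ct=cam('top'); s=telemetry.state(); p=s['position']; M=R.from_rotvec(s['tcp_rot'])
tip=p+M.apply((0,0,.0764)); q=proj(cs,tip)[0]; x,y=map(int,q); print('tip',tip*1000)
crop(cs,sys.argv[1],x-35,max(0,y-40),x+35,y+30,8,[q])
E
python3 ptip.py c1s.png
```

```text
t 35.0 pos [538.3041 355.8866 215.871 ] shift [ 3.2  2.8 13.8] turn [-0.55  0.35  0.13] F [-0.56  0.73 -1.26] w 31.0
tip [537.9264 355.7227 140.3806]
```

View pics/c1s.png

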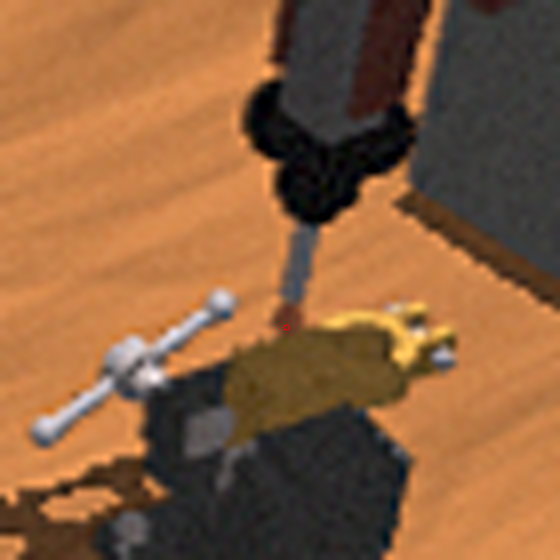

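>>> arm_command:
  xyz:
    - [3, 2.5, 3]
    - [0, 0, 4]
    - [0, 0, 4]
    - [0, 0, 2]
    - [0, 0, 0]
  angular:
    - [-0.5, 0.3, 0]
    - [0, 0, 0]
    - [0, 0, 0]
    - [0, 0, 0]
    - [0, 0, 0]
  fingers: -1

```text
t: 35.72
position: [0.5415, 0.3588, 0.2042]
tcp_rot: [2.219, 2.222, 0.004]
wrist_force: [0.2, 0.0, -2.6]
width: 0.0307
```

```bash
python3 go.py 541 359 202 90; python3 ptip.py c2s.png
```

```text
t 35.73 pos [541.5421 358.7504 204.2074] shift [ 0.2 -0.5  2.2] turn [ 0.16 -0.07  0.08] F [ 0.22  0.01 -2.56] w 30.7
tip [541.8668 358.9268 128.0332]
```

View pics/c2s.png

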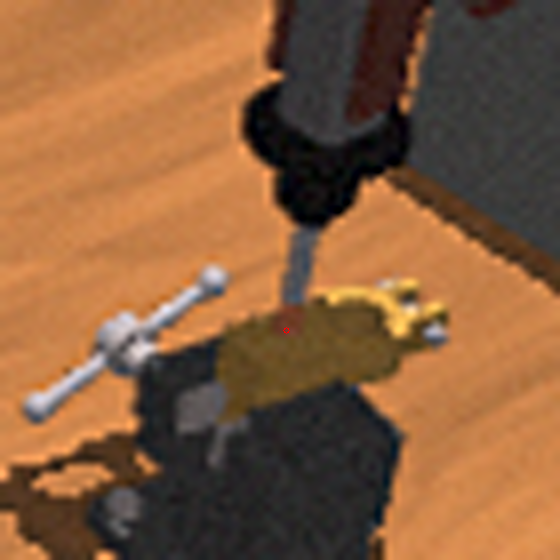

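>>> arm_command:
  xyz:
    - [0, 0, 2]
    - [0, 0, 2]
    - [0, 0, 2]
    - [0, 0, 0]
  angular:
    - [0, 0, 0]
    - [0, 0, 0]
    - [0, 0, 0]
    - [0, 0, 0]
  fingers: -1

```text
t: 36.33
position: [0.5418, 0.3589, 0.1992]
tcp_rot: [2.219, 2.222, 0.007]
wrist_force: [-0.9, -0.2, -0.1]
width: 0.0311
```

>>> arm_command:
  xyz:
    - [0, 0, 1]
    - [0, 0, 0]
    - [0, 0, 0]
  angular:
    - [0, 0, 0]
    - [0, 0, 0]
    - [0, 0, 0]
  fingers: -1

```text
t: 36.7
position: [0.5417, 0.3589, 0.199]
tcp_rot: [2.219, 2.222, 0.008]
wrist_force: [0.3, 0.8, -0.5]
width: 0.0307
```

```bash
python3 go.py 541 359 198 90; python3 ptip.py c3s.png
```

```text
t 36.7 pos [541.7339 358.9002 198.9688] shift [ 0.1 -0.7  1. ] turn [ 0.28 -0.14  0.09] F [ 0.28  0.78 -0.53] w 30.7
tip [542.1292 359.1221 122.5041]
```

View pics/c3s.png

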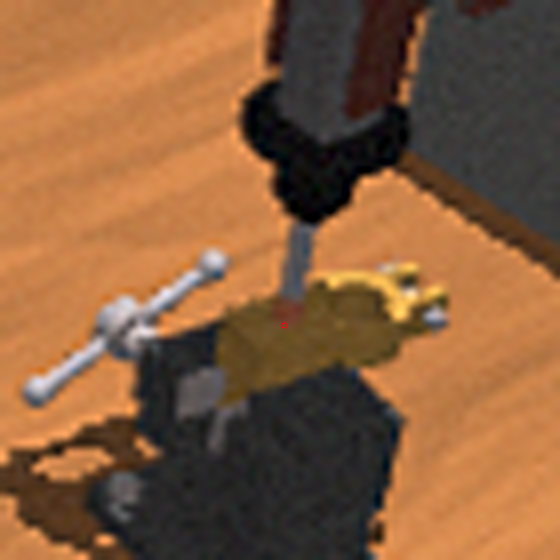

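Wrist force went from about −2.2 to −0.4 N, so the tip is touching. Press slightly more and hold.

>>> arm_command:
  xyz:
    - [0, 0, 1.5]
    - [0, 0, 0.5]
    - [0, 0, 0]
    - [0, 0, 0]
    - [0, 0, 0]
    - [0, 0, 0]
    - [0, 0, 0]
    - [0, 0, 0]
  angular:
    - [0, 0, 0]
    - [0, 0, 0]
    - [0, 0, 0]
    - [0, 0, 0]
    - [0, 0, 0]
    - [0, 0, 0]
    - [0, 0, 0]
    - [0, 0, 0]
  fingers: -1

```text
t: 37.8
position: [0.5417, 0.3589, 0.1972]
tcp_rot: [2.219, 2.222, 0.009]
wrist_force: [-1.3, -0.4, 0.6]
width: 0.0309
```

>>> arm_command:
  xyz:
    - [0, 0, 0]
    - [0, 0, 0]
    - [0, 0, 0]
    - [0, 0, 0]
  angular:
    - [0, 0, 0]
    - [0, 0, 0]
    - [0, 0, 0]
    - [0, 0, 0]
  fingers: -1

```text
t: 38.3
position: [0.5417, 0.3589, 0.1972]
tcp_rot: [2.218, 2.222, 0.009]
wrist_force: [-0.7, -0.0, 1.2]
width: 0.0306
```

```bash
python3 go.py 541 359 198 90; python3 ptip.py c4s.png
```

```text
t 38.3 pos [541.7231 358.9128 197.1677] shift [ 0.1 -0.7 -0.8] turn [ 0.29 -0.15  0.09] F [-0.67 -0.04  1.16] w 30.6
tip [542.1076 359.1472 120.7888]
```

View pics/c4s.png

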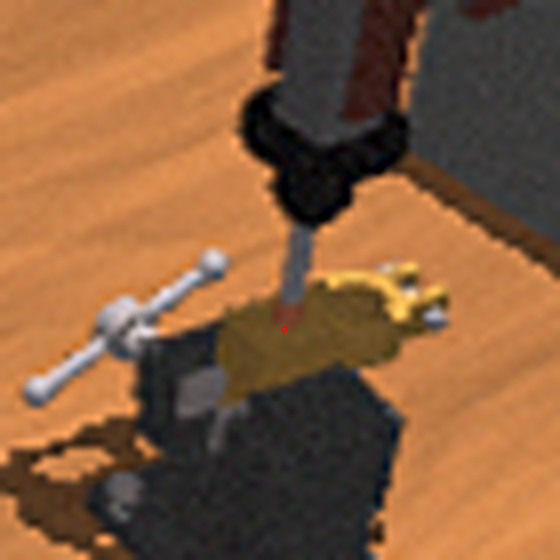

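The tip is held on the clamp tongue at about 3 N for 2 s. Lift, then re-measure the batteries.

>>> arm_command:
  xyz:
    - [0, 0, -10]
    - [0, 0, -20]
    - [0, 0, -15]
    - [0, 0, 0]
  angular:
    - [0.3, -0.1, 0]
    - [0, 0, 0]
    - [0, 0, 0]
    - [0, 0, 0]
  fingers: -1

```text
t: 38.9
position: [0.542, 0.359, 0.2431]
tcp_rot: [-2.219, -2.222, 0.002]
wrist_force: [0.2, -0.0, -2.0]
width: 0.0308
```

```bash
cat > bv.py <<'E'
import sys
from fit import *
ct=cam('top'); cs=cam('scene'); tag=sys.argv[1]
crop(ct,tag+'t.png',220,140,315,205,8); crop(cs,tag+'s.png',215,175,315,275,6)
for q in('bat1_neg','bat2_neg','bat3_neg'):
    for c,n in((ct,'top'),(cs,'scene')):
        print(q,n,[(round(d['conf'],2),onz(c,d['point'],.084)[0][:2]) for d in vision.tip_of(q,n)[:3] if d['conf']>.25])
E
python3 bv.py b1
```

```text
bat1_neg top []
bat1_neg scene [(0.6, array([ 0.6309, -0.3594]))]
bat2_neg top [(0.7, array([ 0.438 , -0.1913])), (0.63, array([0.6629, 0.0644]))]
bat2_neg scene [(0.53, array([ 0.6919, -0.07  ])), (0.41, array([0.6547, 0.0647]))]
bat3_neg top [(0.54, array([ 0.6064, -0.0398]))]
bat3_neg scene [(0.57, array([ 0.5891, -0.0291]))]
```

View pics/b1t.png

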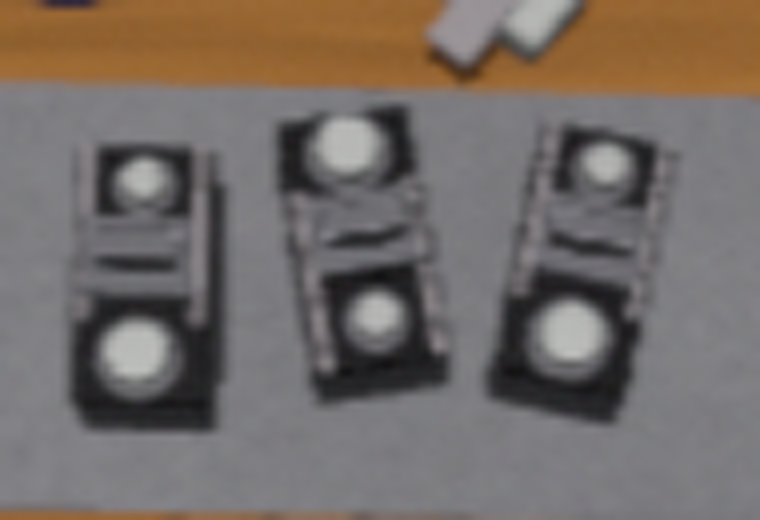

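View pics/b1s.png

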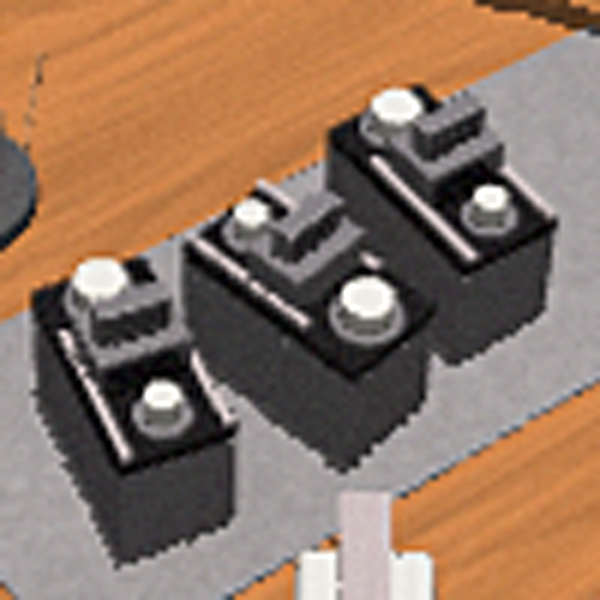

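```bash
python3 - <<'E'
from fit import *
ct=cam('top'); cs=cam('scene')
A=lambda x,y:(220+x/8-.5,140+y/8-.5); B=lambda x,y:(215+x/6-.5,175+y/6-.5)
for i,(a,b) in enumerate((((145,178),(489,198)),((377,315),(251,213)),((606,162),(160,395)))):
    for c,d in((ct,A(*a)),(cs,B(*b))):
        bl,n=blob(c,d,r=6,rel=.8); print(i+1,np.round(d,1),onz(c,d,.084)[0][:2],bl,n,onz(c,bl,.084)[0][:2])
E
python3 go.py 663 60 200 90
```

```text
1 [237.6 161.8] [0.6635 0.0604] [237.2727 161.8182] 22 [0.6632 0.0615]
1 [296.  207.5] [0.6624 0.059 ] [296.2941 207.4118] 17 [0.6626 0.0599]
2 [266.6 178.9] [ 0.6065 -0.0344] [266.7273 178.8182] 22 [ 0.6067 -0.0347]
2 [256.3 210. ] [ 0.6061 -0.0359] [256.3529 210.    ] 17 [ 0.6061 -0.0358]
3 [295.2 159.8] [ 0.6708 -0.128 ] [295.1364 160.    ] 22 [ 0.67   -0.1276]
3 [241.2 240.3] [ 0.6687 -0.1302] [241.5 240.5] 20 [ 0.6696 -0.1298]
t 39.4 pos [541.336  358.6351 241.0767] shift [-298.8  121.4   41. ] turn [-0.25  0.08  0.09] F [ 1.28 -0.48 -3.  ] w 30.7
```

>>> arm_command:
  xyz:
    - [-30, 12, 0]
    - [-45, 18, 0]
    - [-45, 18, 0]
    - [-45, 18, 0]
    - [-45, 18, 0]
    - [-45, 18, 0]
    - [-35, 15, 0]
    - [0, 0, 0]
  angular:
    - [0, 0, 0]
    - [0, 0, 0]
    - [0, 0, 0]
    - [0, 0, 0]
    - [0, 0, 0]
    - [0, 0, 0]
    - [0, 0, 0]
    - [0, 0, 0]
  fingers: -1

```text
t: 40.4
position: [0.662, 0.0609, 0.2393]
tcp_rot: [-2.215, -2.224, 0.008]
wrist_force: [-0.3, 0.8, -1.5]
width: 0.0309
```

```bash
python3 go.py 662.8 60.3 180 90
```

```text
t 40.4 pos [661.9862  60.8665 239.2527] shift [-0.5  1.1 59.2] turn [-0.31  0.08  0.24] F [-0.26  0.83 -1.51] w 30.9
```

>>> arm_command:
  xyz:
    - [-0.5, 1, 15]
    - [0, 0, 20]
    - [0, 0, 18]
    - [0, 0, 8]
    - [0, 0, 0]
  angular:
    - [-0.3, 0.1, 0.2]
    - [0, 0, 0]
    - [0, 0, 0]
    - [0, 0, 0]
    - [0, 0, 0]
  fingers: -1

```text
t: 41.02
position: [0.6621, 0.064, 0.1777]
tcp_rot: [-2.217, -2.225, -0.004]
wrist_force: [0.6, 0.1, -1.3]
width: 0.0307
```

```bash
python3 go.py 662.8 60.3 160.4 90; python3 ptip.py d1s.png
```

```text
t 41.02 pos [662.1495  63.9972 177.6993] shift [-3.7  0.6 17.3] turn [ 0.07 -0.14  0.19] F [ 0.56  0.12 -1.32] w 30.7
tip [662.8668  64.031  102.4555]
```

View pics/d1s.png

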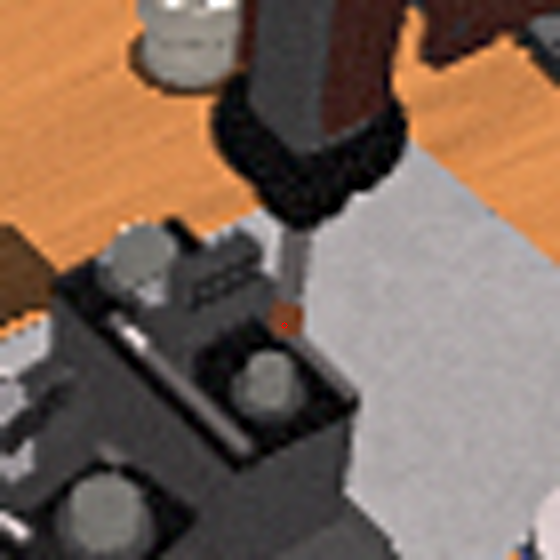

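Tip is slightly to the +y side; correct and lower.

>>> arm_command:
  xyz:
    - [-3.5, 0.5, 2]
    - [0, 0, 4]
    - [0, 0, 4]
    - [0, 0, 3]
    - [0, 0, 0]
  angular:
    - [0, 0, 0]
    - [0, 0, 0]
    - [0, 0, 0]
    - [0, 0, 0]
    - [0, 0, 0]
  fingers: -1

```text
t: 41.75
position: [0.6639, 0.0601, 0.1669]
tcp_rot: [2.217, 2.223, 0.009]
wrist_force: [-0.3, 0.3, -2.7]
width: 0.0309
```

```bash
python3 go.py 662.8 60.3 160.4 90; python3 ptip.py d2s.png
```

```text
t 41.75 pos [663.9344  60.0738 166.8903] shift [ 0.2 -1.2  6.5] turn [ 0.33 -0.15  0.17] F [-0.31  0.31 -2.72] w 30.9
tip [664.5953  60.2699  90.9396]
```

View pics/d2s.png

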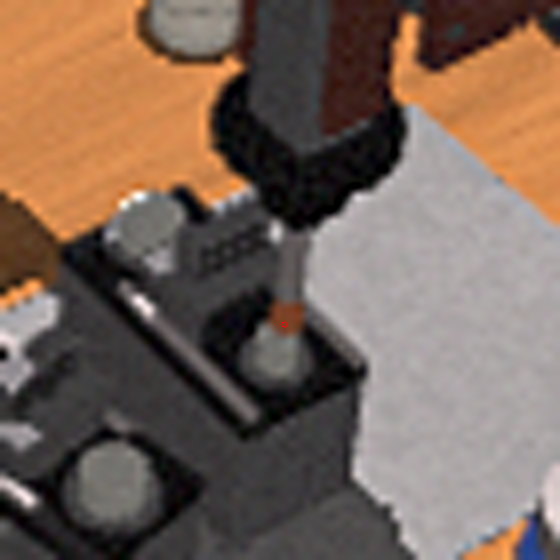

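>>> arm_command:
  xyz:
    - [0, -1.5, 3]
    - [0, 0, 3]
    - [0, 0, 2]
    - [0, 0, 2]
    - [0, 0, 0]
  angular:
    - [0.3, -0.1, 0]
    - [0, 0, 0]
    - [0, 0, 0]
    - [0, 0, 0]
    - [0, 0, 0]
  fingers: -1

```text
t: 42.48
position: [0.6627, 0.0601, 0.1579]
tcp_rot: [2.217, 2.224, 0.003]
wrist_force: [-0.4, 0.2, 0.0]
width: 0.0306
```

```bash
python3 go.py 662.8 60.3 156.5 90; python3 ptip.py d3s.png
```

```text
t 42.48 pos [662.7087  60.1376 157.9046] shift [0.2 0.1 1.4] turn [ 0.13 -0.04  0.17] F [-0.44  0.18  0.04] w 30.6
tip [662.9118  60.1628  81.7016]
```

View pics/d3s.png

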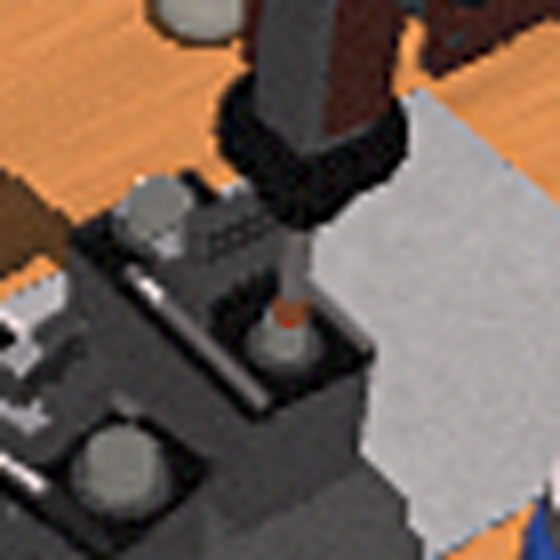

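Contact on battery 1's slim post. Press slightly more and hold.

>>> arm_command:
  xyz:
    - [0, 0, 1.5]
    - [0, 0, 0.5]
    - [0, 0, 0]
    - [0, 0, 0]
    - [0, 0, 0]
    - [0, 0, 0]
    - [0, 0, 0]
    - [0, 0, 0]
  angular:
    - [0, 0, 0]
    - [0, 0, 0]
    - [0, 0, 0]
    - [0, 0, 0]
    - [0, 0, 0]
    - [0, 0, 0]
    - [0, 0, 0]
    - [0, 0, 0]
  fingers: -1

```text
t: 43.58
position: [0.6627, 0.0601, 0.1567]
tcp_rot: [2.217, 2.224, 0.004]
wrist_force: [-1.7, 0.7, 0.9]
width: 0.0308
```

>>> arm_command:
  xyz:
    - [0, 0, 0]
    - [0, 0, 0]
    - [0, 0, 0]
    - [0, 0, 0]
  angular:
    - [0, 0, 0]
    - [0, 0, 0]
    - [0, 0, 0]
    - [0, 0, 0]
  fingers: -1

```text
t: 44.08
position: [0.6627, 0.0601, 0.1567]
tcp_rot: [2.217, 2.224, 0.004]
wrist_force: [-0.9, 0.0, 0.7]
width: 0.0308
```

```bash
python3 go.py 662.8 60.3 156.5 90; python3 ptip.py d4s.png
```

```text
t 44.08 pos [662.6785  60.1325 156.737 ] shift [0.2 0.1 0.2] turn [ 0.17 -0.04  0.17] F [-0.95  0.04  0.66] w 30.8
tip [662.9363  60.1441  80.3605]
```

View pics/d4s.png

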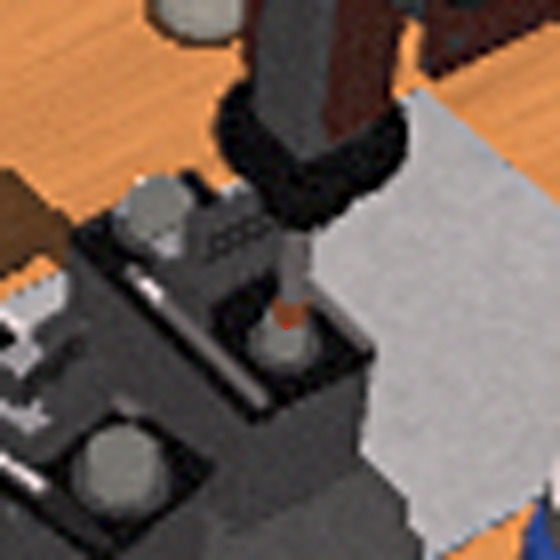

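Held about 2.7 N for 1.5 s. Lift and look again before battery 2.

>>> arm_command:
  xyz:
    - [0, 0, -8]
    - [0, 0, -25]
    - [0, 0, -30]
    - [0, 0, -10]
    - [0, 0, 0]
  angular:
    - [0, 0, 0]
    - [0, 0, 0]
    - [0, 0, 0]
    - [0, 0, 0]
    - [0, 0, 0]
  fingers: -1

```text
t: 44.8
position: [0.6626, 0.0601, 0.2297]
tcp_rot: [-2.218, -2.225, -0.001]
wrist_force: [-0.2, -0.3, -3.0]
width: 0.0311
```

```bash
python3 go.py 606.3 -35.3 215 90; python3 bv.py b2 >/dev/null
```

```text
t 44.8 pos [662.5665  60.1229 229.6554] shift [-95.3 -56.6  14.6] turn [ 0.02 -0.04  0.17] F [-0.21 -0.3  -2.97] w 31.1
```

View pics/b2s.png

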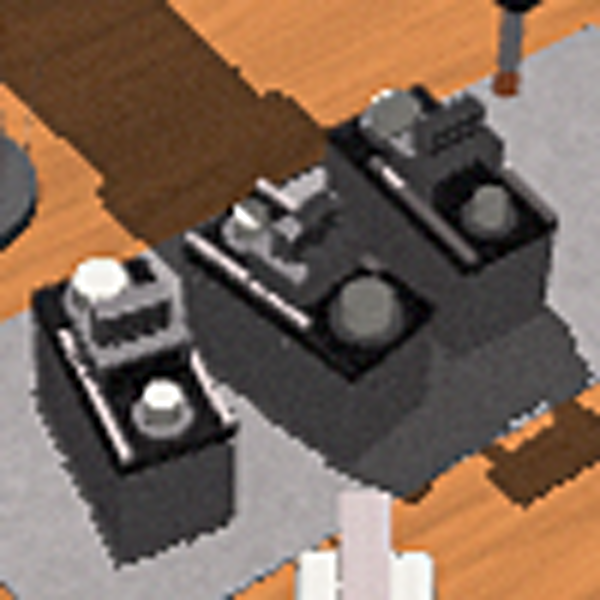

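Nothing has moved. Neg post 2 is still at crop (251,213). Go there.

>>> arm_command:
  xyz:
    - [-24, -14, 0]
    - [-32, -19, 0]
    - [-30, -18, 0]
    - [-9, -5, 0]
    - [0, 0, 15]
    - [0, 0, 15]
    - [0, 0, 0]
  angular:
    - [0, 0, 0.2]
    - [0, 0, 0]
    - [0, 0, 0]
    - [0, 0, 0]
    - [0, 0, 0]
    - [0, 0, 0]
    - [0, 0, 0]
  fingers: -1

```text
t: 46.08
position: [0.6047, -0.0348, 0.1933]
tcp_rot: [-2.215, -2.221, 0.003]
wrist_force: [0.2, -0.6, -2.0]
width: 0.0306
```

```bash
python3 go.py 606.3 -35.3 180 90
```

```text
t 46.08 pos [604.7099 -34.7522 193.2765] shift [-0.6  1.7 13.3] turn [-0.3  -0.12  0.15] F [ 0.25 -0.65 -1.97] w 30.6
```

>>> arm_command:
  xyz:
    - [-0.5, 1.7, 5]
    - [0, 0, 6]
    - [0, 0, 6]
    - [0, 0, 5]
    - [0, 0, 4]
    - [0, 0, 0]
  angular:
    - [-0.3, -0.1, 0.1]
    - [0, 0, 0]
    - [0, 0, 0]
    - [0, 0, 0]
    - [0, 0, 0]
    - [0, 0, 0]
  fingers: -1

```text
t: 46.82
position: [0.607, -0.0339, 0.1652]
tcp_rot: [-2.218, -2.224, -0.001]
wrist_force: [-0.0, -0.9, -1.7]
width: 0.0307
```

```bash
python3 go.py 606.3 -35.3 160.4 90; python3 ptip.py e1s.png
```

```text
t 46.83 pos [607.0375 -33.8983 165.2125] shift [-1.4 -0.7  4.8] turn [ 0.01 -0.03  0.15] F [-0.01 -0.87 -1.67] w 30.7
tip [607.3046 -33.897   89.3557]
```

View pics/e1s.png

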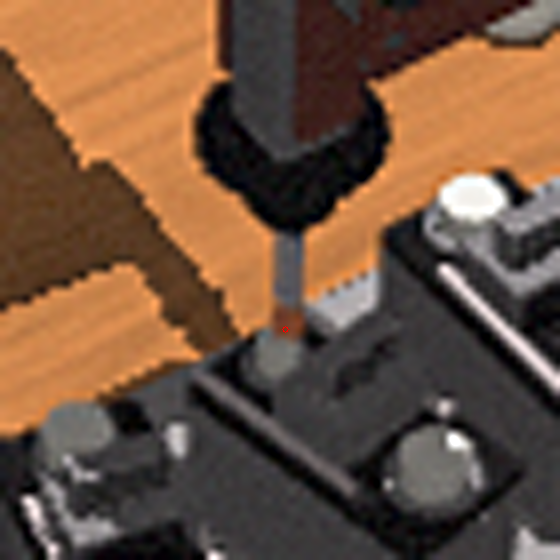

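>>> arm_command:
  xyz:
    - [-1.5, -0.5, 3]
    - [0, 0, 3]
    - [0, 0, 2]
    - [0, 0, 2]
    - [0, 0, 1]
    - [0, 0, 0]
  angular:
    - [0, 0, 0]
    - [0, 0, 0]
    - [0, 0, 0]
    - [0, 0, 0]
    - [0, 0, 0]
    - [0, 0, 0]
  fingers: -1

```text
t: 47.68
position: [0.6071, -0.0357, 0.1563]
tcp_rot: [2.217, 2.222, 0.004]
wrist_force: [-0.5, 0.8, 0.1]
width: 0.0308
```

```bash
python3 go.py 606.3 -35.3 156.5 90; python3 ptip.py e2s.png
```

```text
t 47.67 pos [607.0746 -35.6712 156.3196] shift [ 0.4 -0.8 -0.2] turn [0.21 0.   0.14] F [-0.49  0.81  0.12] w 30.8
tip [607.3459 -35.6795  79.9368]
```

View pics/e2s.png

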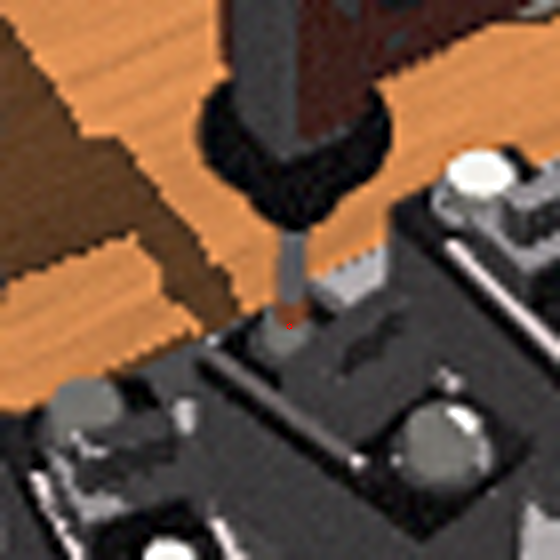

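The tip is on post 2 (force about +2 N against free hang). Small extra press and hold.

>>> arm_command:
  xyz:
    - [0, 0, 0.7]
    - [0, 0, 0]
    - [0, 0, 0]
    - [0, 0, 0]
    - [0, 0, 0]
    - [0, 0, 0]
    - [0, 0, 0]
    - [0, 0, 0]
  angular:
    - [0, 0, 0]
    - [0, 0, 0]
    - [0, 0, 0]
    - [0, 0, 0]
    - [0, 0, 0]
    - [0, 0, 0]
    - [0, 0, 0]
    - [0, 0, 0]
  fingers: -1

```text
t: 48.78
position: [0.6071, -0.0357, 0.1559]
tcp_rot: [2.217, 2.222, 0.004]
wrist_force: [-0.9, 0.7, 1.3]
width: 0.0313
```

>>> arm_command:
  xyz:
    - [0, 0, 0]
    - [0, 0, 0]
    - [0, 0, 0]
    - [0, 0, 0]
  angular:
    - [0, 0, 0]
    - [0, 0, 0]
    - [0, 0, 0]
    - [0, 0, 0]
  fingers: -1

```text
t: 49.28
position: [0.6071, -0.0357, 0.1559]
tcp_rot: [2.217, 2.222, 0.004]
wrist_force: [-0.8, 0.2, 2.1]
width: 0.0309
```

```bash
python3 go.py 606.3 -35.3 156.5 90; python3 ptip.py e3s.png
```

```text
t 49.27 pos [607.0583 -35.6739 155.8507] shift [ 0.4 -0.8 -0.7] turn [0.22 0.   0.14] F [-0.76  0.22  2.13] w 30.9
tip [607.3301 -35.704   79.4356]
```

View pics/e3s.png

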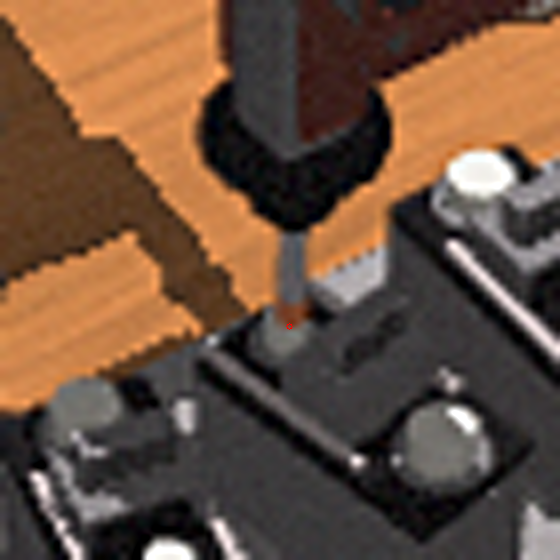

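Post 2 is done. Lift and move on to battery 3.

>>> arm_command:
  xyz:
    - [0, 0, -8]
    - [0, 0, -25]
    - [0, 0, -30]
    - [0, 0, -10]
    - [0, 0, 0]
  angular:
    - [0.2, 0, 0.1]
    - [0, 0, 0]
    - [0, 0, 0]
    - [0, 0, 0]
    - [0, 0, 0]
  fingers: -1

```text
t: 50.0
position: [0.6071, -0.0357, 0.2287]
tcp_rot: [-2.219, -2.22, 0.003]
wrist_force: [0.0, 0.3, -2.3]
width: 0.0306
```

```bash
python3 go.py 669.6 -129 215 90; python3 bv.py b3 >/dev/null
```

```text
t 50.0 pos [607.1345 -35.6529 228.6946] shift [-93.4  62.5  13.5] turn [-0.18 -0.02  0.02] F [ 0.03  0.29 -2.35] w 30.6
```

View pics/b3s.png

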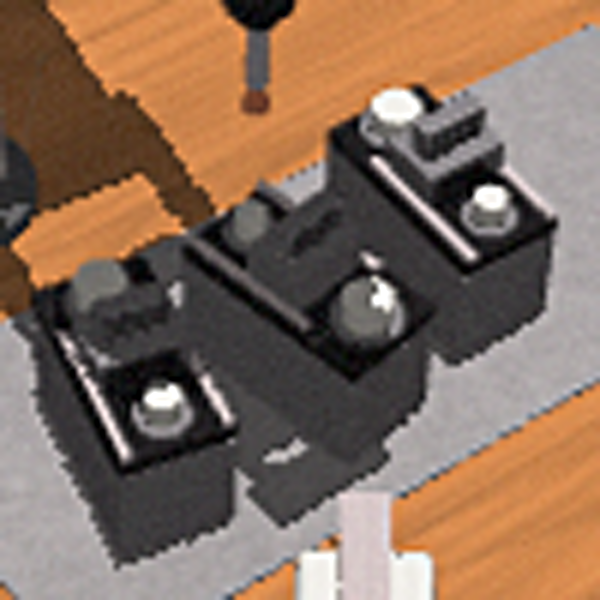

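Battery 3 is unchanged, with the neg post at crop (160,395).

>>> arm_command:
  xyz:
    - [-23, 15, 0]
    - [-31, 21, 0]
    - [-30, 20, 0]
    - [-9, 6, 0]
    - [0, 0, 15]
    - [0, 0, 15]
    - [0, 0, 0]
  angular:
    - [-0.2, 0, 0]
    - [0, 0, 0]
    - [0, 0, 0]
    - [0, 0, 0]
    - [0, 0, 0]
    - [0, 0, 0]
    - [0, 0, 0]
  fingers: -1

```text
t: 51.28
position: [0.6689, -0.1275, 0.1937]
tcp_rot: [-2.213, -2.223, 0.002]
wrist_force: [0.2, -0.2, -2.2]
width: 0.0311
```

```bash
python3 go.py 669.6 -129 180 90
```

```text
t 51.27 pos [ 668.8547 -127.5404  193.658 ] shift [-1.5  0.8 13.7] turn [-0.25 -0.16  0.24] F [ 0.16 -0.19 -2.18] w 31.1
```

>>> arm_command:
  xyz:
    - [-1.5, 1, 5]
    - [0, 0, 6]
    - [0, 0, 6]
    - [0, 0, 5]
    - [0, 0, 4]
    - [0, 0, 0]
  angular:
    - [-0.2, -0.1, 0.2]
    - [0, 0, 0]
    - [0, 0, 0]
    - [0, 0, 0]
    - [0, 0, 0]
    - [0, 0, 0]
  fingers: -1

```text
t: 52.02
position: [0.6697, -0.1277, 0.1673]
tcp_rot: [2.219, 2.224, 0.002]
wrist_force: [0.1, 0.1, -1.9]
width: 0.0311
```

```bash
python3 go.py 669.6 -129 160.4 90; python3 ptip.py f1s.png
```

```text
t 52.02 pos [ 669.7215 -127.6708  167.2822] shift [-1.3 -0.1  6.9] turn [ 0.07 -0.04  0.12] F [ 0.09  0.06 -1.9 ] w 31.1
tip [ 670.042  -127.6736   91.4608]
```

View pics/f1s.png

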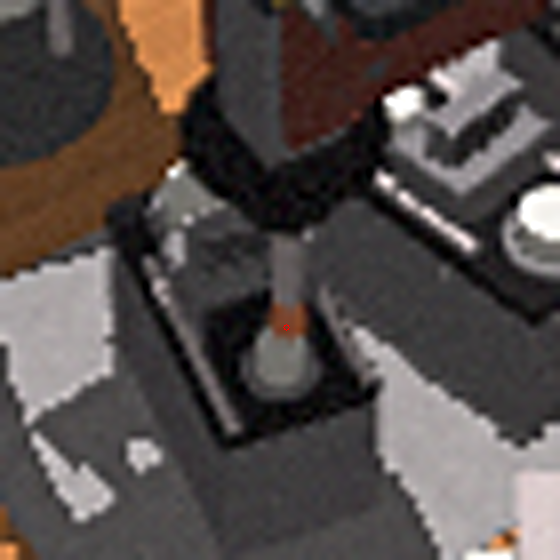

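>>> arm_command:
  xyz:
    - [-1, 0, 3]
    - [0, 0, 3]
    - [0, 0, 3]
    - [0, 0, 2]
    - [0, 0, 1.5]
    - [0, 0, 0]
  angular:
    - [0, 0, 0]
    - [0, 0, 0]
    - [0, 0, 0]
    - [0, 0, 0]
    - [0, 0, 0]
    - [0, 0, 0]
  fingers: -1

```text
t: 52.88
position: [0.6703, -0.129, 0.1567]
tcp_rot: [2.217, 2.221, 0.005]
wrist_force: [-0.8, 0.5, 0.4]
width: 0.031
```

>>> arm_command:
  xyz:
    - [0, 0, 0]
    - [0, 0, 0]
  angular:
    - [0, 0, 0]
    - [0, 0, 0]
  fingers: -1

```text
t: 53.12
position: [0.6703, -0.129, 0.1572]
tcp_rot: [2.217, 2.221, 0.005]
wrist_force: [-1.3, -0.4, 0.5]
width: 0.0309
```

```bash
python3 go.py 669.6 -129 156 90; python3 ptip.py f2s.png
```

```text
t 53.12 pos [ 670.2652 -128.9839  157.2243] shift [-0.  -0.7  1.2] turn [0.28 0.02 0.11] F [-1.31 -0.36  0.45] w 30.9
tip [ 670.6639 -129.0053   80.7262]
```

View pics/f2s.png

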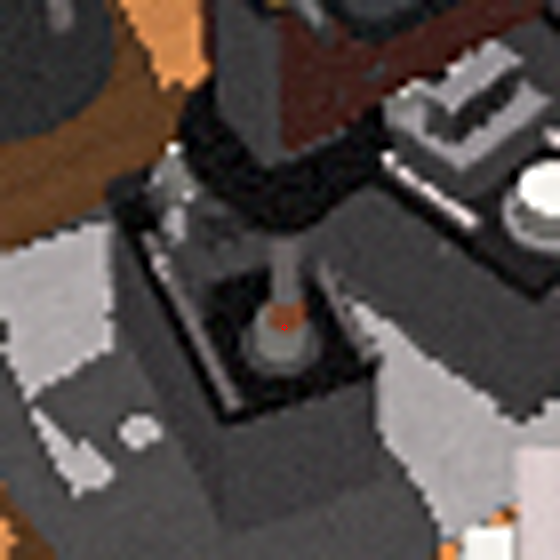

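The tip is centred on post 3. Small press and hold.

>>> arm_command:
  xyz:
    - [0, 0, 1]
    - [0, 0, 0.5]
    - [0, 0, 0]
    - [0, 0, 0]
    - [0, 0, 0]
    - [0, 0, 0]
    - [0, 0, 0]
    - [0, 0, 0]
  angular:
    - [0, 0, 0]
    - [0, 0, 0]
    - [0, 0, 0]
    - [0, 0, 0]
    - [0, 0, 0]
    - [0, 0, 0]
    - [0, 0, 0]
    - [0, 0, 0]
  fingers: -1

```text
t: 54.22
position: [0.6703, -0.129, 0.1559]
tcp_rot: [2.217, 2.221, 0.005]
wrist_force: [-0.6, 0.5, 1.2]
width: 0.031
```

>>> arm_command:
  xyz:
    - [0, 0, 0]
    - [0, 0, 0]
    - [0, 0, 0]
    - [0, 0, 0]
  angular:
    - [0, 0, 0]
    - [0, 0, 0]
    - [0, 0, 0]
    - [0, 0, 0]
  fingers: -1

```text
t: 54.72
position: [0.6703, -0.129, 0.1558]
tcp_rot: [2.217, 2.221, 0.005]
wrist_force: [-0.6, -0.4, 1.3]
width: 0.0309
```

>>> arm_command:
  xyz:
    - [0, 0, -8]
    - [0, 0, -25]
    - [0, 0, -30]
    - [0, 0, -25]
    - [0, 0, -10]
    - [0, 0, 0]
  angular:
    - [0.2, 0, 0.1]
    - [0, 0, 0]
    - [0, 0, 0]
    - [0, 0, 0]
    - [0, 0, 0]
    - [0, 0, 0]
  fingers: -1

```text
t: 55.48
position: [0.6703, -0.1289, 0.2538]
tcp_rot: [-2.22, -2.219, 0.003]
wrist_force: [-0.4, 0.3, -1.9]
width: 0.0306
```

```bash
python3 go.py 449.8 -107.6 250 90; python3 ptip.py f3s.png; python3 bv.py b4 >/dev/null
```

```text
t 55.48 pos [ 670.3076 -128.9496  253.8027] shift [  21.3 -220.5    4.5] turn [-0.17 -0.04 -0.01] F [-0.44  0.27 -1.94] w 30.6
tip [ 669.5201 -128.7634  175.9842]
```

View pics/b4s.png

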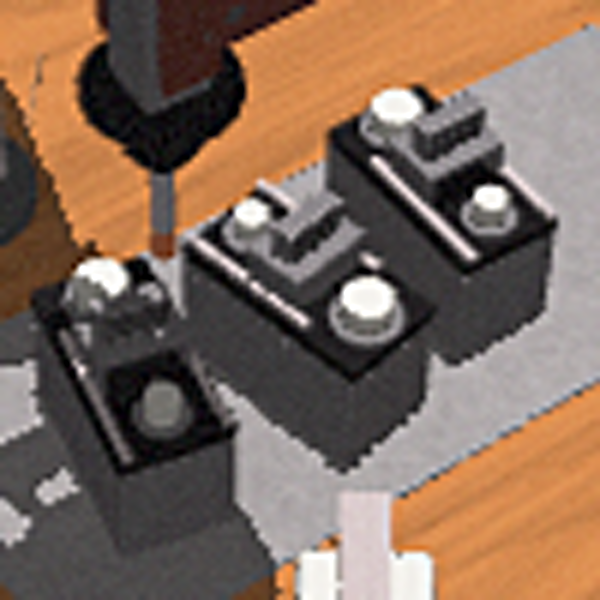

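View pics/f3s.png

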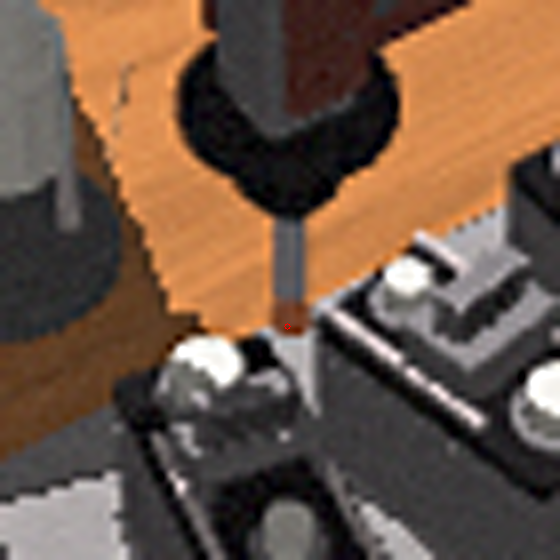

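All posts are measured and the batteries are unchanged. Now return the probe to the stand.

>>> arm_command:
  xyz:
    - [2, -25, 0]
    - [4, -40, 0]
    - [4, -40, 0]
    - [4, -40, 0]
    - [4, -40, 0]
    - [3, -30, 0]
    - [0, 0, 0]
    - [0, 0, 0]
  angular:
    - [-0.2, 0, 0]
    - [0, 0, 0]
    - [0, 0, 0]
    - [0, 0, 0]
    - [0, 0, 0]
    - [0, 0, 0]
    - [0, 0, 0]
    - [0, 0, 0]
  fingers: -1

```text
t: 56.98
position: [0.4487, -0.1071, 0.2527]
tcp_rot: [2.221, 2.22, 0.002]
wrist_force: [-0.5, -0.4, -2.6]
width: 0.0306
```

```bash
python3 go.py 449.8 -107.6 200 90
```

```text
t 56.98 pos [ 448.6957 -107.1394  252.7099] shift [-0.5  1.  52.7] turn [ 0.1   0.   -0.01] F [-0.5  -0.45 -2.61] w 30.6
```

>>> arm_command:
  xyz:
    - [-0.5, 1, 10]
    - [0, 0, 15]
    - [0, 0, 15]
    - [0, 0, 8]
    - [0, 0, 0]
  angular:
    - [0.1, 0, 0]
    - [0, 0, 0]
    - [0, 0, 0]
    - [0, 0, 0]
    - [0, 0, 0]
  fingers: -1

```text
t: 57.6
position: [0.4506, -0.1075, 0.1981]
tcp_rot: [-2.217, -2.218, 0.004]
wrist_force: [-0.2, -0.6, -1.7]
width: 0.0308
```

```bash
python3 go.py 449.8 -107.6 170 90; python3 ptip.py h1s.png
```

```text
t 57.6 pos [ 450.6497 -107.5055  198.0656] shift [-0.1 -0.7 28.1] turn [-0.32 -0.1   0.02] F [-0.19 -0.62 -1.68] w 30.8
tip [ 450.6774 -107.5571  122.8347]
```

View pics/h1s.png

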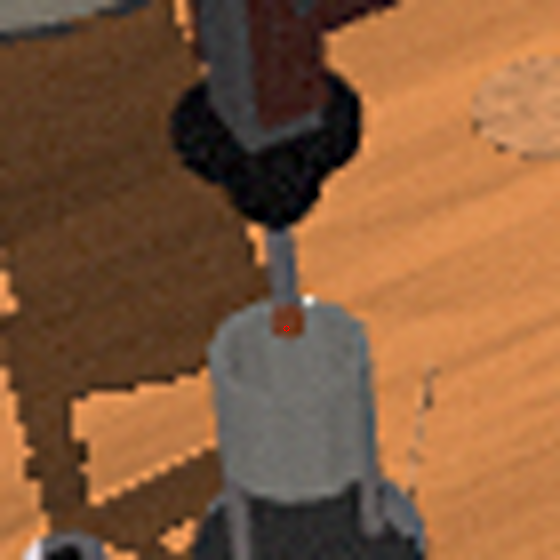

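The tip is central above the bore. Lowering in steps.

>>> arm_command:
  xyz:
    - [0, -0.7, 8]
    - [0, 0, 12]
    - [0, 0, 12]
    - [0, 0, 12]
    - [0, 0, 0]
  angular:
    - [-0.3, -0.1, 0]
    - [0, 0, 0]
    - [0, 0, 0]
    - [0, 0, 0]
    - [0, 0, 0]
  fingers: -1

```text
t: 58.32
position: [0.4504, -0.1077, 0.1526]
tcp_rot: [2.219, 2.22, 0.002]
wrist_force: [1.0, -0.7, -1.7]
width: 0.0308
```

```bash
python3 go.py 449.8 -107.6 97 90; python3 ptip.py h2s.png
```

```text
t 58.33 pos [ 450.3775 -107.685   152.6279] shift [ 0.1 -0.7 55.6] turn [0.15 0.05 0.02] F [ 1.05 -0.75 -1.75] w 30.8
tip [ 451.3326 -108.0202   77.7121]
```

View pics/h2s.png

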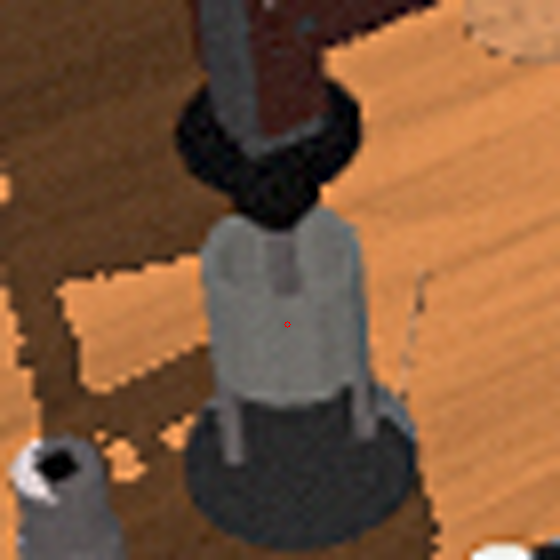

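>>> arm_command:
  xyz:
    - [0, -0.7, 8]
    - [0, 0, 9]
    - [0, 0, 9]
    - [0, 0, 8]
    - [0, 0, 0]
  angular:
    - [0.1, 0, 0]
    - [0, 0, 0]
    - [0, 0, 0]
    - [0, 0, 0]
    - [0, 0, 0]
  fingers: -1

```text
t: 59.05
position: [0.4506, -0.108, 0.1182]
tcp_rot: [2.218, 2.219, 0.002]
wrist_force: [-0.0, 0.4, -1.3]
width: 0.0307
```

```bash
python3 go.py 449.8 -107.6 97 90; python3 ptip.py h3s.png
```

```text
t 59.05 pos [ 450.6088 -108.0431  118.1617] shift [ 0.5 -0.9 21.2] turn [0.21 0.1  0.02] F [-0.05  0.38 -1.33] w 30.7
tip [ 451.4314 -108.3585   42.7767]
```

View pics/h3s.png

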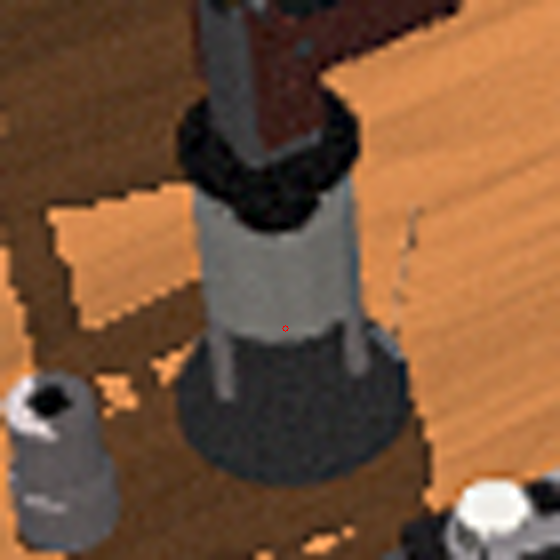

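The plug is entering cleanly. Final seating.

>>> arm_command:
  xyz:
    - [0.5, -1, 6]
    - [0, 0, 6]
    - [0, 0, 5]
    - [0, 0, 2]
    - [0, 0, 0]
  angular:
    - [0.2, 0.1, 0]
    - [0, 0, 0]
    - [0, 0, 0]
    - [0, 0, 0]
    - [0, 0, 0]
  fingers: -1

```text
t: 59.78
position: [0.4503, -0.1077, 0.0994]
tcp_rot: [2.22, 2.22, 0.002]
wrist_force: [0.9, 0.8, -2.6]
width: 0.0306
```

```bash
python3 go.py 449.8 -107.6 96.4 90
```

```text
t 59.77 pos [ 450.3315 -107.7343   99.3709] shift [ 0.1 -0.5  3. ] turn [0.13 0.04 0.02] F [ 0.91  0.83 -2.55] w 30.6
```

>>> arm_command:
  xyz:
    - [0, -0.5, 2]
    - [0, 0, 1]
    - [0, 0, 1]
    - [0, 0, 0]
  angular:
    - [0.1, 0, 0]
    - [0, 0, 0]
    - [0, 0, 0]
    - [0, 0, 0]
  fingers: -1

```text
t: 60.28
position: [0.4502, -0.1079, 0.0964]
tcp_rot: [2.219, 2.22, 0.001]
wrist_force: [0.0, 0.1, -2.5]
width: 0.0311
```

```bash
python3 go.py 449.8 -107.6 96.4 90
```

```text
t 60.27 pos [ 450.1861 -107.8578   96.4186] shift [ 0.3 -0.4  0. ] turn [0.11 0.07 0.02] F [ 0.01  0.12 -2.49] w 31.1
```

>>> arm_command:
  xyz:
    - [0, 0, 1]
    - [0, 0, 0]
  angular:
    - [0, 0, 0]
    - [0, 0, 0]
  fingers: -1

```text
t: 60.52
position: [0.4503, -0.1079, 0.0964]
tcp_rot: [2.219, 2.22, 0.001]
wrist_force: [-0.2, -0.0, -0.6]
width: 0.031
```

>>> arm_command:
  xyz:
    - [0, 0, 0]
    - [0, 0, 0]
    - [0, 0, 0]
    - [0, 0, 0]
    - [0, 0, 0]
    - [0, 0, 0]
    - [0, 0, 0]
  angular:
    - [0, 0, 0]
    - [0, 0, 0]
    - [0, 0, 0]
    - [0, 0, 0]
    - [0, 0, 0]
    - [0, 0, 0]
    - [0, 0, 0]
  fingers: 0.6

```text
t: 61.4
position: [0.4508, -0.108, 0.0962]
tcp_rot: [2.218, 2.219, 0.002]
wrist_force: [0.1, 0.4, -0.1]
width: 0.0705
```

```bash
python3 go.py 449.8 -107.6 96.4 90; python3 - <<'E'
from h import *
cs=cam('scene'); crop(cs,'h4s.png',165,130,245,220,7)
E
```

```text
t 61.4 pos [ 450.7635 -108.0459   96.1808] shift [ 0.4 -1.  -0.2] turn [0.21 0.1  0.02] F [ 0.11  0.39 -0.09] w 70.5
```

View pics/h4s.png

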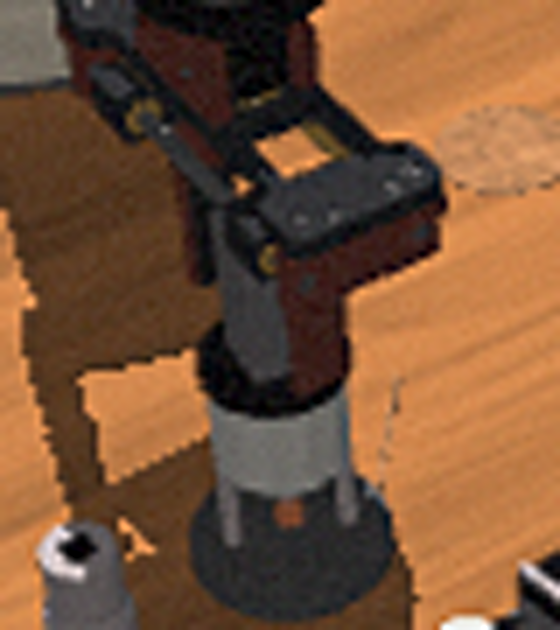

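Seated and released; the copper tip shows below the sleeve as at the start. Lift straight off, then close and go to the store key.

>>> arm_command:
  xyz:
    - [0, 0, -10]
    - [0, 0, -25]
    - [0, 0, -30]
    - [0, 0, -30]
    - [0, 0, -15]
    - [0, 0, 0]
  angular:
    - [0, 0, 0]
    - [0, 0, 0]
    - [0, 0, 0]
    - [0, 0, 0]
    - [0, 0, 0]
    - [0, 0, 0]
  fingers: 0.6

```text
t: 62.2
position: [0.4503, -0.1078, 0.2119]
tcp_rot: [2.217, 2.218, 0.003]
wrist_force: [-0.4, 0.1, 0.4]
width: 0.0701
```

```bash
python3 go.py 564.5 -397 200 28; python3 - <<'E'
from h import *
cs=cam('scene'); crop(cs,'h5s.png',130,110,330,285,4)
E
```

```text
t 62.2 pos [ 450.2928 -107.8459  211.9153] shift [-289.2  114.    13.1] turn [ 0.32 -0.04 62.02] F [-0.38  0.12  0.41] w 70.1
```

View pics/h5s.png

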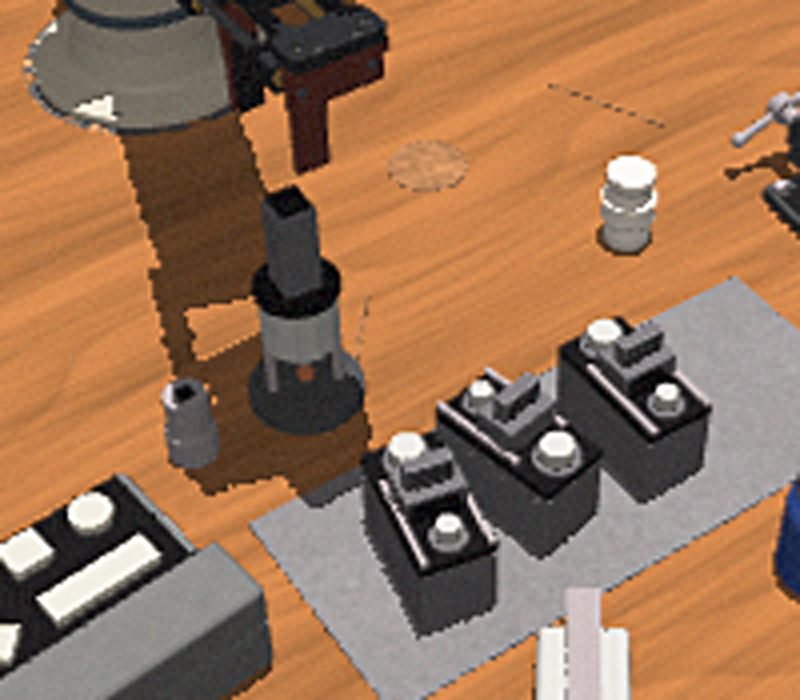

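>>> arm_command:
  xyz:
    - [-42, 16.5, 0]
    - [-42, 16.5, 0]
    - [-42, 16.5, 0]
    - [-42, 16.5, 0]
    - [-42, 16.5, 0]
    - [-42, 16.5, 0]
    - [-38, 15, 0]
    - [0, 0, 0]
  angular:
    - [0.3, 0, 0]
    - [0, 0, 0]
    - [0, 0, 0]
    - [0, 0, 0]
    - [0, 0, 0]
    - [0, 0, 0]
    - [0, 0, 0]
    - [0, 0, 10]
  fingers: -1

```text
t: 63.25
position: [0.5647, -0.4041, 0.1927]
tcp_rot: [-2.391, -2.005, 0.011]
wrist_force: [0.9, -0.0, -0.2]
width: 0.0004
```

>>> arm_command:
  xyz:
    - [0, 0, 20]
    - [0, 0, 20]
    - [0, 0, 20]
    - [0, 0, 20]
    - [0, 0, 20]
    - [0, 0, 0]
  angular:
    - [0, 0, 10.5]
    - [0, 0, 10.5]
    - [0, 0, 10.5]
    - [0, 0, 10.5]
    - [0, 0, 10.5]
    - [0, 0, 0]
  fingers: -1

```text
t: 64.0
position: [0.5582, -0.4007, 0.0753]
tcp_rot: [-3.029, -0.708, 0.044]
wrist_force: [-0.2, 0.0, -0.0]
width: 0.0007
```

```bash
python3 go.py 564.5 -397.5 45 28
```

```text
t 64.0 pos [ 558.1877 -400.6686   75.3038] shift [ 7.7  1.1 30.1] turn [-2.11  1.13 -1.67] F [-0.22  0.02 -0.04] w 0.7
```

>>> arm_command:
  xyz:
    - [7, 1, 10]
    - [0, 0, 15]
    - [0, 0, 5]
    - [0, 0, 0]
  angular:
    - [-2.1, 1.1, -1.7]
    - [0, 0, 0]
    - [0, 0, 0]
    - [0, 0, 0]
  fingers: -1

```text
t: 64.5
position: [0.5642, -0.3983, 0.0439]
tcp_rot: [-3.043, -0.776, 0.002]
wrist_force: [-1.0, -0.8, 0.9]
width: 0.0005
```

```bash
python3 go.py 564.5 -397.5 30 28; python3 tipv.py s1.png
```

```text
t 64.5 pos [ 564.1867 -398.349    43.906 ] shift [ 0.7 -0.6 13.9] turn [-0.07  0.07  0.62] F [-0.96 -0.84  0.92] w 0.5
[ 0.5643 -0.3984  0.0441] [ 0.1806  0.4076 -0.1236]
```

View pics/s1.png

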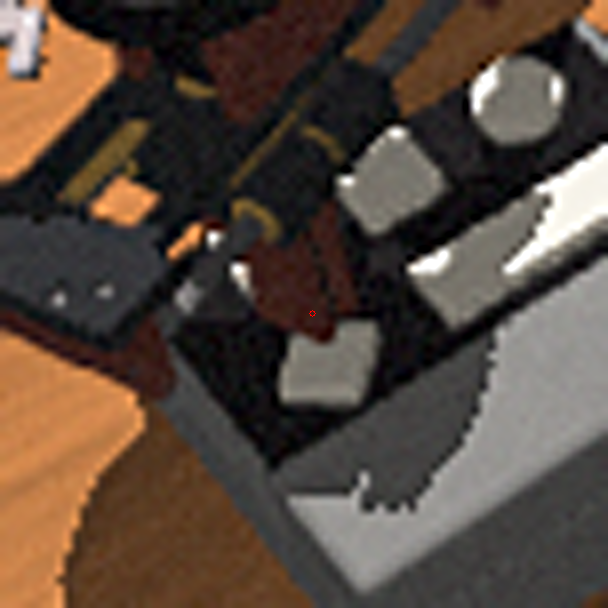

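>>> arm_command:
  xyz:
    - [0.5, -0.5, 6]
    - [0, 0, 6]
    - [0, 0, 3]
    - [0, 0, 0]
  angular:
    - [0, 0, 0.5]
    - [0, 0, 0]
    - [0, 0, 0]
    - [0, 0, 0]
  fingers: -1

```text
t: 65.05
position: [0.5649, -0.3983, 0.0292]
tcp_rot: [3.047, 0.762, -0.001]
wrist_force: [-0.2, 0.4, -0.2]
width: 0.0005
```

```bash
python3 go.py 564.5 -397.5 19 28; python3 tipv.py s2.png
```

```text
t 65.05 pos [ 564.9112 -398.3461   29.1925] shift [ 0.  -0.9 10.2] turn [0.02 0.04 0.08] F [-0.18  0.36 -0.19] w 0.5
[ 0.565  -0.3984  0.0294] [-0.7044  0.4631 -0.1769]
```

View pics/s2.png

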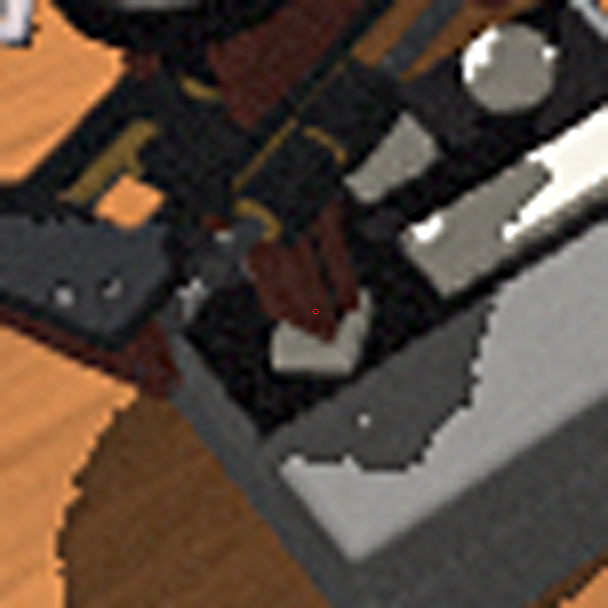

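The fingertip is over the diamond. Pressing.

>>> arm_command:
  xyz:
    - [0, 0, 3]
    - [0, 0, 3]
    - [0, 0, 3]
    - [0, 0, 2.5]
    - [0, 0, 2]
    - [0, 0, 1]
    - [0, 0, 0]
  angular:
    - [0, 0, 0]
    - [0, 0, 0]
    - [0, 0, 0]
    - [0, 0, 0]
    - [0, 0, 0]
    - [0, 0, 0]
    - [0, 0, 0]
  fingers: -1

```text
t: 65.97
position: [0.5653, -0.3986, 0.0197]
tcp_rot: [3.044, 0.762, 0.002]
wrist_force: [-2.0, 0.6, 4.2]
width: 0.0008
```

>>> arm_command:
  xyz:
    - [0, 0, 0.7]
    - [0, 0, 0]
    - [0, 0, 0]
  angular:
    - [0, 0, 0]
    - [0, 0, 0]
    - [0, 0, 0]
  fingers: -1

```text
t: 66.35
position: [0.5653, -0.3986, 0.0194]
tcp_rot: [3.044, 0.761, 0.003]
wrist_force: [-1.2, 2.4, 4.2]
width: 0.0004
```

>>> arm_command:
  xyz:
    - [0, 0, 1.2]
    - [0, 0, 0.8]
    - [0, 0, 0]
  angular:
    - [0, 0, 0]
    - [0, 0, 0]
    - [0, 0, 0]
  fingers: -1

```text
t: 66.72
position: [0.5653, -0.3987, 0.0192]
tcp_rot: [3.044, 0.761, 0.003]
wrist_force: [-1.9, 2.1, 4.7]
width: 0.0005
```

>>> arm_command:
  xyz:
    - [0, 0, -12]
    - [0, 0, -12]
    - [0, 0, 0]
  angular:
    - [0, 0, 0]
    - [0, 0, 0]
    - [0, 0, 0]
  fingers: -1

```text
t: 67.1
position: [0.5658, -0.399, 0.0437]
tcp_rot: [3.043, 0.761, 0.004]
wrist_force: [0.2, -0.1, -0.0]
width: 0.0005
```

```bash
python3 go.py 507 -304.5 42 28
```

```text
t 67.1 pos [ 565.7726 -398.9592   43.7026] shift [  -7.4 -111.     1.1] turn [ 0.3  -0.08  0.09] F [ 0.2  -0.12 -0.02] w 0.5
```

Store bottomed at 19.2 mm and has been released. Now power again.

>>> arm_command:
  xyz:
    - [-2, -30, 0]
    - [-2.5, -38, 0]
    - [-2.5, -35, 0]
    - [0, -8, 0]
    - [0, 0, 5]
    - [0, 0, 3]
    - [0, 0, 0]
  angular:
    - [0.3, 0, 0]
    - [0, 0, 0]
    - [0, 0, 0]
    - [0, 0, 0]
    - [0, 0, 0]
    - [0, 0, 0]
    - [0, 0, 0]
  fingers: -1

```text
t: 67.97
position: [0.5062, -0.3039, 0.032]
tcp_rot: [-3.047, -0.76, 0.0]
wrist_force: [0.4, -0.2, 0.2]
width: 0.0003
```

```bash
python3 go.py 507 -304.5 19 28; python3 tipv.py s3.png
```

```text
t 67.97 pos [ 506.2269 -303.8866   32.0326] shift [ 0.4  0.9 13. ] turn [-0.08 -0.01 -0.  ] F [ 0.44 -0.21  0.2 ] w 0.3
[ 0.5062 -0.3039  0.0321] [ 0.0172  0.3818 -0.1707]
```

View pics/s3.png

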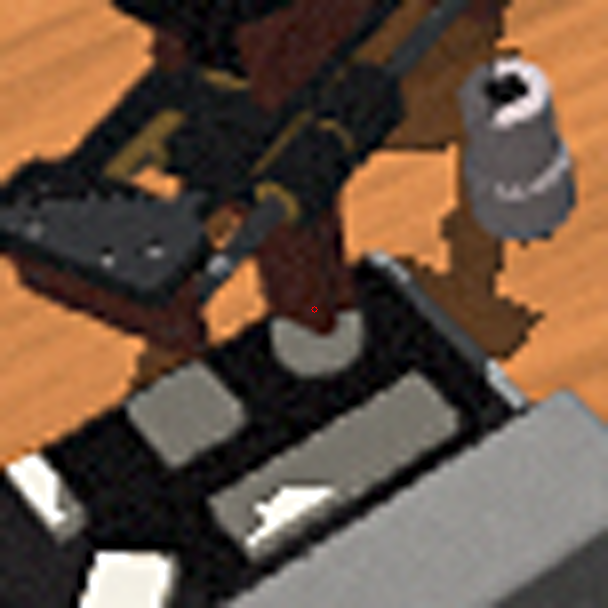

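>>> arm_command:
  xyz:
    - [0.4, 1, 3]
    - [0, 0, 3]
    - [0, 0, 3]
    - [0, 0, 3]
    - [0, 0, 2.5]
    - [0, 0, 2]
    - [0, 0, 1]
    - [0, 0, 0]
  angular:
    - [0, 0, 0]
    - [0, 0, 0]
    - [0, 0, 0]
    - [0, 0, 0]
    - [0, 0, 0]
    - [0, 0, 0]
    - [0, 0, 0]
    - [0, 0, 0]
  fingers: -1

```text
t: 69.03
position: [0.5076, -0.3056, 0.0197]
tcp_rot: [3.047, 0.759, 0.003]
wrist_force: [-2.2, 0.9, 4.1]
width: 0.0004
```

>>> arm_command:
  xyz:
    - [0, 0, 1.5]
    - [0, 0, 0.8]
    - [0, 0, 0]
  angular:
    - [0, 0, 0]
    - [0, 0, 0]
    - [0, 0, 0]
  fingers: -1

```text
t: 69.4
position: [0.5077, -0.3056, 0.0192]
tcp_rot: [3.046, 0.759, 0.003]
wrist_force: [-2.2, 1.3, 3.9]
width: 0.0008
```

```bash
python3 go.py 507 -304.5 19 28; python3 bv.py b5 > /dev/null
```

```text
t 69.4 pos [ 507.6502 -305.6136   19.1808] shift [-0.1 -1.3  0.2] turn [ 0.14 -0.09 -0.03] F [-2.2   1.3   3.88] w 0.8
```

View pics/b5s.png

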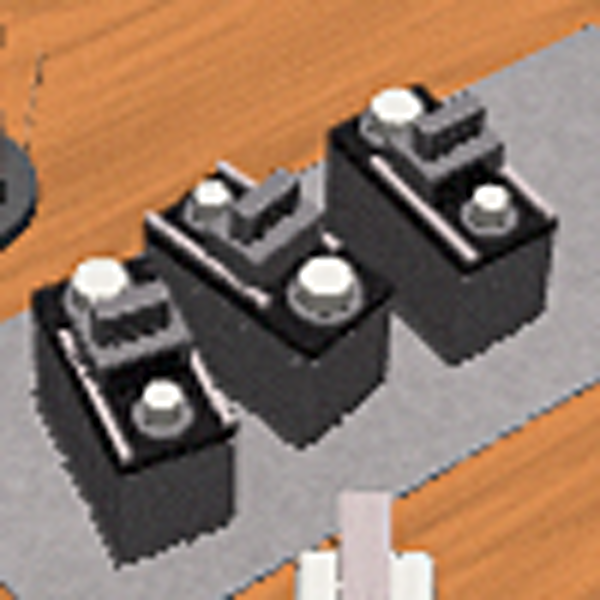

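Power bottomed (19.2 mm). Battery 2 has meanwhile been knocked aside: its slim post went from crop (251,213) to (210,196). I lift off and re-measure it.

>>> arm_command:
  xyz:
    - [0, 0, -10]
    - [0, 0, -20]
    - [0, 0, -35]
    - [0, 0, -35]
    - [0, 0, 0]
    - [0, 0, 0]
  angular:
    - [0, 0, 0]
    - [0, 0, 0]
    - [0, 0, -10]
    - [0, 0, -10]
    - [0, 0, -10]
    - [0, 0, -10]
  fingers: -1

```text
t: 70.55
position: [0.5083, -0.3059, 0.126]
tcp_rot: [2.581, 1.781, 0.004]
wrist_force: [-0.5, -0.2, -0.0]
width: 0.0003
```

```bash
python3 bv.py b6 >/dev/null; python3 go.py 634 -121 110 75.7
```

```text
t 70.95 pos [ 507.7669 -305.6172  124.07  ] shift [217.8  50.7  14.2] turn [ 0.21  0.03 -6.93] F [ 0.35 -0.52  0.28] w 1.0
```

View pics/b6s.png

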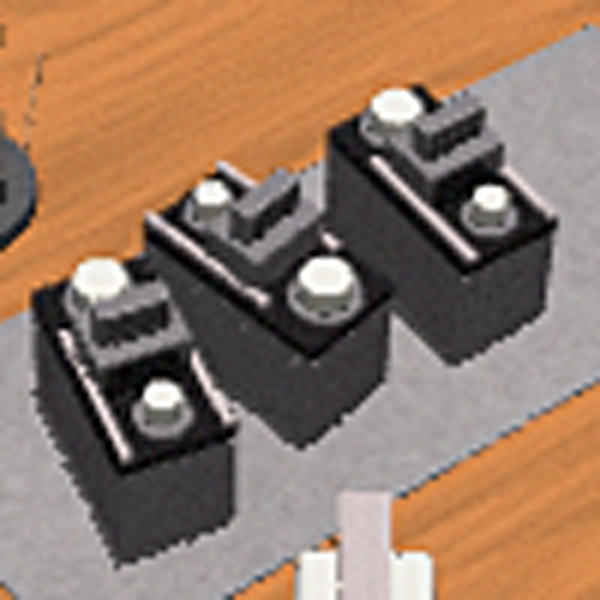

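View pics/b6t.png

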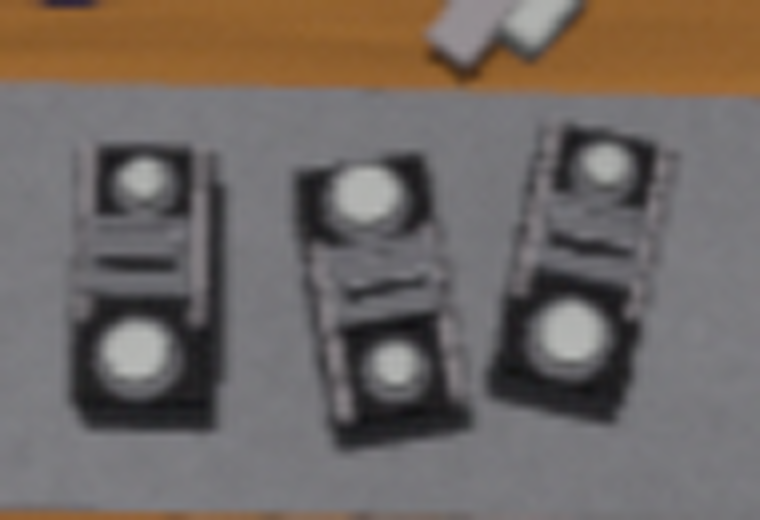

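```bash
cat > f4.py <<'E'
from fit import *
ct=cam('top'); cs=cam('scene')
A=lambda x,y:np.array((220+x/8-.5,140+y/8-.5)); B=lambda x,y:np.array((215+x/6-.5,175+y/6-.5))
D=[((135,350),(145,178),(397,107),(489,198),3.09),((365,192),(396,363),(325,275),(211,194),.18),((571,333),(606,162),(102,278),(160,395),2.89)]
for i,(pt,nt,ps,ns,a0) in enumerate(D):
    obs=[]
    for c,px,l,r in((ct,A(*pt),.036,9),(ct,A(*nt),-.036,6),(cs,B(*ps),.036,9),(cs,B(*ns),-.036,6)):
        obs.append((c,(l,0,.084),px))
    r=least_squares(lambda p:np.concatenate([proj(c,T(p,l))[0]-b for c,l,b in obs]),[.64,.06-.09*i,a0])
    print(i+1,r.x,np.degrees(r.x[2]),r.fun.reshape(-1,2).round(1).tolist(),'rib open',T(r.x,(-.002,0,.1))[0]*1000,'rib shut',T(r.x,(-.036,0,.1))[0]*1000)
E
python3 f4.py
```

```text
1 [0.627  0.061  3.1006] 177.65136720918866 [[0.3, 0.2], [0.2, 0.1], [0.2, -0.2], [0.3, 0.1]] rib open [629.0258  60.9353 100.    ] rib shut [662.9973  59.542  100.    ]
2 [ 0.6213 -0.0368  0.1742] 9.980273646738548 [[0.3, 0.3], [0.3, 0.2], [0.4, 0.1], [0.3, -0.1]] rib open [619.36   -37.1574 100.    ] rib shut [585.8745 -43.0499 100.    ]
3 [ 0.6344 -0.1212  2.9142] 166.97147765483285 [[0.1, 0.0], [0.4, 0.4], [0.1, 0.0], [0.4, 0.0]] rib open [ 636.314  -121.6911  100.    ] rib shut [ 669.4388 -129.3559  100.    ]
```

>>> arm_command:
  xyz:
    - [43, 10, 0]
    - [43, 10, 0]
    - [43, 10, 0]
    - [43, 10, 0]
    - [40, 10, 0]
    - [0, 0, 0]
    - [0, 0, 0]
  angular:
    - [0, 0, -7]
    - [0, 0, 0]
    - [0, 0, 0]
    - [0, 0, 0]
    - [0, 0, 0]
    - [0, 0, 0]
    - [0, 0, 0]
  fingers: -0.4

```text
t: 71.92
position: [0.6149, -0.1106, 0.1226]
tcp_rot: [2.48, 1.925, -0.0]
wrist_force: [-0.1, 0.1, -0.1]
width: 0.0264
```

```bash
python3 go.py 636.3 -121.7 85 77
```

```text
t 71.92 pos [ 614.8818 -110.6077  122.5652] shift [-5.4 23.4 37.6] turn [ 0.09  0.09 -1.38] F [-0.15  0.06 -0.1 ] w 26.4
```

>>> arm_command:
  xyz:
    - [-3, 12, 0]
    - [-2, 11, 10]
    - [0, 0, 15]
    - [0, 0, 10]
    - [0, 0, 0]
  angular:
    - [0, 0, -1.4]
    - [0, 0, 0]
    - [0, 0, 0]
    - [0, 0, 0]
    - [0, 0, 0]
  fingers: -0.4

```text
t: 72.55
position: [0.6359, -0.1255, 0.0834]
tcp_rot: [2.461, 1.951, -0.004]
wrist_force: [-1.2, 0.6, -0.5]
width: 0.0265
```

```bash
python3 go.py 636.3 -121.7 62.5 77; python3 tipv.py q1.png
```

```text
t 72.55 pos [ 635.8885 -125.48     83.3935] shift [ 3.8 -0.4 20.9] turn [-0.06  0.12 -0.19] F [-1.24  0.64 -0.53] w 26.5
[ 0.6361 -0.1255  0.0841] [-0.4164 -0.0231  0.467 ]
```

View pics/q1.png

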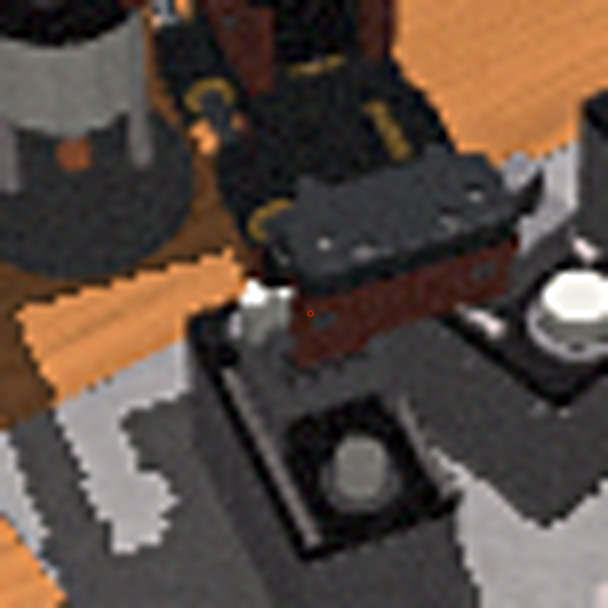

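>>> arm_command:
  xyz:
    - [3.5, 0, 5]
    - [0, 0, 6]
    - [0, 0, 5]
    - [0, 0, 4]
    - [0, 0, 2]
    - [0, 0, 0]
  angular:
    - [0, 0, 0]
    - [0, 0, 0]
    - [0, 0, 0]
    - [0, 0, 0]
    - [0, 0, 0]
    - [0, 0, 0]
  fingers: -0.4

```text
t: 73.35
position: [0.6374, -0.1215, 0.062]
tcp_rot: [2.459, 1.951, -0.001]
wrist_force: [1.0, 0.4, 0.4]
width: 0.0262
```

```bash
python3 go.py 636.3 -121.7 62.5 77
```

```text
t 73.35 pos [ 637.4103 -121.524    62.0143] shift [-0.4 -1.  -0.5] turn [ 0.12  0.13 -0.14] F [0.99 0.38 0.39] w 26.2
```

>>> arm_command:
  xyz:
    - [0, 8, 0]
    - [0, 8, 0]
    - [0, 8, 0]
    - [0, 8, 0]
    - [0, 2, 0]
    - [0, 0, 0]
  angular:
    - [0, 0, 0]
    - [0, 0, 0]
    - [0, 0, 0]
    - [0, 0, 0]
    - [0, 0, 0]
    - [0, 0, 0]
  fingers: -0.4

```text
t: 74.1
position: [0.6732, -0.1295, 0.0623]
tcp_rot: [2.459, 1.952, -0.0]
wrist_force: [-0.4, 1.2, 1.0]
width: 0.026
```

```bash
python3 go.py 669.4 -129.4 62.5 77
```

```text
t 74.1 pos [ 673.1984 -129.4742   62.2891] shift [-0.8 -3.7 -0.2] turn [ 0.09  0.09 -0.13] F [-0.38  1.19  0.99] w 26.0
```

>>> arm_command:
  xyz:
    - [0, 2, 0]
    - [0, 1.5, 0]
    - [0, 1, 0]
    - [0, 0, 0]
  angular:
    - [0, 0, 0]
    - [0, 0, 0]
    - [0, 0, 0]
    - [0, 0, 0]
  fingers: -0.4

```text
t: 74.6
position: [0.6764, -0.1302, 0.0622]
tcp_rot: [-2.461, -1.953, 0.003]
wrist_force: [-2.3, 0.7, -0.1]
width: 0.0268
```

```bash
python3 go.py 669.4 -129.4 62.5 77
```

```text
t 74.6 pos [ 676.3838 -130.1584   62.2348] shift [-0.8 -7.  -0.3] turn [-0.07  0.09 -0.12] F [-2.31  0.73 -0.07] w 26.8
```

Guard 3 is against its shut stop (−2.3 N, 7 mm slack used). On to guard 2.

>>> arm_command:
  xyz:
    - [0, -5, 0]
    - [0, 0, -15]
    - [0, 0, -20]
    - [0, 0, -15]
    - [0, 0, 0]
    - [0, 0, 0]
  angular:
    - [0, 0, 0]
    - [0, 0, 0]
    - [0, 0, 0]
    - [0, 0, -9]
    - [0, 0, -9]
    - [0, 0, -5]
  fingers: -0.4

```text
t: 75.35
position: [0.6745, -0.1303, 0.1228]
tcp_rot: [2.001, 2.408, 0.005]
wrist_force: [-0.4, -0.2, -0.1]
width: 0.0263
```

```bash
python3 go.py 619.4 -37.2 85 100; python3 bv.py b7 >/dev/null
```

```text
t 75.35 pos [ 674.4765 -130.2809  122.8056] shift [101.8 -37.4  36.8] turn [0.54 0.38 0.55] F [-0.43 -0.24 -0.08] w 26.3
```

View pics/b7s.png

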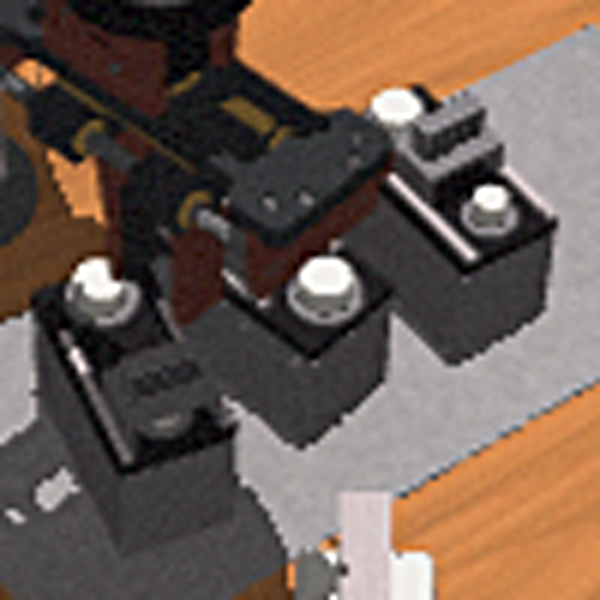

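Guard 3 is shut. Moving to rib 2.

>>> arm_command:
  xyz:
    - [33, -12, 0]
    - [34, -12.5, 0]
    - [33, -12, 0]
    - [1, 0, 10]
    - [0, 0, 15]
    - [0, 0, 0]
  angular:
    - [0.5, 0.3, 0.5]
    - [0, 0, 0]
    - [0, 0, 0]
    - [0, 0, 0]
    - [0, 0, 0]
    - [0, 0, 0]
  fingers: -0.4

```text
t: 76.5
position: [0.6185, -0.0361, 0.0913]
tcp_rot: [-2.028, -2.394, 0.006]
wrist_force: [0.1, -0.6, 0.3]
width: 0.0264
```

```bash
python3 go.py 619.4 -37.2 85 100
```

```text
t 76.5 pos [618.5295 -36.0841  91.3304] shift [-1.2  0.7  6.3] turn [-0.31 -0.02 -0.52] F [ 0.12 -0.64  0.31] w 26.4
```

>>> arm_command:
  xyz:
    - [-1.2, 0.7, 5]
    - [0, 0, 6]
    - [0, 0, 6]
    - [0, 0, 5]
    - [0, 0, 0]
  angular:
    - [-0.3, 0, -0.5]
    - [0, 0, 0]
    - [0, 0, 0]
    - [0, 0, 0]
    - [0, 0, 0]
  fingers: -0.4

```text
t: 77.12
position: [0.6199, -0.0392, 0.0671]
tcp_rot: [-2.022, -2.404, 0.0]
wrist_force: [0.2, 0.1, -0.2]
width: 0.0263
```

```bash
python3 go.py 619.4 -37.2 62.5 100; python3 tipv.py q2.png
```

```text
t 77.12 pos [619.9107 -39.2162  67.1226] shift [ 2.1 -0.2  4.6] turn [-0.04 -0.02 -0.14] F [ 0.17  0.11 -0.16] w 26.3
[ 0.6201 -0.0392  0.0675] [0.4916 0.1108 0.4594]
```

View pics/q2.png

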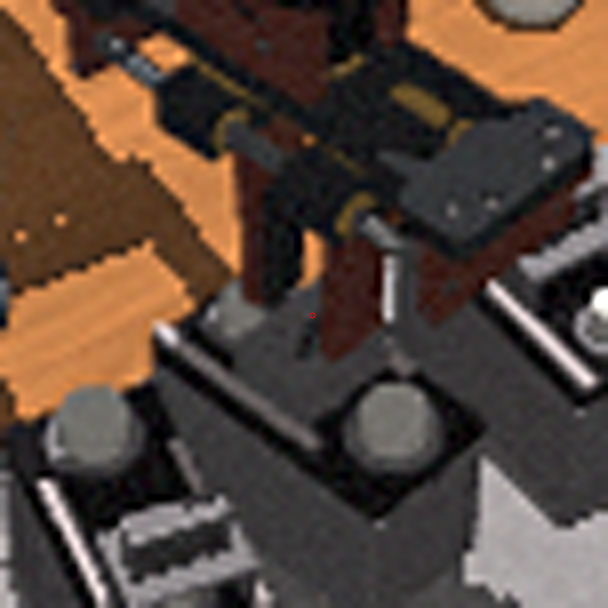

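The fingers straddle rib 2. Sliding it shut (tool −y).

>>> arm_command:
  xyz:
    - [1.5, 0, 3]
    - [0, 0, 2]
    - [0, -8, 0]
    - [0, -8, 0]
    - [0, -8, 0]
    - [0, -8, 0]
    - [0, -2, 0]
    - [0, 0, 0]
  angular:
    - [0, 0, 0]
    - [0, 0, 0]
    - [0, 0, 0]
    - [0, 0, 0]
    - [0, 0, 0]
    - [0, 0, 0]
    - [0, 0, 0]
    - [0, 0, 0]
  fingers: -0.4

```text
t: 78.18
position: [0.5843, -0.0437, 0.0633]
tcp_rot: [2.021, 2.403, 0.003]
wrist_force: [0.2, 0.5, -0.6]
width: 0.0266
```

```bash
python3 go.py 585.9 -43 62.5 100
```

```text
t 78.17 pos [584.3049 -43.7348  63.3103] shift [0.5 1.7 0.8] turn [ 0.13  0.02 -0.13] F [ 0.23  0.52 -0.6 ] w 26.6
```

>>> arm_command:
  xyz:
    - [0, -2, 0]
    - [0, -2, 0]
    - [0, -1.5, 0]
    - [0, -1, 0]
    - [0, 0, 0]
  angular:
    - [0, 0, 0]
    - [0, 0, 0]
    - [0, 0, 0]
    - [0, 0, 0]
    - [0, 0, 0]
  fingers: -0.4

```text
t: 78.8
position: [0.5787, -0.0447, 0.0633]
tcp_rot: [2.02, 2.402, 0.005]
wrist_force: [2.3, 0.1, -1.9]
width: 0.0261
```

```bash
python3 go.py 585.9 -43 62.5 100
```

```text
t 78.8 pos [578.6565 -44.7033  63.3305] shift [0.4 7.4 0.9] turn [ 0.25  0.02 -0.12] F [ 2.28  0.13 -1.92] w 26.1
```

Guard 2 is at its stop. Next guard 1.

>>> arm_command:
  xyz:
    - [0, 5, 0]
    - [0, 0, -15]
    - [0, 0, -20]
    - [0, 0, -15]
    - [0, 0, 0]
    - [0, 0, 0]
  angular:
    - [0, 0, 0]
    - [0, 0, 0]
    - [0, 0, 0]
    - [0, 0, 8]
    - [0, 0, 4.3]
    - [0, 0, 0]
  fingers: -0.4

```text
t: 79.55
position: [0.5842, -0.0442, 0.1221]
tcp_rot: [2.27, 2.163, 0.008]
wrist_force: [0.9, 0.5, 0.3]
width: 0.0264
```

```bash
python3 go.py 629 60.9 85 87.65; python3 bv.py b8 >/dev/null
```

```text
t 79.55 pos [584.168  -44.2397 122.1264] shift [107.2  39.5  37.4] turn [ 0.43  0.03 -0.4 ] F [0.91 0.51 0.35] w 26.4
```

View pics/b8s.png

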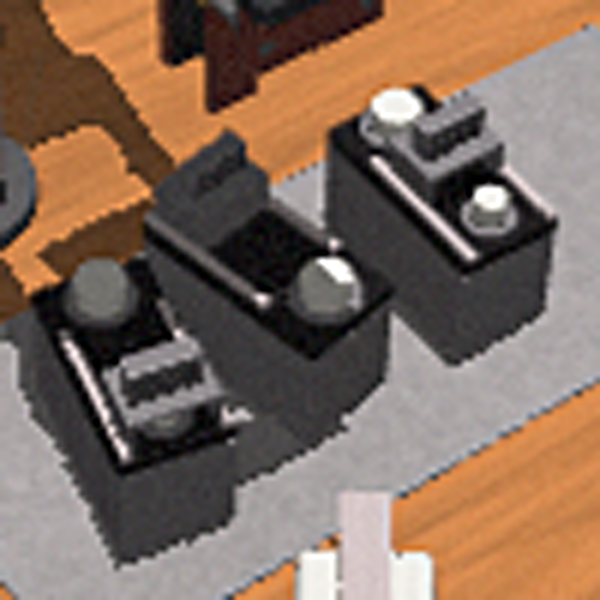

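Guards 2 and 3 are shut. To rib 1.

>>> arm_command:
  xyz:
    - [35, 13, 0]
    - [36, 13, 0]
    - [34, 13, 0]
    - [2, 0.5, 10]
    - [0, 0, 15]
    - [0, 0, 0]
  angular:
    - [0.4, 0, -0.4]
    - [0, 0, 0]
    - [0, 0, 0]
    - [0, 0, 0]
    - [0, 0, 0]
    - [0, 0, 0]
  fingers: -0.4

```text
t: 80.7
position: [0.6273, 0.0616, 0.0911]
tcp_rot: [-2.266, -2.172, 0.009]
wrist_force: [0.5, 0.3, -0.1]
width: 0.0265
```

```bash
python3 go.py 629 60.9 85 87.65
```

```text
t 80.7 pos [627.315   61.5962  91.0523] shift [-0.6  1.8  6. ] turn [-0.36  0.11 -0.08] F [ 0.5   0.26 -0.13] w 26.5
```

>>> arm_command:
  xyz:
    - [-0.6, 1.8, 5]
    - [0, 0, 6]
    - [0, 0, 6]
    - [0, 0, 5]
    - [0, 0, 0]
  angular:
    - [-0.3, 0.1, 0]
    - [0, 0, 0]
    - [0, 0, 0]
    - [0, 0, 0]
    - [0, 0, 0]
  fingers: -0.4

```text
t: 81.32
position: [0.6289, 0.0585, 0.0682]
tcp_rot: [2.271, 2.17, -0.0]
wrist_force: [0.1, 0.0, -0.6]
width: 0.0263
```

```bash
python3 go.py 629 60.9 62.5 87.65; python3 tipv.py q3.png
```

```text
t 81.33 pos [628.9308  58.5217  68.1559] shift [ 2.4 -0.   5.7] turn [ 0.01  0.02 -0.25] F [ 0.11  0.02 -0.59] w 26.3
[0.6291 0.0586 0.0685] [-0.1403 -1.0316 -0.2092]
```

View pics/q3.png

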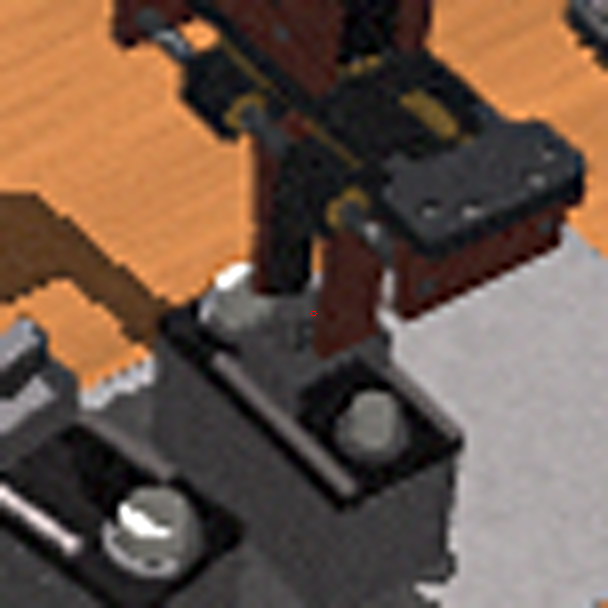

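>>> arm_command:
  xyz:
    - [2, 0, 3]
    - [0, 0, 3]
    - [0, 8, 0]
    - [0, 8, 0]
    - [0, 8, 0]
    - [0, 8, 0]
    - [0, 2, 0]
    - [0, 0, 0]
  angular:
    - [0, 0, 0]
    - [0, 0, 0]
    - [0, 0, 0]
    - [0, 0, 0]
    - [0, 0, 0]
    - [0, 0, 0]
    - [0, 0, 0]
    - [0, 0, 0]
  fingers: -0.4

```text
t: 82.38
position: [0.6661, 0.0597, 0.0627]
tcp_rot: [2.27, 2.171, 0.001]
wrist_force: [-0.4, 0.3, 0.9]
width: 0.0264
```

```bash
python3 go.py 663 59.5 62.5 87.65
```

```text
t 82.38 pos [666.0566  59.739   62.6808] shift [-0.4 -3.   0.2] turn [ 0.05 -0.03 -0.21] F [-0.41  0.34  0.94] w 26.4
```

>>> arm_command:
  xyz:
    - [0, 2, 0]
    - [0, 1.5, 0]
    - [0, 1.5, 0]
    - [0, 0, 0]
  angular:
    - [0, 0, 0]
    - [0, 0, 0]
    - [0, 0, 0]
    - [0, 0, 0]
  fingers: -0.4

```text
t: 82.88
position: [0.6698, 0.0597, 0.0626]
tcp_rot: [-2.269, -2.17, 0.002]
wrist_force: [-3.2, 0.0, -0.0]
width: 0.0265
```

```bash
python3 go.py 663 59.5 62.5 87.65
```

```text
t 82.88 pos [669.7919  59.6567  62.6183] shift [-0.5 -6.8  0.1] turn [-0.12 -0.02 -0.19] F [-3.18  0.04 -0.04] w 26.5
```

Guard 1 is at its stop (−3.2 N). Back off, rise and withdraw for the final check.

>>> arm_command:
  xyz:
    - [0, -5, 0]
    - [0, 0, -15]
    - [0, 0, -30]
    - [0, 0, -40]
    - [0, 0, -40]
    - [0, 0, 0]
  angular:
    - [0, 0, 0]
    - [0, 0, 0]
    - [0, 0, 0]
    - [0, 0, 0]
    - [0, 0, 0]
    - [0, 0, 0]
  fingers: -0.4

```text
t: 83.62
position: [0.6664, 0.059, 0.1967]
tcp_rot: [2.267, 2.167, 0.008]
wrist_force: [0.2, 0.5, 0.6]
width: 0.026
```

>>> arm_command:
  xyz:
    - [35, -25, 0]
    - [40, -30, 0]
    - [40, -30, 0]
    - [40, -30, 0]
    - [0, 0, 0]
    - [0, 0, 0]
  angular:
    - [0, 0, 0]
    - [0, 0, 0]
    - [0, 0, 0]
    - [0, 0, 0]
    - [0, 0, 0]
    - [0, 0, 0]
  fingers: -0.4

```text
t: 84.38
position: [0.5565, 0.2219, 0.1932]
tcp_rot: [2.269, 2.163, 0.008]
wrist_force: [-0.0, 0.5, 0.7]
width: 0.0265
```

```bash
python3 go.py 663 59.5 62.5 87.65;python3 bv.py z1 >/dev/null; python3 - <<'E'
from h import *
cs=cam('scene');ct=cam('top'); crop(cs,'z2s.png',90,120,370,300,2.8); crop(ct,'z2t.png',110,140,400,250,2.7)
E
```

```text
t 84.38 pos [556.4759 221.889  193.1748] shift [-157.   113.1  131.8] turn [ 0.49  0.05 -0.41] F [-0.01  0.53  0.66] w 26.5
```

View pics/z1s.png

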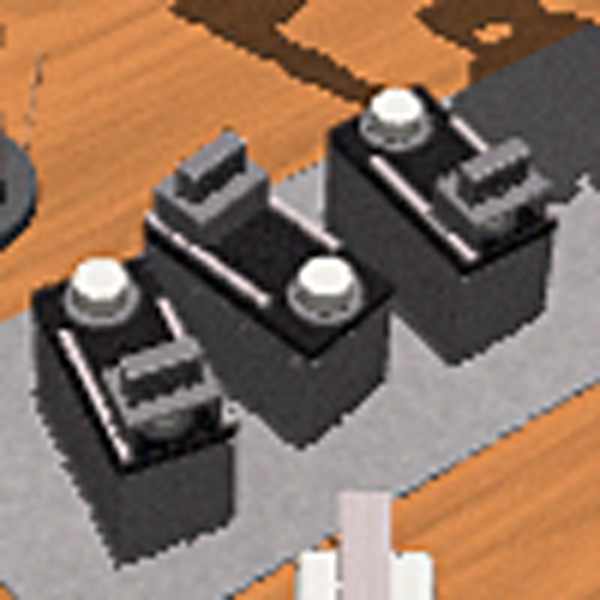

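View pics/z2s.png

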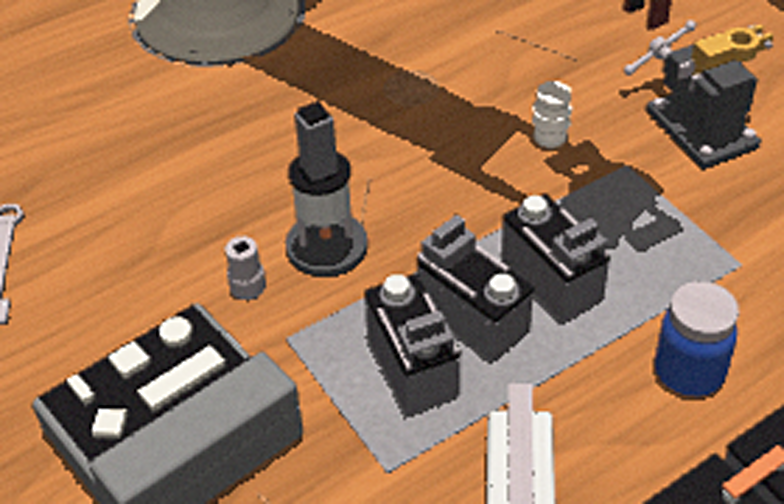

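View pics/z1t.png

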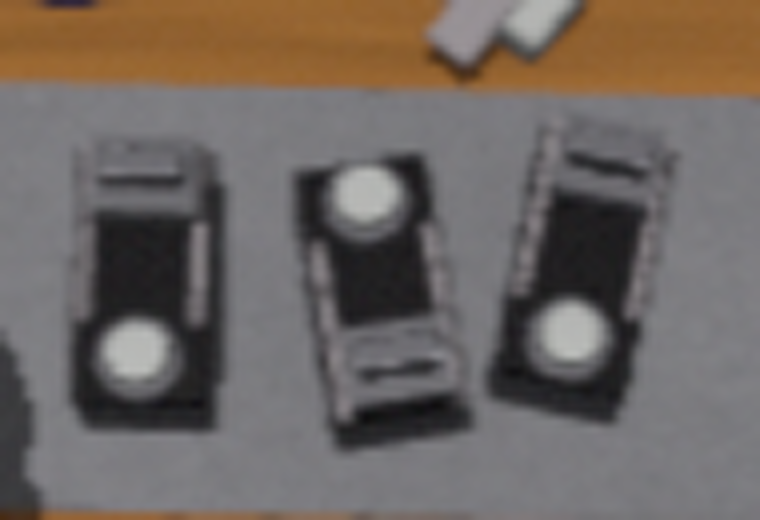

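The final pictures show all three guards shut against their stops and the batteries upright. The probe hangs upright in its stand, the keys are up, the socket and insulator are in place, and the gripper is clear. Handing in.

```bash
python3 -c "
from plant import order
print(order.finish_job())"
```

```text
the job is handed in; nothing more can be done
None
```

The whole sequence was carried out and the job was handed in at about 84 s; no verdict was reported.

**What I did**
- **Keys on:** I pressed power, probe-input and start one at a time, each down to its stop.
- **Guards:** I opened the guards of all three batteries present.
- **Readings:** I held the probe tip on the brass clamp, then on slim posts 1, 2 and 3. Each contact was about 2–4 N for 1.2–2 s.
- **Finish:** I hung the probe back in its stand, pressed store and then power, and slid all three guards shut until the force rose at their stops.

**What the last pictures showed**
- The probe is upright in its stand and all keys are up.
- The guards are shut and the batteries are standing.
- The socket and insulator look to be in place.
- The gripper is clear of everything.

**What disagreed**
- **Tool height:** the reported tool height was about 35 mm lower than the real fingertip. My first press on the power key therefore touched nothing. I found the error in the picture, confirmed it by contact on the key, and corrected for it afterwards.
- **Guards ajar:** guards 1 and 2 started about 6 and 8 mm open.
- **Battery 2 knocked:** battery 2 was shifted about 2 cm around the last key presses, after its reading. I measured it again before shutting its guard.
- **Networks:** the trained networks often missed the negative posts, so I took those positions from the pictures.

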